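Dry the rinsed cups on the warm-air stand and lock its collar

ROBOT

A 7-joint arm with a two-finger parallel gripper is mounted at the origin on the work surface. World frame = base frame: x ahead of the robot, y to its left, z up, the work surface at z = 0. Lengths are in m, angles in rad, forces in N, time in s.
With the tool pointing down it reaches from about 0.425 to 0.875 m from the base axis. Payload 8.4 kg.
Tool frame: the origin (TCP) lies midway between the tips of the shut fingers; the grasp point (between the pads) lies 19 mm behind it (pinch_z is the distance from the TCP to the grasp point, in m); y points along the fingers, x is the direction in which the jaws open and shut, and the axes are right-handed (so a half turn about y gives the same grasp; the last joint's range is limited). The gripper opens to 85 mm and grips with 20 to 120 N. Pads are 22 mm wide; open, the fingers measure 114 mm over their backs; the gripper's body (76 mm by 85 mm) begins 54 mm behind the grasp point. The pads swing forward as they close: fully open they stand 13 mm farther back than shut.
Start: joints at [1.059, 0.333, 0.04, 1.465, -0.013, 1.343, -0.059], TCP at [0.261, -0.595, 0.231] pointing down, gripper open.
Joint ranges: [-2.58, 2.58], [-0.38, 2.09], [-1.3, 1.39], [0.25, 2.4], [-1.5, 4.64], [0.08, 2.09], [-2.65, 2.65]. Speed limits (rad/s): [2.22, 2.22, 2.79, 2.79, 3.14, 3.14, 3.14].

INTERFACE

Orientations are given as [roll, pitch, yaw] about the fixed x, y, z axes, in that order (R = Rz(yaw) Ry(pitch) Rx(roll)).
In Python, from rig import * gives the robot as it stands. The module is installed in compiled form; this text tells all that it offers.
- The arm moves only by the tool servo_tool, never from a script. Its argument "moves" is a list that holds one entry, the list of rows, each a list of 7 numbers: the shift along the tool's x, y, z in cm, then the turn, a rotation vector about the tool's x, y, z in rad, then the closure, from -1 (fully open) to 1 (shut). In form: [[[tx, ty, tz, rx, ry, rz, jaw], ...]]. A call has 1 to 20 rows; each row shifts and turns the pose as measured when the row begins, along the tool's axes as they then stand; what a row does not reach is not made up. A row lasts 1/10 s, in which the tool goes at most 50 mm and 8.59 degrees, less where a joint would pass 70% of its speed; a pose out of reach is approached as far as the arm can. A call is refused whole if a number of a shift passes 5 or a number of a turn 0.15, either way. A call with a gripper value outside its range is refused whole. The fingers move at their own pace and stop on an object; the grip force is fixed at half the most. Time passes only in rows, so rows that do not move let the fingers close. It gives the time, the measured TCP pose, the force and the opening at its end, in the units of the state.
- read_state(): the state, without advancing time (a new reading comes with each control period).
- snapshot(name): name is "side" or "top" or "wrist"; returns the picture (480x640x3 uint8, blue, green, red); there is no depth.
- get_calibration(name): a dict with "fx", "fy", "cx", "cy" (pixels), "rvec" (rotation vector, rad) and "tvec" (3), from world to camera coordinates, as OpenCV has them; the wrist camera has in their place "mount" (4x4, takes a point from camera to tool coordinates, whose origin is the TCP and whose axes are the tool frame's). Camera axes: x right, y down, z forward; pixel columns grow to the right and rows downward; lengths in m; the calibration is good to about 2 mm. The wrist camera is an equidistant fisheye: a pixel r from the principal point sees the ray r / f radians off the axis. A picture is of the moment at which its call begins: read the wrist's pose just before it. get_calibration takes no time and is no camera call.
- job_done(): hands the job in, once; it reports no verdict.
The state is a dict: "time": time; "joint_positions": joint angles; "joint_velocities": joint speeds; "effort": joint torques, N m; "tcp_pos": TCP position; "ee_rot": TCP orientation; "force": force on the tool from outside, world axes, zero at the start; "wrist_torque": the same for the moment, N m; "gripper_width": opening from 0.0 (shut) to 1.0 (fully open).
Only numpy, scipy, OpenCV 4.12 (cv2) and the standard library are available. Lean on these libraries where they do the work, as an engineer would, in place of code of your own. Each camera call takes 0.05 s, during which the arm holds its last target.

TASK

Turn the drying stand's collar to its load mark, invert every rinsed cup mouth-down over a peg of its own, then turn the collar on to its locked mark. Then take the infrared thermometer, hold it steady for a second with its lens aimed squarely at the stand's black measuring disc from about 80 mm, and lay it back flat on its cork mat. Do not knock over the steel ring gauge or push the brass bangle away.

Things in the scene. Friction and masses are not known exactly. Their poses are not given: they have to be found in the camera images.
- dryer: fixed warm-air drying stand, a grey deck 130 (x) x 550 (y) mm, top 40 mm above the bench; origin at the centre of its underside, z up, -x is its front towards the robot. Its four pegs stand in a row along y; a dark duct 52 mm across rises through the collar, whose axis stands at x = 0, y = -185 mm
- peg0 (a point): tip centre of the +y end (farthest from the collar) upright steel drying peg: 18 mm across, tapering to 8 mm at the tip, 55 mm tall above the deck; pegs are 95 mm apart
- peg1 (a point): tip centre of the second upright steel drying peg: 18 mm across, tapering to 8 mm at the tip, 55 mm tall above the deck; pegs are 95 mm apart
- peg2 (a point): tip centre of the third upright steel drying peg: 18 mm across, tapering to 8 mm at the tip, 55 mm tall above the deck; pegs are 95 mm apart
- peg3 (a point): tip centre of the fourth (nearest the collar) upright steel drying peg: 18 mm across, tapering to 8 mm at the tip, 55 mm tall above the deck; pegs are 95 mm apart
- collar (a joint): angle of the captive lock collar, an aluminium ring 124 mm across and 17 mm high lying on the deck, turning on a vertical axis, counter-clockwise from above as the value grows; stops at 0 and 2.2 rad. Load mark at 0.30, locked mark at 1.90. It stays where it is left (about 2.5 N at the pin moves it)
- pin_top (a point): top centre of the collar's upright round grip pin: 12 mm across, 47 mm tall above the ring, 50 mm from the collar's axis. The pin is the collar's pointer: it must stand in line (from the axis) with a mark
- load_mark (a point): load mark: small white round stud 10 mm across on the deck just outside the ring on its front side, 73 mm from the axis
- lock_mark (a point): locked mark: small white radial bar 16 x 5 mm on the deck just outside the ring on its far side, 73 mm from the axis
- disc: fixed black measuring disc 40 mm across on the sloping top of the duct, at the collar's axis, about 98 mm above the bench; origin at the centre of its face, z is its outward normal, which points to the front of the stand and 40 degrees above the horizontal
- cup0: loose white square rinsing cup, 44 x 44 mm outside, 38 x 38 mm inside, 70 mm long, walls 3 mm, bottom 5 mm, 70 g, at the start lying on a side; origin at its centre, x points along its axis out of the mouth. Three or four such cups are present
- cup1: loose white square rinsing cup, 44 x 44 mm outside, 38 x 38 mm inside, 70 mm long, walls 3 mm, bottom 5 mm, 70 g, at the start lying on a side; origin at its centre, x points along its axis out of the mouth. Three or four such cups are present
- cup2: loose white square rinsing cup, 44 x 44 mm outside, 38 x 38 mm inside, 70 mm long, walls 3 mm, bottom 5 mm, 70 g, at the start lying on a side; origin at its centre, x points along its axis out of the mouth. Three or four such cups are present
- cup3: loose white square rinsing cup, 44 x 44 mm outside, 38 x 38 mm inside, 70 mm long, walls 3 mm, bottom 5 mm, 70 g, at the start lying on a side; origin at its centre, x points along its axis out of the mouth. Three or four such cups are present
- cup0_mouth (a point): centre of the mouth of cup0, 35 mm from its origin
- cup1_mouth (a point): centre of the mouth of cup1, 35 mm from its origin
- cup2_mouth (a point): centre of the mouth of cup2, 35 mm from its origin
- cup3_mouth (a point): centre of the mouth of cup3, 35 mm from its origin
- thermo: loose infrared thermometer, 150 mm long: grey body 110 x 26 wide x 30 mm high with a black round nose 22 mm across and 40 mm long, 110 g; origin at the middle of its length, 15 mm above its underside; x points forward out of the lens (75 mm ahead of the origin), z up. The grey body runs from x = -75 to +35 mm
- spot (a point): point on the thermometer's line of sight 80 mm ahead of the lens, where it measures
- mat: fixed cork mat 210 (x) x 120 (y) mm, 4 mm thick, the thermometer's place; origin at the centre of its underside
- ring_gauge: loose tapered steel ring gauge standing on a 44 mm foot, 120 mm tall, a bystander; origin under its centre
- bangle: loose brass bangle lying flat, 62 mm across, 12 mm high, a bystander; origin under its centre

How it is judged:
By the outcome, as a careful person would: the job done as asked, in the order asked, and still so for the second after the job is handed in, with the robot touching nothing.
Of cup0, cup1, cup2, cup3 only 3 to 4 are there at a start; the rules pass over those that are not, and their reading is None.
At some moment in a run one of cup0, cup1, cup2, cup3, thermo may be knocked a few centimetres aside while the robot is not near it.
Once in a run the grip may slacken for a moment while it holds something.
It also fails if it takes over 208 s, if anything falls off the work surface, if the arm or the gripper's body presses on something with over 40 N, if the wrist force passes 120 N, or if a joint passes its speed limit or range.

## Working session

There is one attempt and no reset: what is moved stays moved. The work goes in short steps, Python scripts to look and compute and a tool call to move; the robot and the scene stay as the last step left them, time stands still between calls to the robot, and variables do not carry over. Pictures are saved under pics/ and viewed, and the job is handed in when it is done.

Besides the shell and the picture viewer there is one more tool, called by a JSON object that holds its "api" and its "payload", one argument or row to a line. servo_tool: Moves the arm, as the interface text tells. Its arguments: {"type":"object","properties":{"moves":{"type":"array"}},"required":["moves"]}

```bash
mkdir -p pics; python3 - <<'E'
from rig import *
import cv2
s=read_state();print(s)
for n in ["side","top","wrist"]:
    print(n,get_calibration(n))
    cv2.imwrite(f"pics/{n}0.png",snapshot(n))
E
```

```text
{'time': 0.0, 'joint_positions': array([ 1.05882608,  0.33391677,  0.03986822,  1.46628819, -0.01339318,
        1.34330155, -0.05851221]), 'joint_velocities': array([-0.00066817, -0.00147526, -0.00044076, -0.00253454,  0.0005521 ,
       -0.00021418,  0.00173932]), 'effort': array([ 1.28838834e-03, -6.58541036e+01,  1.36600267e+00, -4.05568349e+01,
        1.68295100e-02,  1.24416535e-02, -2.19960361e-05]), 'tcp_pos': array([ 0.26053391, -0.59499377,  0.23040912]), 'ee_rot': array([-1.57091313,  0.00164386, -1.15804902]), 'force': array([-0.32698716,  0.62892137,  0.1643163 ]), 'wrist_torque': array([0.03462837, 0.03960498, 0.00255645]), 'gripper_width': 0.9975105589019206}
side {'fx': 500.26147980080015, 'fy': 500.26147980080015, 'cx': 314.9421528481852, 'cy': 238.61401786119944, 'rvec': array([ 0.88427867, -2.59719193,  0.99712797]), 'tvec': array([0.42492091, 0.30748247, 0.89352365])}
top {'fx': 463.60880955197115, 'fy': 463.60880955197115, 'cx': 317.98694252344444, 'cy': 237.9612756496947, 'rvec': array([ 2.00952755, -2.20731234,  0.23709283]), 'tvec': array([0.00874461, 0.56305798, 0.93415505])}
wrist {'fx': 371.64829954431775, 'fy': 371.64829954431775, 'cx': 313.93488132039954, 'cy': 239.92034533254085, 'mount': array([[ 9.99999691e-01,  8.93693102e-05, -7.80782141e-04,
         2.39160737e-04],
       [ 7.70097177e-04, -3.09548075e-01,  9.50883482e-01,
        -1.43500737e-01],
       [-1.56709808e-04, -9.50883790e-01, -3.09548048e-01,
         7.96773618e-02],
       [ 0.00000000e+00,  0.00000000e+00,  0.00000000e+00,
         1.00000000e+00]])}
```

View pics/side0.png

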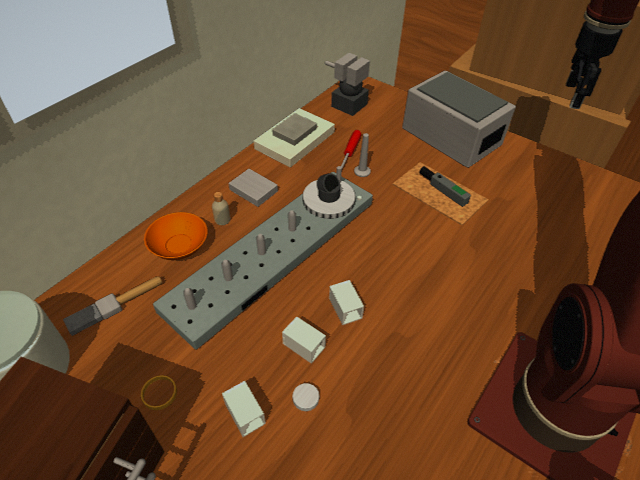

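View pics/top0.png

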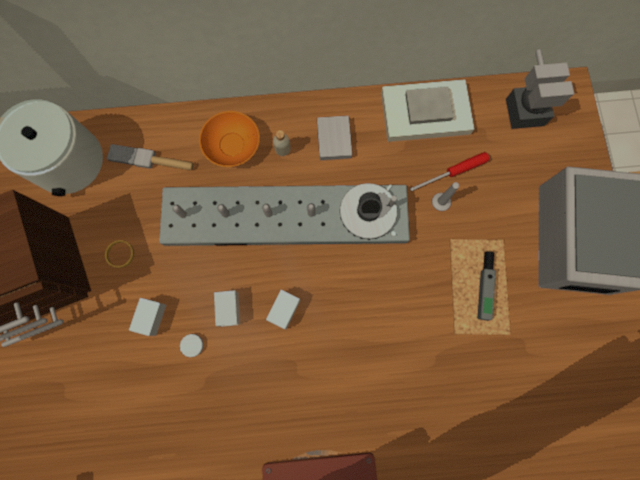

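View pics/wrist0.png

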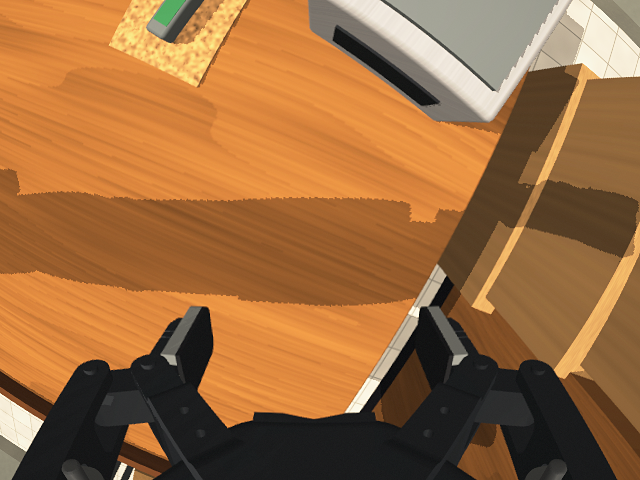

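```bash
cat > h.py <<'E'
from rig import *
import cv2, numpy as np
from scipy.spatial.transform import Rotation as Rn
def cal(n):
    c=get_calibration(n); K=np.array([[c['fx'],0,c['cx']],[0,c['fy'],c['cy']],[0,0,1]])
    return c,K
def proj(n,P):
    P=np.atleast_2d(np.array(P,float))
    c,K=cal(n)
    if n!='wrist':
        return cv2.projectPoints(P,c['rvec'],c['tvec'],K,None)[0].reshape(-1,2)
    T,R=pose(); M=c['mount']
    q=(P-T)@R; q=(q-M[:3,3])@M[:3,:3]
    th=np.arctan2(np.hypot(q[:,0],q[:,1]),q[:,2]); ph=np.arctan2(q[:,1],q[:,0])
    return np.c_[c['cx']+c['fx']*th*np.cos(ph),c['cy']+c['fx']*th*np.sin(ph)]
def pose(s=None):
    s=s or read_state()
    return np.array(s['tcp_pos']),Rn.from_euler('xyz',s['ee_rot']).as_matrix()
def ray(n,u,v):
    c,K=cal(n)
    if n!='wrist':
        R=cv2.Rodrigues(np.array(c['rvec']))[0]; d=R.T@np.linalg.inv(K)@np.array([u,v,1]); o=-R.T@np.array(c['tvec'])
    else:
        T,R=pose(); M=c['mount']; x=u-c['cx'];y=v-c['cy'];r=np.hypot(x,y);th=r/c['fx']
        d=np.array([np.sin(th)*x/max(r,1e-9),np.sin(th)*y/max(r,1e-9),np.cos(th)])
        d=R@M[:3,:3]@d; o=T+R@M[:3,3]
    return o,d/np.linalg.norm(d)
def at(n,u,v,z):
    o,d=ray(n,u,v); return o+d*(z-o[2])/d[2]
def tri(obs):
    A=np.zeros((3,3));b=np.zeros(3)
    for n,u,v in obs:
        o,d=ray(n,u,v);Q=np.eye(3)-np.outer(d,d);A+=Q;b+=Q@o
    return np.linalg.solve(A,b)
def crop(n,x0,y0,w,h,name,k=None,img=None):
    img=snapshot(n) if img is None else img
    k=k or min(800//w,600//h)
    cv2.imwrite(f"pics/{name}.png",cv2.resize(img[y0:y0+h,x0:x0+w],None,fx=k,fy=k,interpolation=cv2.INTER_CUBIC))
def rel(p,rpy):
    "shift (cm) and rotvec in tool axes from now to the target TCP pose"
    T,R=pose(); Rt=Rn.from_euler('xyz',rpy).as_matrix() if np.ndim(rpy)==1 else rpy
    return (R.T@(np.array(p)-T)*100).round(2), Rn.from_matrix(R.T@Rt).as_rotvec().round(3)
E
python3 - <<'E'
from h import *
t=cv2.imread('pics/top0.png');s=cv2.imread('pics/side0.png')
crop('top',120,280,200,90,'t_cups',img=t)
crop('top',150,170,130,90,'t_peg',img=t)
crop('top',280,160,190,100,'t_col',img=t)
crop('side',280,140,120,100,'s_col',img=s)
crop('side',200,260,180,180,'s_cups',img=s)
crop('top',440,230,80,110,'t_mat',img=t)
E
```

```text
(no output)
```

View pics/t_cups.png

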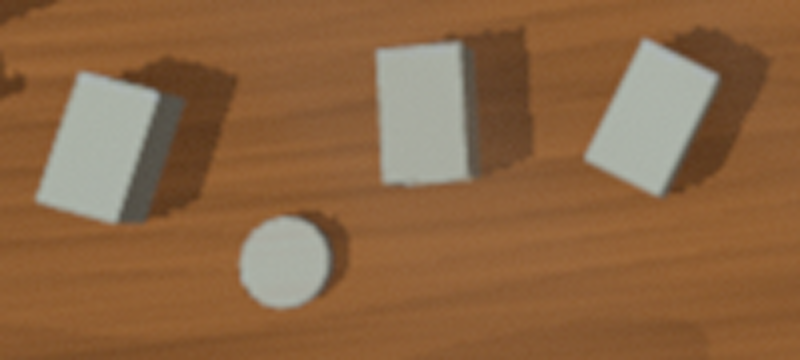

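View pics/t_col.png

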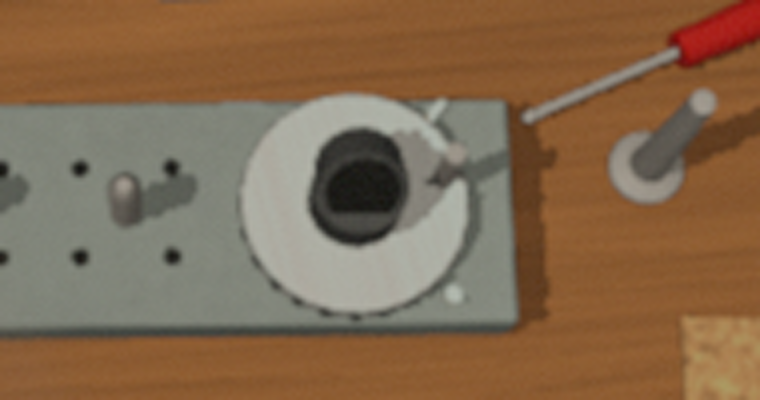

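View pics/s_col.png

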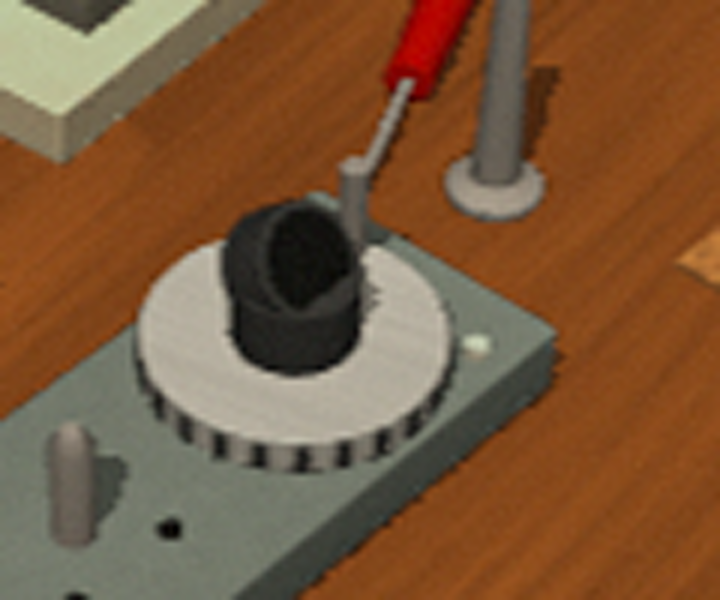

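View pics/s_cups.png

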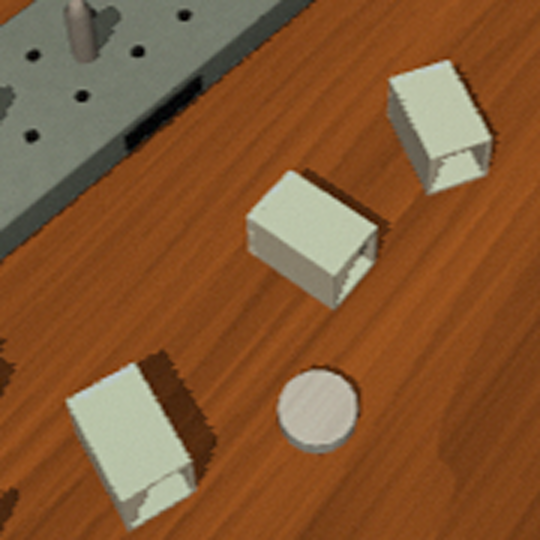

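View pics/t_peg.png

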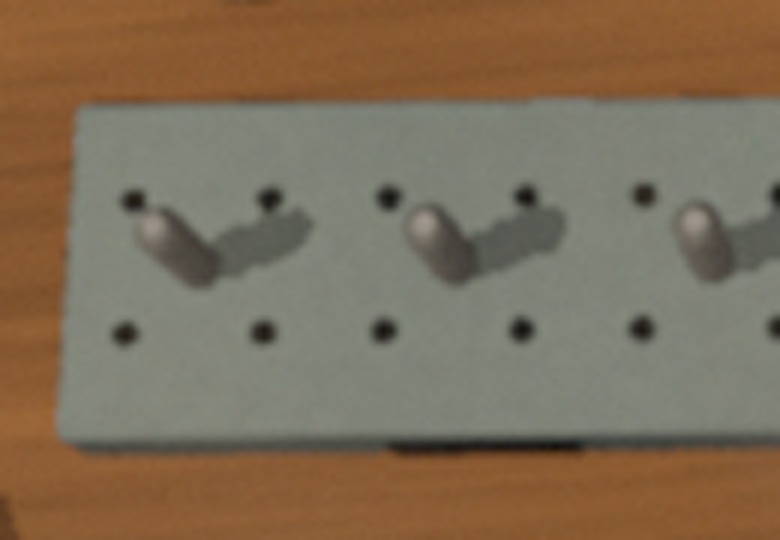

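View pics/t_mat.png

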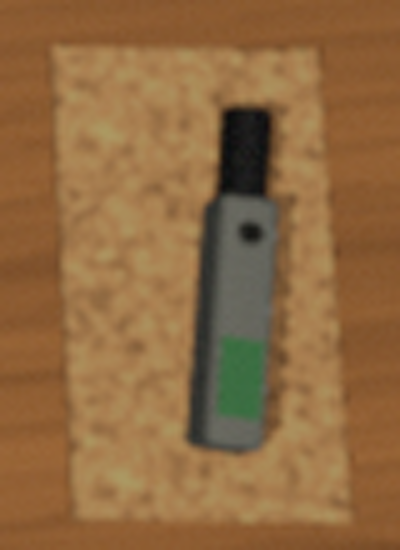

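```bash
python3 - <<'E'
from h import *
np.set_printoptions(precision=4,suppress=True)
P=[]
print('pegs')
for u,v in [(175.8,207),(220.8,206.3),(265.8,206.2),(311,205)]: P.append(at('top',u,v,.095));print(P[-1])
print('deck');
D=[at('top',u,v,.04) for u,v in [(160.3,242.8),(408.8,240.5),(406.3,185),(163.3,187.5)]]
print(np.array(D),np.mean(D,0))
e=(D[0]-D[1])+(D[3]-D[2]);print('yaw dev',np.arctan2(-e[0],e[1]))
for c in [[(80,70),(160,93),(120,223),(37,200)],[(376,48),(462,42),(472,180),(383,186)],[(641,40),(720,75),(663,197),(585,160)]]:
    Q=np.array([at('top',120+u/4,280+v/4,.044) for u,v in c]); ax=Q[2]+Q[3]-Q[0]-Q[1]
    print('cup',Q.mean(0),'yaw',np.arctan2(ax[1],ax[0]),np.linalg.norm(ax)/2, np.linalg.norm(Q[1]-Q[0]))
print('pin',at('top',394.2,198,.104),tri([('top',394.2,198),('side',339.2,167.2)]))
print('load',at('top',393.7,233.5,.043),'lock',at('top',389.2,187,.042))
T=[at('top',440+u/5,230+v/5,.034) for u,v in [(215,197),(277,198),(262,450),(203,447)]]
print('th',np.array(T),np.mean(T,0)); 
N=at('top',440+247/5,230+110/5,.03);print('nose',N)
print('mat',[at('top',440+u/5,230+v/5,.004) for u,v in [(52,45),(318,45),(350,520),(75,520)]])
print('ring',at('top',280+646/4,160+166/4,.004), at('top',280+703/4,160+100/4,.12))
print('bangle',at('top',119.5,254,.01))
print('lid',at('top',191,346,.01))
E
```

```text
pegs
[0.6485 0.2483 0.095 ]
[0.6411 0.1539 0.095 ]
[0.6324 0.0596 0.095 ]
[ 0.6261 -0.0354  0.095 ]
deck
[[ 0.5876  0.3005  0.04  ]
 [ 0.5417 -0.2418  0.04  ]
 [ 0.6688 -0.2535  0.04  ]
 [ 0.7144  0.2911  0.04  ]] [0.6281 0.0241 0.04  ]
yaw dev -0.08400771545277955
cup [0.4306 0.3349 0.044 ] yaw 2.809242397560958 0.06959919602953936 0.04512155276224068
cup [0.4317 0.164  0.044 ] yaw -3.1305888794104537 0.07269024179501982 0.04582853700637867
cup [0.4182 0.0435 0.044 ] yaw 2.620690352540908 0.06956176358644837 0.046175672125704434
pin [ 0.6222 -0.2098  0.104 ] [ 0.624  -0.2103  0.1004]
load [ 0.5598 -0.2104  0.043 ] lock [ 0.6671 -0.2142  0.042 ]
th [[ 0.4641 -0.3949  0.034 ]
 [ 0.4611 -0.4216  0.034 ]
 [ 0.3551 -0.3964  0.034 ]
 [ 0.3587 -0.3717  0.034 ]] [ 0.4098 -0.3961  0.034 ]
nose [ 0.5014 -0.4169  0.03  ]
mat [array([ 0.5433, -0.3441,  0.004 ]), array([ 0.532 , -0.4642,  0.004 ]), array([ 0.3221, -0.4403,  0.004 ]), array([ 0.3333, -0.3214,  0.004 ])]
ring [ 0.633  -0.3373  0.004 ] [ 0.6334 -0.3369  0.12  ]
bangle [0.5777 0.4021 0.01  ]
lid [0.3613 0.2492 0.01  ]
```

{"api": "servo_tool", "payload": {
  "moves": [
    [[0,0,0,0,-0.15,0,-1],[0,0,0,0,-0.15,0,-1],[0,0,0,0,-0.15,0,-1],[0,0,0,0,-0.15,0,-1],[0,0,0,0,-0.15,0,-1],[0,0,0,0,-0.15,0,-1],[0,0,0,0,-0.15,0,-1],[0,0,0,0,-0.15,0,-1],[0,0,0,0,-0.15,0,-1]]
  ]
}}

```text
time: 1.05
tcp_pos: [0.2599, -0.5934, 0.2269]
ee_rot: [-1.564, 0.002, 0.198]
force: [0.1, -0.5, -0.5]
gripper_width: 0.997
```

```bash
python3 - <<'E'
from h import *
s=read_state();print(s['joint_positions'].round(3))
print(rel([.623,-.210,.20],[-np.pi/2,0,.2]))
E
```

```text
[ 1.206  0.344 -0.152  1.461  0.052  1.348  1.249]
(array([43.15,  2.82, 30.42]), array([-0.007, -0.002, -0.002]))
```

{"api": "servo_tool", "payload": {
  "moves": [
    [[3.9,0.2,2.75,0,0,0,-1],[3.9,0.2,2.75,0,0,0,-1],[3.9,0.2,2.75,0,0,0,-1],[3.9,0.2,2.75,0,0,0,-1],[3.9,0.2,2.75,0,0,0,-1],[3.9,0.2,2.75,0,0,0,-1],[3.9,0.2,2.75,0,0,0,-1],[3.9,0.2,2.75,0,0,0,-1],[3.9,0.2,2.75,0,0,0,-1],[3.9,0.2,2.75,0,0,0,-1],[2,0.2,1.5,0,0,0,-1],[0,0,0,0,0,0,-1]]
  ]
}}

```text
time: 2.25
tcp_pos: [0.6113, -0.213, 0.1999]
ee_rot: [-1.559, 0.007, 0.2]
force: [-0.1, -0.1, 0.2]
gripper_width: 1.004
```

```bash
python3 - <<'E'
from h import *
s=read_state();print(s['joint_positions'].round(3))
print(rel([.623,-.210,.07],[-np.pi/2,0,.2]))
i=snapshot('wrist'); crop('wrist',0,0,640,480,'w1',k=1,img=i)
print(proj('wrist',[[.623,-.210,.104],[.613,-.160,.098]]))
E
```

```text
[ 0.582  0.386 -0.409  1.484  0.147  1.315  0.36 ]
(array([ 1.29, 12.98, -0.09]), array([-0.012, -0.001, -0.007]))
[[334.08855053 240.64569494]
 [334.70169656 164.42405027]]
```

View pics/w1.png

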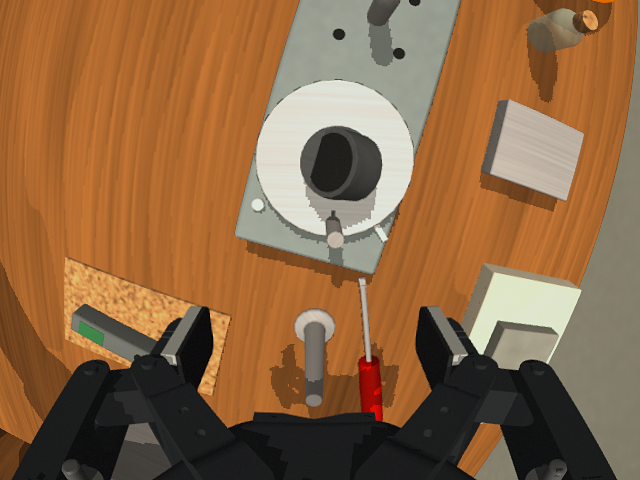

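{"api": "servo_tool", "payload": {
  "moves": [
    [[1.4,3,0.1,-0.012,0,-0.007,-1],[0,4,0,0,0,0,-1],[0,4,0,0,0,0,-1],[0,2,0,0,0,0,-1],[0,0,0,0,0,0,-1]]
  ]
}}

```text
time: 2.8
tcp_pos: [0.6208, -0.2201, 0.0671]
ee_rot: [-1.578, 0.0, 0.19]
force: [-0.3, -0.3, -0.5]
gripper_width: 1.0
```

```bash
python3 - <<'E'
from h import *
s=read_state();print(s['joint_positions'].round(3))
print(rel([.623,-.210,.07],[-np.pi/2,0,.2]))
i=snapshot('wrist'); crop('wrist',0,0,640,480,'w2',k=1,img=i)
i=snapshot('side'); crop('side',280,100,160,120,'s2',img=i)
E
```

```text
[ 0.56   0.505 -0.384  1.603  0.215  1.072  0.306]
(array([ 0.41, -0.3 ,  0.94]), array([ 0.007, -0.01 , -0.   ]))
```

View pics/w2.png

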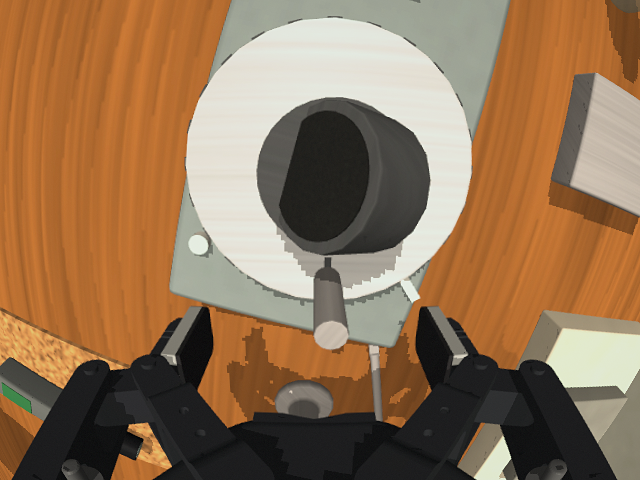

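View pics/s2.png

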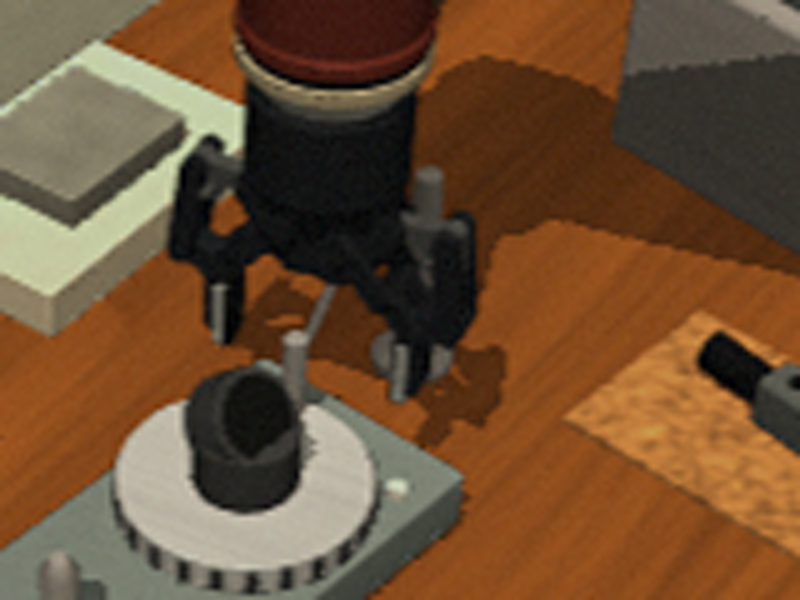

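{"api": "servo_tool", "payload": {
  "moves": [
    [[0.4,-0.3,0.95,0,-0.01,0,-1],[0,0,0,0,0,0,1],[0,0,0,0,0,0,1],[0,0,0,0,0,0,1],[0,0,0,0,0,0,1],[0,0,0,0,0,0,1],[0,0,0,0,0,0,1]]
  ]
}}

```text
time: 3.6
tcp_pos: [0.6279, -0.2112, 0.081]
ee_rot: [-1.586, -0.011, 0.199]
force: [-0.2, 1.7, 0.9]
gripper_width: 0.112
```

```bash
cat > arc.py <<'E'
from h import *
import sys
# incremental arc rows, rotate about axis C by dth per row with tool down
C=np.array([.6134,-.1604])
def arc(dth):
    T,R=pose(); v=T[:2]-C; a=Rn.from_euler('z',dth).as_matrix()
    n=np.r_[C,0]+a@np.r_[v,T[2]]
    return (R.T@(n-T)*100).round(2),Rn.from_matrix(R.T@a@R).as_rotvec().round(3), np.arctan2(v[1],v[0]),np.linalg.norm(v)
if __name__=='__main__': print(*arc(float(sys.argv[1])))
E
python3 arc.py -.1; python3 -c "
from h import *
print(read_state()['gripper_width'],read_state()['force'])
i=snapshot('wrist'); crop('wrist',0,0,640,480,'w3',k=1,img=i)"
```

```text
[-0.53 -0.01 -0.01] [-0.001  0.1    0.001] -1.2935796488400035 0.05286288533785236
0.11193100121101895 [-0.23072579  1.73497034  0.94804188]
```

View pics/w3.png

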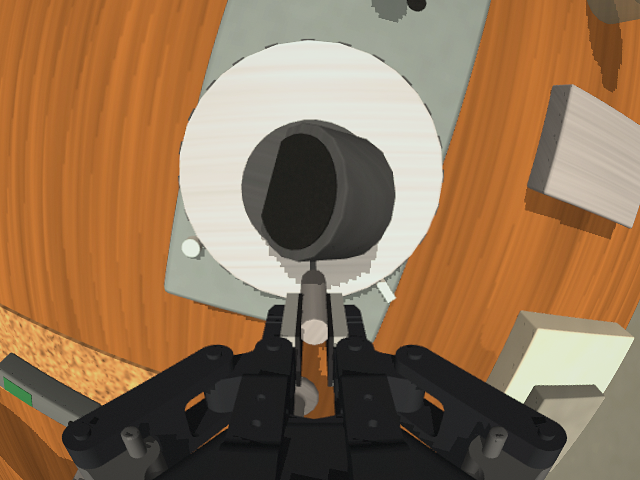

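{"api": "servo_tool", "payload": {
  "moves": [
    [[-0.52,0,0,0,0.1,0,1],[-0.52,0,0,0,0.1,0,1],[-0.52,0,0,0,0.1,0,1]]
  ]
}}

```text
time: 3.95
tcp_pos: [0.6127, -0.2125, 0.0809]
ee_rot: [-1.581, -0.015, -0.108]
force: [-1.1, 1.6, 2.5]
gripper_width: 0.119
```

```bash
python3 arc.py -.1
```

```text
[-0.52 -0.01 -0.02] [-0.002  0.1    0.001] -1.5850761344685245 0.05206087837551119
```

{"api": "servo_tool", "payload": {
  "moves": [
    [[-0.52,0,0,0,0.1,0,1],[-0.52,0,0,0,0.1,0,1],[-0.52,0,0,0,0.1,0,1],[-0.52,0,0,0,0.1,0,1],[-0.52,0,0,0,0.1,0,1],[-0.52,0,0,0,0.1,0,1],[-0.52,0,0,0,0.1,0,1]]
  ]
}}

```text
time: 4.65
tcp_pos: [0.5773, -0.1964, 0.0808]
ee_rot: [-1.57, -0.015, -0.835]
force: [-0.7, 0.3, 2.9]
gripper_width: 0.119
```

```bash
python3 arc.py -.1;python3 -c "
from h import *
i=snapshot('wrist'); crop('wrist',0,0,640,480,'w4',k=1,img=i)"
```

```text
[-0.51 -0.01  0.  ] [-0.001  0.1   -0.   ] -2.356872431017322 0.051015414940263425
```

View pics/w4.png

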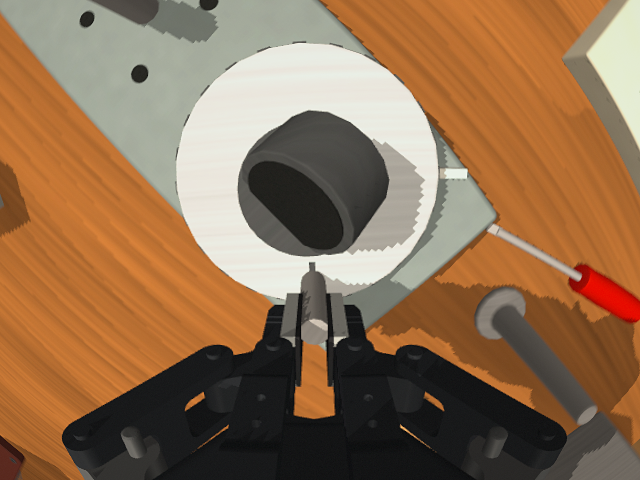

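{"api": "servo_tool", "payload": {
  "moves": [
    [[-0.18,0,0,0,0.035,0,1],[0,0,0,0,0,0,1],[0,0,0,0,0,0,-1],[0,0,0,0,0,0,-1],[0,0,0,0,0,0,-1],[0,0,0,0,0,0,-1],[0,-3,0,0,0,0,-1],[0,-4,0,0,0,0,-1],[0,-4,0,0,0,0,-1],[0,0,0,0,0,0,-1]]
  ]
}}

```text
time: 5.7
tcp_pos: [0.5741, -0.1937, 0.1925]
ee_rot: [-1.571, -0.011, -0.866]
force: [0.0, -0.7, 0.8]
gripper_width: 1.0
```

```bash
python3 -c "
from h import *
i=snapshot('wrist'); crop('wrist',220,100,240,180,'w5',img=i)
print(read_state()['joint_positions'])
for p in [[.6134,-.1604,.057],[.5598,-.2104,.043],[.6671,-.2142,.042]]: print(proj('wrist',p))"
```

```text
[ 0.42996009  0.2740202  -0.21886791  1.6316399   0.06978835  1.23751459
 -0.66992207]
[[313.62933595 159.31928948]]
[[317.64797393 246.60119815]]
[[408.68384898 151.57770948]]
```

View pics/w5.png

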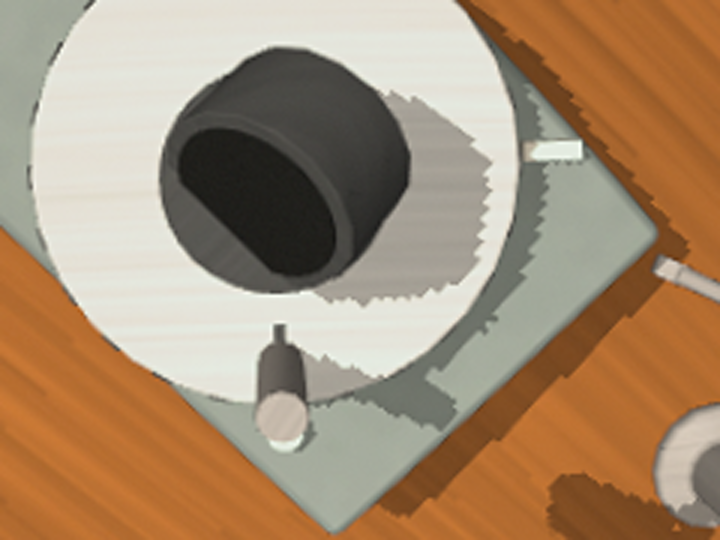

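```bash
python3 -c "
from h import *
a=lambda u,v,z: at('wrist',220+u/3,100+v/3,z)
p=a(281,415,.104);m=a(286,438,.043);l=a(553,150,.042)
print(p,m,l)
# ring top edge points
pts=np.array([a(u,v,.057)[:2] for u,v in [(31,150),(518,170),(100,343),(460,342),(480,40),(60,60)]])
A=np.c_[2*pts,np.ones(len(pts))];s=np.linalg.lstsq(A,(pts**2).sum(1),rcond=None)[0]
C=s[:2];print(C,np.sqrt(s[2]+C@C))
for C in (C,np.array([.6134,-.1604])):
  for q in (p,m,l): d=q[:2]-C; print(np.arctan2(d[1],d[0]),np.hypot(*d))
"
```

```text
[ 0.57790472 -0.19015456  0.104     ] [ 0.55896587 -0.20859824  0.043     ] [ 0.66559409 -0.2106826   0.042     ]
[ 0.61184519 -0.16017707] 0.061617748210345054
-2.418116146879189 0.04528360564630052
-2.4001752275417974 0.07169959886040703
-0.7542980521346397 0.07375468688132678
-2.443949095205453 0.04631682727698482
-2.416879374829418 0.07270588349061315
-0.766747429168639 0.07247457027226213
```

```bash
cat >> h.py <<'E'
def plan(p,Rt,N=None,vmax=4.5):
    "N equal rows from the present pose to TCP p, rotation Rt"
    T,R=pose(); Rt=np.array(Rt) if np.ndim(Rt)==2 else Rn.from_euler('xyz',Rt).as_matrix()
    w=Rn.from_matrix(R.T@Rt).as_rotvec(); t=R.T@(np.array(p)-T)
    n=N or max(1,int(np.ceil(max(np.linalg.norm(w)/.145,np.linalg.norm(t)*100/vmax))))
    while True:
        S=sum(Rn.from_rotvec(w/n*k).as_matrix() for k in range(n)); q=np.linalg.solve(S,t)
        if N or np.linalg.norm(q)*100<4.8: break
        n+=1
    row=np.r_[(q*100).round(2),(w/n).round(3)]
    pos=[T];Rk=R.copy();x=T.copy()
    for k in range(n):
        x=x+Rk@row[:3]/100; Rk=Rk@Rn.from_rotvec(row[3:]).as_matrix(); pos.append(x)
    print(n,'x',row.tolist(),'path',[np.round(pos[i],3).tolist() for i in (n//4,n//2,3*n//4,n)])
def cupR(m,t,tilt_dir=1):
    "m: horizontal mouth heading angle; tool leaning t rad: y = -Z cos t + m sin t"
    mv=np.array([np.cos(m),np.sin(m),0]);Z=np.array([0,0,1.])
    y=-Z*np.cos(t)+mv*np.sin(t); z=mv*np.cos(t)+Z*np.sin(t); return np.c_[np.cross(y,z),y,z]
E
python3 - <<'E'
from h import *
R=cupR(np.pi,0.0)
plan([.47,.0,.26],R)
plan([.53,-.15,.26],[-np.pi/2,0,-.866])
E
```

```text
17 x [-0.34, -0.42, 1.63, 0.001, -0.143, 0.0] path [[0.601, -0.134, 0.206], [0.593, -0.069, 0.223], [0.551, -0.018, 0.239], [0.471, 0.0, 0.26]]
3 x [-2.02, -2.36, -0.16, 0.001, -0.0, 0.003] path [[0.573, -0.193, 0.19], [0.559, -0.179, 0.213], [0.544, -0.164, 0.237], [0.53, -0.15, 0.26]]
```

{"api": "servo_tool", "payload": {
  "moves": [
    [[-0.34,-0.42,1.63,0,-0.143,0,-1],[-0.34,-0.42,1.63,0,-0.143,0,-1],[-0.34,-0.42,1.63,0,-0.143,0,-1],[-0.34,-0.42,1.63,0,-0.143,0,-1],[-0.34,-0.42,1.63,0,-0.143,0,-1],[-0.34,-0.42,1.63,0,-0.143,0,-1],[-0.34,-0.42,1.63,0,-0.143,0,-1],[-0.34,-0.42,1.63,0,-0.143,0,-1],[-0.34,-0.42,1.63,0,-0.143,0,-1],[-0.34,-0.42,1.63,0,-0.143,0,-1],[-0.34,-0.42,1.63,0,-0.143,0,-1],[-0.34,-0.42,1.63,0,-0.143,0,-1],[-0.34,-0.42,1.63,0,-0.143,0,-1],[-0.34,-0.42,1.63,0,-0.143,0,-1],[-0.34,-0.42,1.63,0,-0.143,0,-1],[-0.34,-0.42,1.63,0,-0.143,0,-1],[-0.34,-0.42,1.63,0,-0.143,0,-1]]
  ]
}}

```text
time: 7.45
tcp_pos: [0.4563, -0.0017, 0.2427]
ee_rot: [-1.549, 0.001, 1.667]
force: [-0.3, -1.1, -0.2]
gripper_width: 0.998
```

```bash
python3 - <<'E'
from h import *
print(read_state()['joint_positions'].round(3))
i=snapshot('top'); crop('top',120,160,300,220,'t6',img=i,k=2.6)
R=cupR(np.pi,0.6)
g=np.array([.4397,.164,.026]); tcp=g+.019*R[:,1]
plan(tcp-.12*R[:,1],R)
E
```

```text
[ 0.512 -0.029 -0.587  1.853 -0.015  1.334  1.596]
5 x [3.24, 2.37, -1.72, 0.115, 0.021, -0.007] path [[0.468, 0.032, 0.219], [0.479, 0.065, 0.194], [0.487, 0.099, 0.167], [0.497, 0.164, 0.11]]
```

View pics/t6.png

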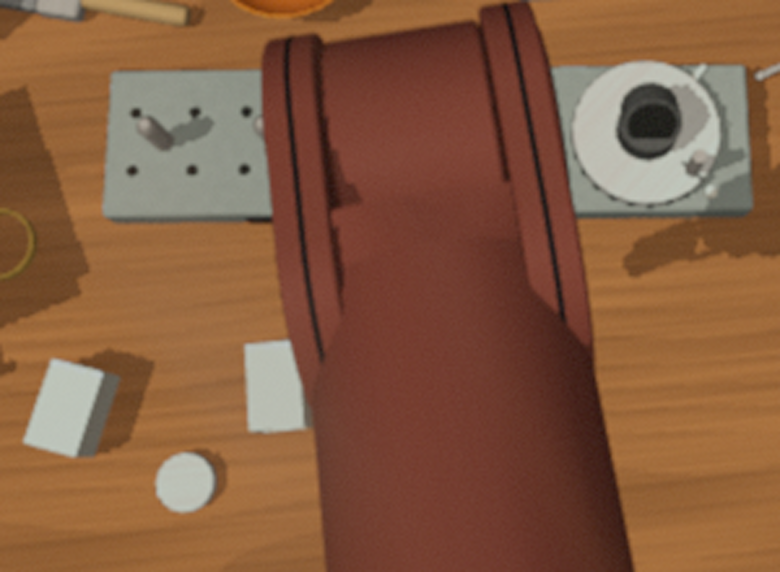

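{"api": "servo_tool", "payload": {
  "moves": [
    [[3.24,1.6,-1.72,0.115,0.021,-0.007,-1],[3.24,1.6,-1.72,0.115,0.021,-0.007,-1],[3.24,1.6,-1.72,0.115,0.021,-0.007,-1],[3.24,1.6,-1.72,0.115,0.021,-0.007,-1],[3.24,1.6,-1.72,0.115,0.021,-0.007,-1],[0,0,0,0,0,0,-1]]
  ]
}}

```text
time: 8.1
tcp_pos: [0.509, 0.1626, 0.1339]
ee_rot: [-0.95, 0.021, 1.544]
force: [-1.5, -0.6, -3.5]
gripper_width: 0.999
```

```bash
python3 - <<'E'
from h import *
print(read_state()['joint_positions'].round(3))
i=snapshot('wrist'); crop('wrist',0,0,640,480,'w7',img=i)
i=snapshot('side'); crop('side',0,0,640,480,'s7',img=i)
R=cupR(np.pi,0.6)
g=np.array([.4397,.164,.026]); tcp=g+.019*R[:,1]
plan(tcp-.07*R[:,1],R)
E
```

```text
[ 0.126  0.712 -0.636  1.36   0.118  1.749  1.022]
2 x [0.2, 4.29, -0.35, -0.002, -0.017, -0.001] path [[0.511, 0.16, 0.143], [0.49, 0.162, 0.105], [0.49, 0.162, 0.105], [0.468, 0.164, 0.068]]
```

View pics/w7.png

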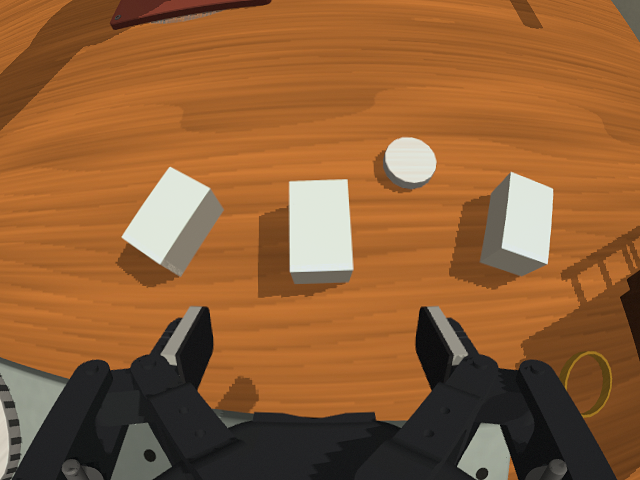

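View pics/s7.png

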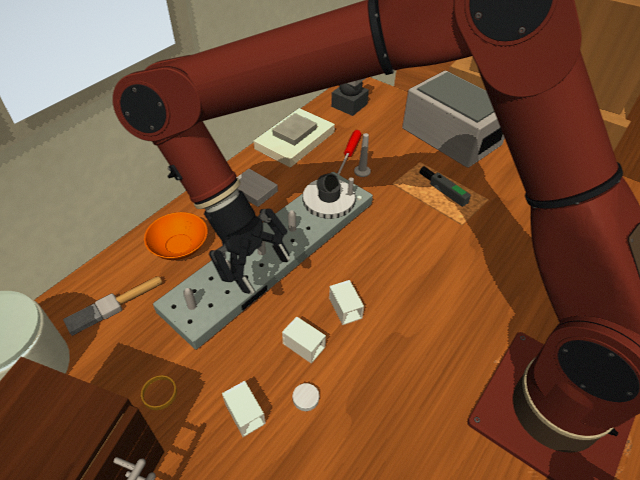

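```bash
cat > cups.py <<'E'
from h import *
def meas(n,C):
    Q=np.array([at(n,u,v,.044) for u,v in C]); ax=Q[2]+Q[3]-Q[0]-Q[1]
    print('cup',Q.mean(0).round(4),'yaw away-from-first-edge',np.arctan2(ax[1],ax[0]).round(3),(np.linalg.norm(ax)/2).round(4), np.linalg.norm(Q[1]-Q[0]).round(4))
E
python3 - <<'E'
from cups import *
meas('wrist',[(289,272),(353,271),(348,179),(289,181)])
meas('wrist',[(122,237),(164,264),(209,189),(170,167)])
meas('wrist',[(503,247),(548,264),(553,189),(511,173)])
E
```

```text
cup [0.4368 0.1647 0.044 ] yaw away-from-first-edge 3.134 0.0727 0.0461
cup [0.4226 0.0409 0.044 ] yaw away-from-first-edge 2.613 0.0703 0.0475
cup [0.4351 0.342  0.044 ] yaw away-from-first-edge 2.812 0.0702 0.0451
```

```bash
python3 - <<'E'
from h import *
R=cupR(3.137,0.6)
g=np.array([.442,.1645,.027]); tcp=g+.019*R[:,1]
plan(tcp,R)
E
```

```text
4 x [0.11, 3.84, -0.21, -0.001, -0.008, -0.001] path [[0.491, 0.161, 0.11], [0.471, 0.162, 0.077], [0.451, 0.163, 0.044], [0.431, 0.164, 0.011]]
```

{"api": "servo_tool", "payload": {
  "moves": [
    [[0.1,3.5,-0.2,0,-0.008,0,-1],[0.1,3.5,-0.2,0,-0.008,0,-1],[0.1,3.5,-0.2,0,-0.008,0,-1],[0.1,2.5,-0.2,0,-0.008,0,-1],[0,0,0,0,0,0,-1]]
  ]
}}

```text
time: 8.7
tcp_pos: [0.4503, 0.1598, 0.04]
ee_rot: [-1.003, 0.006, 1.561]
force: [0.2, 0.3, 0.1]
gripper_width: 1.0
```

```bash
python3 - <<'E'
from h import *
R=cupR(3.137,0.6)
g=np.array([.442,.1645,.027]); tcp=g+.019*R[:,1]
plan(tcp,R)
E
```

```text
1 x [0.47, 3.44, 0.07, 0.032, -0.007, -0.003] path [[0.45, 0.16, 0.04], [0.45, 0.16, 0.04], [0.45, 0.16, 0.04], [0.431, 0.165, 0.011]]
```

{"api": "servo_tool", "payload": {
  "moves": [
    [[0.25,1.7,0,0.016,-0.003,0,-1],[0.25,1.5,0,0.016,-0.003,0,-1],[0,0,0,0,0,0,-1]]
  ]
}}

```text
time: 9.0
tcp_pos: [0.4371, 0.1636, 0.018]
ee_rot: [-0.983, 0.004, 1.562]
force: [-0.7, 0.2, 0.8]
gripper_width: 0.999
```

```bash
python3 - <<'E'
from h import *
R=cupR(3.137,0.6)
g=np.array([.442,.1645,.027]); tcp=g+.019*R[:,1]
plan(tcp,R,N=1)
i=snapshot('wrist'); crop('wrist',0,0,640,480,'w8',img=i)
E
```

```text
1 x [0.09, 0.88, 0.11, 0.013, -0.006, -0.001] path [[0.437, 0.164, 0.018], [0.437, 0.164, 0.018], [0.437, 0.164, 0.018], [0.431, 0.165, 0.011]]
```

View pics/w8.png

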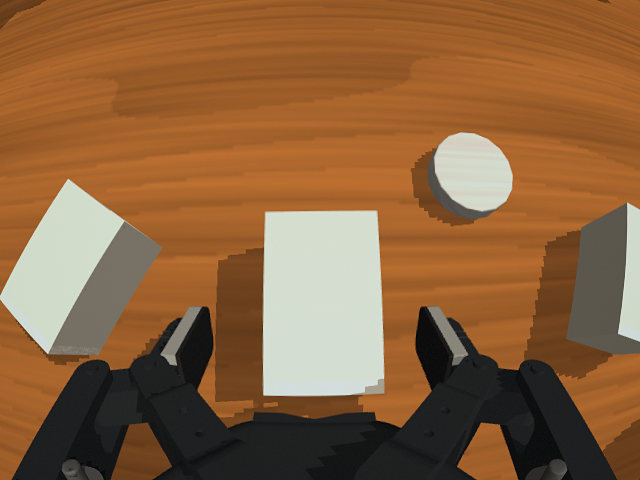

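{"api": "servo_tool", "payload": {
  "moves": [
    [[0.15,0.7,0.1,0.013,-0.006,0,-1],[0,0,0,0,0,0,1],[0,0,0,0,0,0,1],[0,0,0,0,0,0,1],[0,0,0,0,0,0,1],[0,0,0,0,0,0,1],[0,0,0,0,0,0,1]]
  ]
}}

```text
time: 9.75
tcp_pos: [0.4351, 0.166, 0.0142]
ee_rot: [-0.974, -0.001, 1.567]
force: [0.0, 0.2, 0.5]
gripper_width: 0.507
```

```bash
python3 - <<'E'
from h import *
i=snapshot('wrist'); crop('wrist',0,0,640,480,'w9',img=i)
T,R=pose(); print((T-.019*R[:,1]).round(4), np.degrees(np.arcsin(-R[2,1])))
E
```

```text
[0.4458 0.1659 0.0299] 55.80493045107143
```

View pics/w9.png

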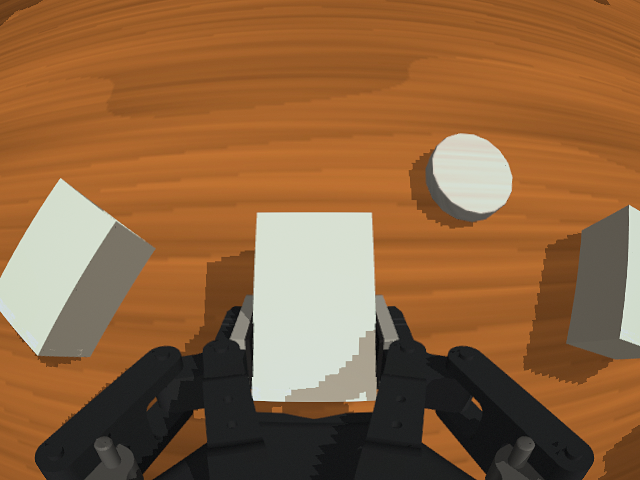

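```bash
cat > place.py <<'E'
from h import *
import json
def remember(center,m):
    "store cup centre & mouth axis in tool frame (cup is at rest now, gripped)"
    T,R=pose(); c=R.T@(np.array(center)-T); a=R.T@np.array([np.cos(m),np.sin(m),0])
    json.dump([c.tolist(),a.tolist()],open('cup.json','w')); print('cup in tool',c.round(4),a.round(3))
def goal(center,h):
    "tool pose which puts cup centre there, mouth down, tool x horizontal, heading h"
    c,a=map(np.array,json.load(open('cup.json')))
    # tool frame: a -> -Z ; component of y_tool horizontally -> heading h
    ex=np.array([1,0,0.])-a*a[0]; ex/=np.linalg.norm(ex)   # near tool x, perp to a
    B=np.c_[ex,a,np.cross(ex,a)]
    hx=np.array([-np.sin(h+np.pi),np.cos(h+np.pi),0])*-1
    # tool x at pick = y x z with m=h+pi : (-(sin m), cos m)?
    m=h+np.pi; xw=cupR(m,0)[:,0]
    W=np.c_[xw,[0,0,-1],np.cross(xw,[0,0,-1])]
    R=W@B.T
    return np.array(center)-R@c, R
E
python3 - <<'E'
from place import *
from cups import meas
meas('wrist',[(252,400),(377,400),(372,212),(257,213)])
E
```

```text
cup [0.4355 0.1662 0.044 ] yaw away-from-first-edge 3.137 0.0703 0.0444
```

```bash
python3 - <<'E'
from place import *
remember([.4355,.1662,.022],3.137)
p,R=goal([.641,.154,.155],0.0)
print(p,R.round(3))
T,R0=pose(); plan(T+[0,0,.10],R0)
E
```

```text
cup in tool [ 0.0002 -0.0066  0.0041] [0.    0.562 0.827]
[0.64877424 0.15379154 0.15463032] [[ 0.     0.827 -0.562]
 [ 1.    -0.    -0.   ]
 [-0.    -0.562 -0.827]]
3 x [0.0, -2.76, 1.87, 0.0, 0.0, 0.0] path [[0.435, 0.166, 0.014], [0.435, 0.166, 0.048], [0.435, 0.166, 0.081], [0.435, 0.166, 0.114]]
```

{"api": "servo_tool", "payload": {
  "moves": [
    [[0,-2.2,1.5,0,0,0,1],[0,-2.8,1.9,0,0,0,1],[0,-2.8,1.9,0,0,0,1],[0,-2.8,1.9,0,0,0,1],[0,-2.8,1.9,0,0,0,1],[0,0,0,0,0,0,1]]
  ]
}}

```text
time: 10.4
tcp_pos: [0.4337, 0.1655, 0.1808]
ee_rot: [-0.97, 0.0, 1.567]
force: [0.6, 1.8, -0.2]
gripper_width: 0.506
```

```bash
python3 - <<'E'
from place import *
print(read_state()['joint_positions'].round(3))
p,R=goal([.60,.154,.20],0.0)
plan(p,R)
E
```

```text
[ 0.195  0.528 -0.702  1.542  0.041  1.719  1.035]
11 x [-0.1, 0.01, -1.77, -0.143, -0.0, -0.0] path [[0.464, 0.163, 0.163], [0.516, 0.16, 0.153], [0.567, 0.157, 0.167], [0.608, 0.154, 0.2]]
```

{"api": "servo_tool", "payload": {
  "moves": [
    [[-0.1,-0.3,-1.77,-0.143,0,0,1],[-0.1,-0.3,-1.77,-0.143,0,0,1],[-0.1,-0.3,-1.77,-0.143,0,0,1],[-0.1,0,-1.77,-0.143,0,0,1],[-0.1,0,-1.77,-0.143,0,0,1],[-0.1,0,-1.77,-0.143,0,0,1],[-0.1,0,-1.77,-0.143,0,0,1],[-0.1,0,-1.77,-0.143,0,0,1],[-0.1,0,-1.77,-0.143,0,0,1],[-0.1,0,-1.77,-0.143,0,0,1],[-0.1,0,-1.77,-0.143,0,0,1],[0,0,0,0,0,0,1]]
  ]
}}

```text
time: 11.6
tcp_pos: [0.601, 0.1436, 0.1909]
ee_rot: [-2.407, 0.019, 1.549]
force: [-0.4, 0.3, -1.3]
gripper_width: 0.51
```

```bash
python3 - <<'E'
from place import *
print(read_state()['joint_positions'].round(3))
p,R=goal([.641,.154,.15],0.0)
plan(p,R)
i=snapshot('side'); crop('side',0,0,640,480,'s10',img=i)
i=snapshot('wrist'); crop('wrist',0,0,640,480,'w10',img=i)
E
```

```text
[ 0.331 -0.069 -0.842  2.257  1.11   0.404  0.094]
2 x [0.58, 3.15, 0.03, -0.069, 0.001, -0.014] path [[0.601, 0.144, 0.191], [0.624, 0.148, 0.169], [0.624, 0.148, 0.169], [0.649, 0.154, 0.15]]
```

View pics/s10.png

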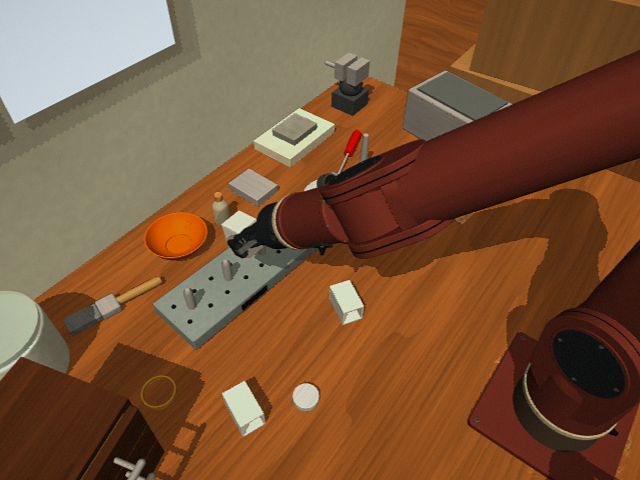

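View pics/w10.png

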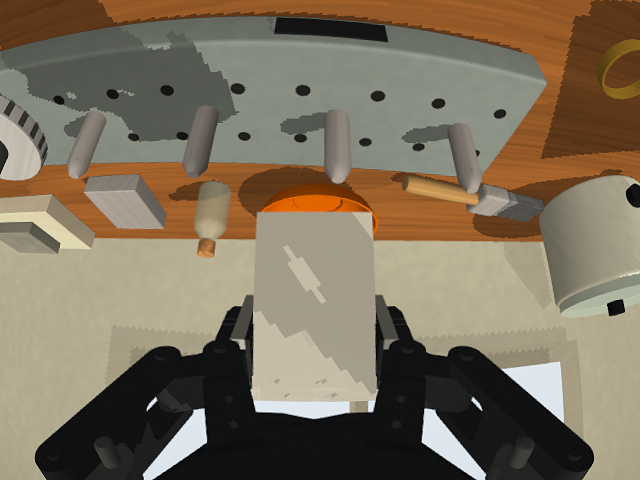

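{"api": "servo_tool", "payload": {
  "moves": [
    [[0.4,2.1,0.1,-0.046,0,-0.01,1],[0.4,2.1,0,-0.046,0,-0.01,1],[0.3,1.5,0,-0.02,0,0,1],[0,0,0,0,0,0,1]]
  ]
}}

```text
time: 12.1
tcp_pos: [0.6369, 0.1474, 0.1588]
ee_rot: [-2.483, 0.014, 1.549]
force: [-0.6, -0.2, -2.3]
gripper_width: 0.511
```

```bash
python3 - <<'E'
from place import *
print(read_state()['joint_positions'].round(3))
p,R=goal([.641,.154,.15],0.0)
plan(p,R,N=1)
i=snapshot('side'); crop('side',160,160,200,150,'s11',img=i)
i=snapshot('wrist'); crop('wrist',0,0,640,480,'w11',img=i)
c,a=map(np.array,json.load(open('cup.json')));T,R=pose();print(T+R@c,R@a)
E
```

```text
[ 0.319  0.113 -0.867  2.266  1.672  0.507 -0.406]
1 x [0.67, 1.48, 0.0, -0.062, -0.002, -0.025] path [[0.637, 0.147, 0.159], [0.637, 0.147, 0.159], [0.637, 0.147, 0.159], [0.649, 0.154, 0.15]]
[0.62889195 0.14813988 0.16114255] [-0.06050911 -0.01191412 -0.99809654]
```

View pics/s11.png

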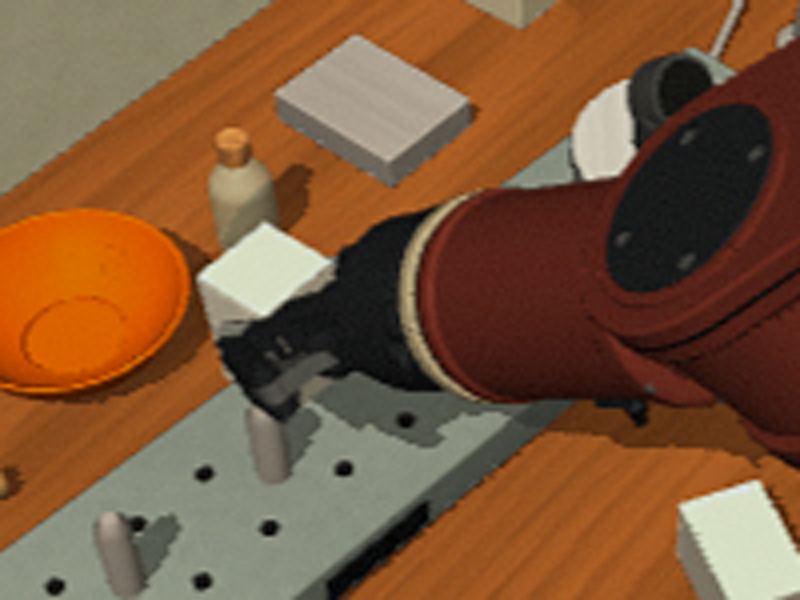

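View pics/w11.png

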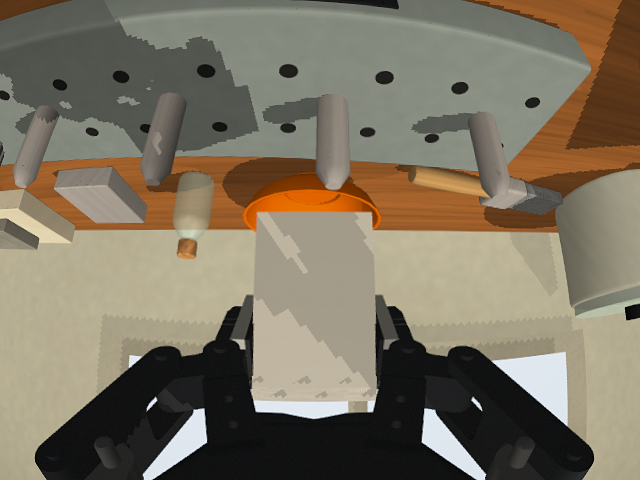

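{"api": "servo_tool", "payload": {
  "moves": [
    [[0.4,0.8,0,-0.031,0,-0.013,1],[0.4,0.8,0,-0.031,0,-0.013,1],[0,0,0,0,0,0,1],[0,0,0,0,0,0,1]]
  ]
}}

```text
time: 12.6
tcp_pos: [0.6499, 0.1542, 0.1534]
ee_rot: [-2.546, 0.001, 1.567]
force: [0.3, 0.3, -1.2]
gripper_width: 0.509
```

```bash
cat > chk.py <<'E'
from place import *
import sys
x,y,z,h=map(float,sys.argv[1:5])
p,R=goal([x,y,z],h); plan(p,R,N=int(sys.argv[5]) if len(sys.argv)>5 else None)
c,a=map(np.array,json.load(open('cup.json')));T,R=pose();print('cup now',(T+R@c).round(4),(R@a).round(3),read_state()['joint_positions'].round(2),read_state()['force'].round(1))
E
python3 chk.py .641 .154 .15 0 1;  python3 chk.py .641 .154 .08 0
```

```text
1 x [-0.04, 0.12, 0.38, 0.001, -0.002, -0.004] path [[0.65, 0.154, 0.153], [0.65, 0.154, 0.153], [0.65, 0.154, 0.153], [0.649, 0.154, 0.15]]
cup now [0.6422 0.1544 0.1538] [ 0.001 -0.001 -1.   ] [ 0.31  0.17 -0.87  2.28  1.91  0.57 -0.61] [ 0.3  0.3 -1.2]
2 x [-0.02, 2.02, 3.09, 0.0, -0.001, -0.002] path [[0.65, 0.154, 0.153], [0.649, 0.154, 0.117], [0.649, 0.154, 0.117], [0.649, 0.154, 0.08]]
cup now [0.6422 0.1544 0.1538] [ 0.001 -0.001 -1.   ] [ 0.31  0.17 -0.87  2.28  1.91  0.57 -0.61] [ 0.3  0.3 -1.2]
```

```bash
python3 - <<'E'
from h import *
print(proj('side',[[.6485,.2483,.095],[.6411,.1539,.095],[.6324,.0596,.095],[.6261,-.0354,.095]]))
s=cv2.imread('pics/side0.png'); crop('side',170,190,140,120,'s12',img=s)
E
```

```text
[[188.47907187 287.99492437]
 [226.20641842 259.49475533]
 [260.94657385 233.89017611]
 [292.0544671  209.82661741]]
```

View pics/s12.png

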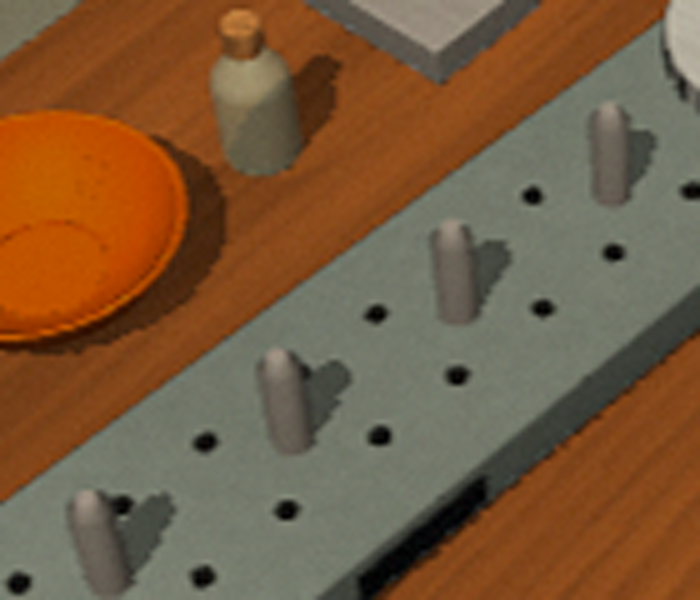

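{"api": "servo_tool", "payload": {
  "moves": [
    [[0,1,1.5,0,0,0,1],[0,1,1.5,0,0,0,1],[0,0.8,1.2,0,0,0,1],[0,0,0,0,0,0,1]]
  ]
}}

```text
time: 13.0
tcp_pos: [0.6507, 0.1517, 0.1063]
ee_rot: [-2.546, 0.006, 1.561]
force: [-0.3, -1.0, -0.6]
gripper_width: 0.505
```

```bash
python3 chk.py .641 .154 .078 0
```

```text
1 x [0.23, 1.45, 2.48, 0.001, -0.001, -0.011] path [[0.651, 0.152, 0.106], [0.651, 0.152, 0.106], [0.651, 0.152, 0.106], [0.649, 0.154, 0.078]]
cup now [0.6429 0.1519 0.1066] [ 0.001 -0.006 -1.   ] [ 0.28  0.31 -0.86  2.3   2.07  0.69 -0.73] [-0.3 -1.  -0.6]
```

{"api": "servo_tool", "payload": {
  "moves": [
    [[0.1,0.6,1.1,0,0,-0.005,1],[0.1,0.6,1.1,0,0,-0.005,1],[0,0,0,0,0,0,1]]
  ]
}}

```text
time: 13.3
tcp_pos: [0.6495, 0.1523, 0.0844]
ee_rot: [-2.546, 0.004, 1.566]
force: [0.1, 0.6, -0.8]
gripper_width: 0.507
```

```bash
python3 chk.py .641 .154 .078 0;python3 -c "
from h import *
i=snapshot('side'); crop('side',160,160,200,150,'s13',img=i)
i=snapshot('wrist'); crop('wrist',0,0,640,480,'w13',img=i)"
```

```text
1 x [0.15, 0.32, 0.6, 0.002, 0.0, -0.006] path [[0.65, 0.152, 0.084], [0.65, 0.152, 0.084], [0.65, 0.152, 0.084], [0.649, 0.154, 0.078]]
cup now [0.6417 0.1526 0.0847] [ 0.002 -0.004 -1.   ] [ 0.27  0.38 -0.85  2.31  2.14  0.75 -0.78] [ 0.1  0.6 -0.8]
```

View pics/s13.png

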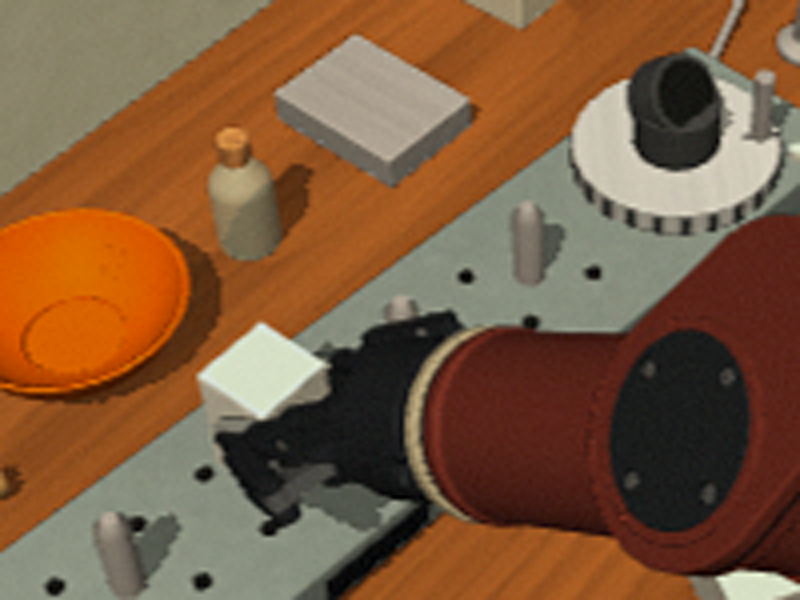

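View pics/w13.png

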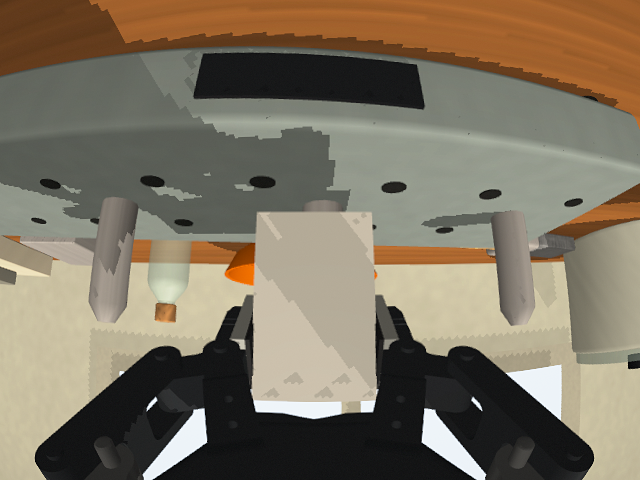

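{"api": "servo_tool", "payload": {
  "moves": [
    [[0.1,0.35,0.65,0,0,0,1],[0,0,0,0,0,0,1],[0,0,0,0,0,0,0.5],[0,0,0,0,0,0,-0.6],[0,0,0,0,0,0,-0.6],[0,0,0,0,0,0,-0.6],[0,0,0,0,0,0,-0.6]]
  ]
}}

```text
time: 14.1
tcp_pos: [0.6513, 0.1538, 0.0823]
ee_rot: [-2.554, 0.005, 1.565]
force: [-0.0, -0.1, -0.9]
gripper_width: 0.799
```

```bash
python3 chk.py .641 .154 .076 0;python3 -c "
from h import *
i=snapshot('side'); crop('side',160,160,200,150,'s14',img=i)
i=snapshot('wrist'); crop('wrist',0,0,640,480,'w14',img=i)"
```

```text
1 x [-0.0, 0.16, 0.69, 0.009, 0.0, -0.007] path [[0.651, 0.154, 0.082], [0.651, 0.154, 0.082], [0.651, 0.154, 0.082], [0.649, 0.154, 0.076]]
cup now [0.6435 0.1541 0.0826] [ 0.009 -0.004 -1.   ] [ 0.26  0.39 -0.85  2.31  2.15  0.77 -0.79] [-0.  -0.1 -0.9]
```

View pics/w14.png

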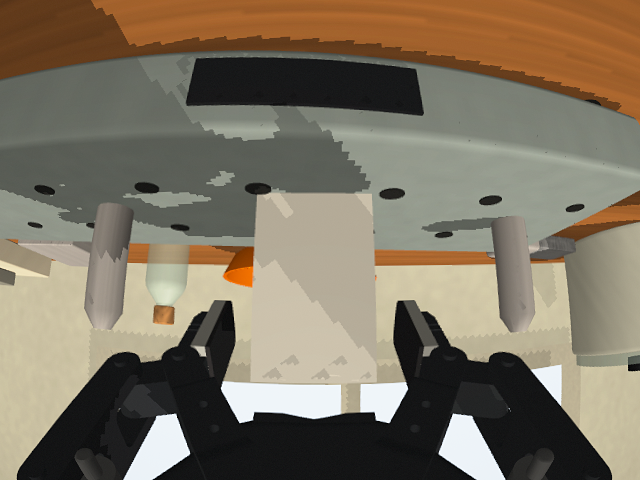

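{"api": "servo_tool", "payload": {
  "moves": [
    [[0,-2,0,0,0,0,-0.7],[0,-3.5,0,0,0,0,-0.8],[0,-3.5,0,0,0,0,-1],[0,-3.5,-1,0,0,0,-1],[0,-2,-2,0,0,0,-1],[0,0,0,0,0,0,-1]]
  ]
}}

```text
time: 14.8
tcp_pos: [0.5768, 0.1617, 0.1711]
ee_rot: [-2.545, 0.007, 1.564]
force: [0.5, -0.1, 0.6]
gripper_width: 1.002
```

```bash
python3 - <<'E'
from h import *
i=snapshot('side'); crop('side',0,0,640,480,'s15',img=i)
print(read_state()['joint_positions'].round(3))
R=cupR(2.615,0.6)
m=np.array([np.cos(2.615),np.sin(2.615),0])
g=np.array([.4205,.042,.028])-.009*m; tcp=g+.019*R[:,1]
plan(tcp-.13*R[:,1],R)
E
```

```text
[ 0.642 -0.052 -1.249  2.389  1.733  0.475 -0.6  ]
12 x [-1.5, 0.21, 0.57, 0.128, 0.047, 0.008] path [[0.568, 0.116, 0.151], [0.548, 0.076, 0.134], [0.519, 0.039, 0.122], [0.483, 0.006, 0.119]]
```

View pics/s15.png

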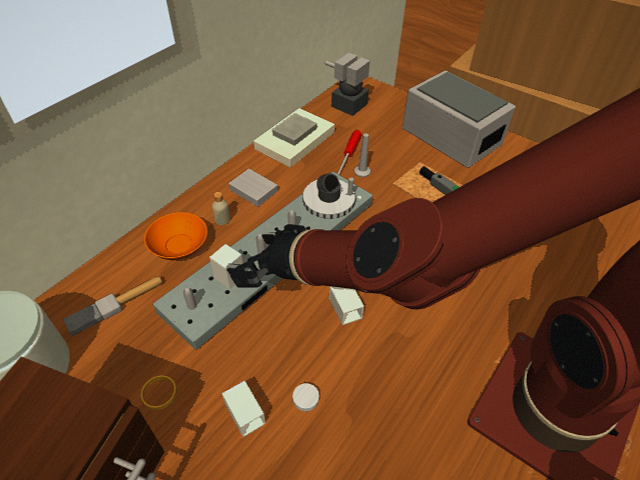

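```bash
python3 - <<'E'
from h import *
plan([.50,.05,.25],cupR(2.7,0.2))
plan([.56,.12,.25],cupR(3.1,-.4))
E
```

```text
9 x [-1.3, -1.18, 0.12, 0.128, 0.047, 0.018] path [[0.556, 0.135, 0.181], [0.536, 0.11, 0.197], [0.52, 0.086, 0.217], [0.501, 0.05, 0.25]]
4 x [-1.03, -1.76, -1.12, 0.143, 0.007, 0.004] path [[0.568, 0.151, 0.188], [0.563, 0.14, 0.208], [0.56, 0.13, 0.229], [0.56, 0.12, 0.25]]
```

{"api": "servo_tool", "payload": {
  "moves": [
    [[-1.03,-1.76,-1.1,0.143,0,0,-1],[-1.03,-1.76,-1.1,0.143,0,0,-1],[-1.03,-1.76,-1.1,0.143,0,0,-1],[-1.03,-1.76,-1.1,0.143,0,0,-1],[0,0,0,0,0,0,-1]]
  ]
}}

```text
time: 15.35
tcp_pos: [0.5673, 0.1111, 0.1752]
ee_rot: [-2.331, 0.084, 1.486]
force: [1.0, -0.6, -0.1]
gripper_width: 1.0
```

```bash
python3 - <<'E'
from h import *
print(read_state()['joint_positions'].round(3))
R=cupR(2.615,0.6)
m=np.array([np.cos(2.615),np.sin(2.615),0])
g=np.array([.4205,.042,.028])-.009*m; tcp=g+.019*R[:,1]
plan(tcp-.14*R[:,1],R)
E
```

```text
[ 0.481 -0.122 -0.978  2.27   0.876  0.477  0.294]
10 x [-1.29, 0.42, 0.59, 0.135, 0.048, -0.005] path [[0.561, 0.085, 0.163], [0.541, 0.049, 0.145], [0.523, 0.029, 0.135], [0.488, 0.003, 0.128]]
```

```bash
python3 - <<'E'
from h import *
plan([.51,.04,.25],cupR(2.75,0.2))
E
```

```text
8 x [-1.02, -1.07, 0.18, 0.121, 0.041, 0.001] path [[0.549, 0.093, 0.191], [0.533, 0.076, 0.209], [0.52, 0.058, 0.229], [0.51, 0.04, 0.25]]
```

{"api": "servo_tool", "payload": {
  "moves": [
    [[-1,-1.1,0.2,0.121,0.041,0,-1],[-1,-1.1,0.2,0.121,0.041,0,-1],[-1,-1.1,0.2,0.121,0.041,0,-1],[-1,-1.1,0.2,0.121,0.041,0,-1],[-1,-1.1,0.2,0.121,0.041,0,-1],[-1,-1.1,0.2,0.121,0.041,0,-1],[-1,-1.1,0.2,0.121,0.041,0,-1],[-1,-1.1,0.2,0.121,0.041,0,-1],[0,0,0,0,0,0,-1]]
  ]
}}

```text
time: 16.25
tcp_pos: [0.5009, 0.0268, 0.2261]
ee_rot: [-1.366, 0.055, 1.162]
force: [-0.1, -0.9, -0.8]
gripper_width: 0.999
```

```bash
python3 - <<'E'
from h import *
print(read_state()['joint_positions'].round(3))
i=snapshot('wrist'); crop('wrist',0,0,640,480,'w16',img=i)
R=cupR(2.615,0.6)
m=np.array([np.cos(2.615),np.sin(2.615),0])
g=np.array([.4205,.042,.028])-.009*m; tcp=g+.019*R[:,1]
plan(tcp-.10*R[:,1],R)
E
```

```text
[ 0.444  0.254 -0.645  1.64   0.079  1.498  0.942]
4 x [-0.58, 3.31, -0.59, 0.1, 0.023, -0.024] path [[0.496, 0.022, 0.192], [0.49, 0.017, 0.159], [0.48, 0.015, 0.127], [0.468, 0.014, 0.095]]
```

View pics/w16.png

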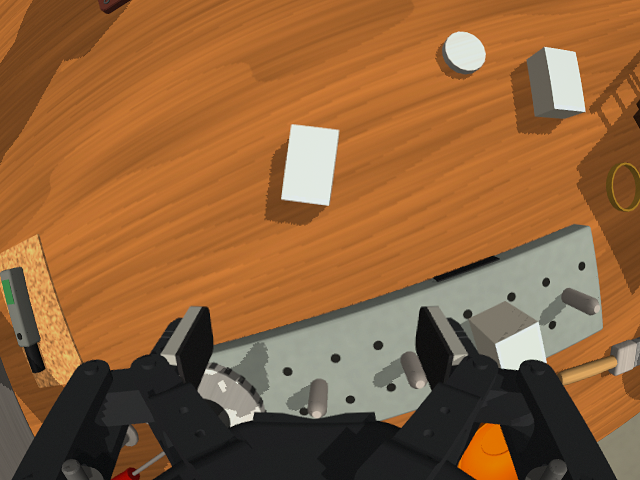

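```bash
python3 - <<'E'
from cups import *
meas('wrist',[(282,199),(329,206),(339,130),(291,125)])
E
```

```text
cup [0.4217 0.0478 0.044 ] yaw away-from-first-edge 2.611 0.0697 0.0434
```

{"api": "servo_tool", "payload": {
  "moves": [
    [[-0.5,2.6,-0.6,0.1,0.023,-0.024,-1],[-0.5,2.6,-0.6,0.1,0.023,-0.024,-1],[-0.5,2.6,-0.6,0.1,0.023,-0.024,-1],[-0.5,2.6,-0.6,0.1,0.023,-0.024,-1],[0,0,0,0,0,0,-1]]
  ]
}}

```text
time: 16.8
tcp_pos: [0.4721, 0.0121, 0.1091]
ee_rot: [-0.962, 0.03, 1.045]
force: [-0.1, -0.9, -0.3]
gripper_width: 0.993
```

```bash
cat > pick.py <<'E'
from h import *
import sys
x,y,mm,t=map(float,sys.argv[1:5]); back=float(sys.argv[5])
R=cupR(mm,t); m=np.array([np.cos(mm),np.sin(mm),0])
g=np.array([x,y,.028])-.009*m; tcp=g+.019*R[:,1]
plan(tcp-back*R[:,1],R,N=int(sys.argv[6]) if len(sys.argv)>6 else None)
print(read_state()['joint_positions'].round(2))
E
python3 - <<'E'
from h import *
i=snapshot('wrist'); crop('wrist',0,0,640,480,'w17',img=i)
E
python3 pick.py .4215 .0415 2.615 .6 .04
```

```text
2 x [-0.03, 3.81, -0.32, -0.002, -0.006, -0.012] path [[0.473, 0.014, 0.112], [0.456, 0.022, 0.079], [0.456, 0.022, 0.079], [0.44, 0.031, 0.045]]
[ 0.49  0.57 -0.58  1.6  -0.02  1.57  0.95]
```

View pics/w17.png

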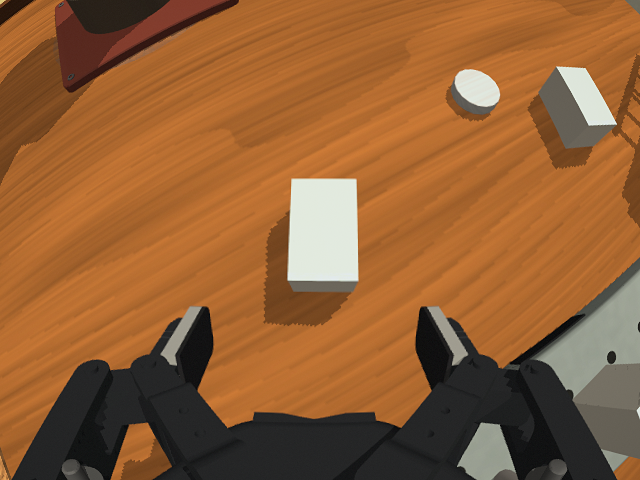

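```bash
python3 - <<'E'
from cups import *
meas('wrist',[(288,281),(357,282),(356,180),(291,179)])
E
```

```text
cup [0.4229 0.0479 0.044 ] yaw away-from-first-edge 2.602 0.0709 0.0436
```

{"api": "servo_tool", "payload": {
  "moves": [
    [[0,3.3,-0.3,0,-0.006,-0.012,-1],[0,3.3,-0.3,0,-0.006,-0.012,-1],[0,0,0,0,0,0,-1]]
  ]
}}

```text
time: 17.15
tcp_pos: [0.4457, 0.0319, 0.0559]
ee_rot: [-0.984, 0.003, 1.054]
force: [-0.0, -1.0, -0.1]
gripper_width: 0.999
```

```bash
python3 pick.py .4215 .0415 2.615 .6 0
```

```text
2 x [-0.18, 2.58, -0.07, 0.006, 0.003, -0.004] path [[0.446, 0.032, 0.056], [0.433, 0.037, 0.034], [0.433, 0.037, 0.034], [0.42, 0.042, 0.012]]
[ 0.49  0.58 -0.59  1.73 -0.02  1.42  0.97]
```

```bash
python3 pick.py .422 .0455 2.61 .6 0 2
```

```text
2 x [0.01, 2.62, -0.01, 0.006, 0.006, -0.005] path [[0.446, 0.032, 0.056], [0.433, 0.039, 0.034], [0.433, 0.039, 0.034], [0.421, 0.046, 0.012]]
[ 0.49  0.58 -0.59  1.73 -0.02  1.42  0.97]
```

{"api": "servo_tool", "payload": {
  "moves": [
    [[0,2.2,0,0.005,0.005,0,-1],[0,2,0,0.005,0.005,0,-1],[0,0,0,0,0,0,-1]]
  ]
}}

```text
time: 17.45
tcp_pos: [0.4295, 0.0449, 0.027]
ee_rot: [-0.991, 0.009, 1.054]
force: [-0.2, 1.0, -0.6]
gripper_width: 1.001
```

```bash
python3 pick.py .422 .0455 2.61 .6 0 1; python3 - <<'E'
from h import *
i=snapshot('wrist'); crop('wrist',0,0,640,480,'w18',img=i)
E
```

```text
1 x [-0.3, 1.7, -0.09, 0.02, 0.007, -0.016] path [[0.43, 0.045, 0.027], [0.43, 0.045, 0.027], [0.43, 0.045, 0.027], [0.421, 0.046, 0.012]]
[ 0.48  0.59 -0.59  1.78 -0.01  1.34  0.95]
```

View pics/w18.png

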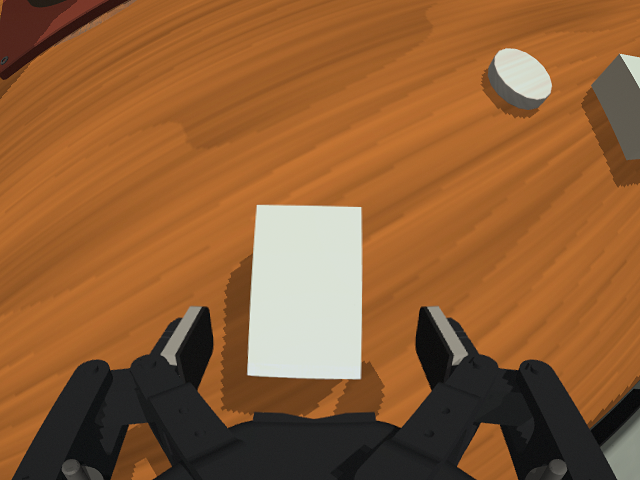

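Cup C spans columns 248–361 between the pads (213–418), so a 4 mm shift to the left centres it. I'll finish the descent and grip.

{"api": "servo_tool", "payload": {
  "moves": [
    [[-0.35,0.9,-0.05,0.01,0.007,-0.008,-1],[-0.1,0.9,0,0.01,0,-0.008,-1],[0,0,0,0,0,0,1],[0,0,0,0,0,0,1],[0,0,0,0,0,0,1],[0,0,0,0,0,0,1],[0,0,0,0,0,0,1],[0,0,0,0,0,0,1]]
  ]
}}

```text
time: 18.3
tcp_pos: [0.4248, 0.0444, 0.0161]
ee_rot: [-0.981, -0.004, 1.038]
force: [0.8, 0.2, 0.2]
gripper_width: 0.507
```

```bash
python3 pick.py .422 .0455 2.61 .6 0 1; python3 - <<'E'
from h import *
i=snapshot('wrist'); crop('wrist',0,0,640,480,'w19',img=i)
E
```

```text
1 x [-0.05, 0.58, 0.19, 0.01, 0.001, 0.004] path [[0.425, 0.044, 0.016], [0.425, 0.044, 0.016], [0.425, 0.044, 0.016], [0.42, 0.046, 0.012]]
[ 0.49  0.6  -0.58  1.8  -0.02  1.32  0.96]
```

View pics/w19.png

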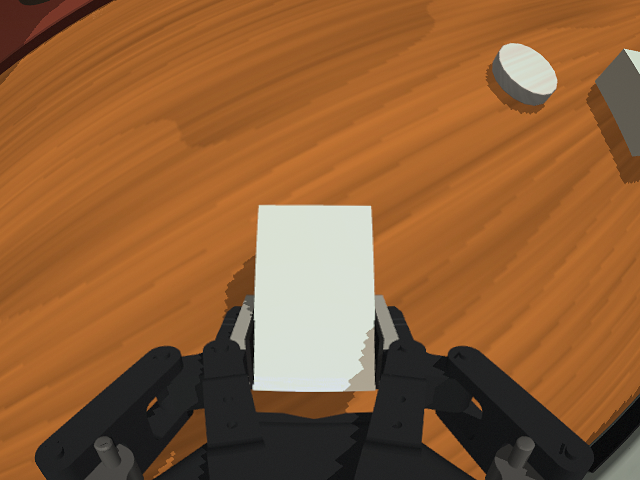

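```bash
python3 - <<'E'
from place import *
from cups import meas
meas('wrist',[(253,391),(375,391),(371,206),(259,205)])
E
```

```text
cup [0.4223 0.0463 0.044 ] yaw away-from-first-edge 2.603 0.0707 0.044
```

```bash
python3 - <<'E'
from place import *
remember([.4223,.0463,.022],2.609)
E
```

```text
cup in tool [ 0.0004 -0.0032  0.0059] [-0.     0.556  0.831]
```

{"api": "servo_tool", "payload": {
  "moves": [
    [[0,-2.2,1.5,0,0,0,1],[0,-2.8,1.9,0,0,0,1],[0,-2.8,1.9,0,0,0,1],[0,-2.8,1.9,0,0,0,1],[0,-2.8,1.9,0,0,0,1],[0,-1.8,1.2,0,0,0,1],[0,0,0,0,0,0,1]]
  ]
}}

```text
time: 19.05
tcp_pos: [0.4219, 0.0448, 0.2055]
ee_rot: [-0.978, -0.002, 1.039]
force: [0.7, 0.8, -0.7]
gripper_width: 0.507
```

```bash
python3 chk.py .59 .06 .21 0
```

```text
12 x [0.55, 0.17, -1.51, -0.128, -0.048, -0.009] path [[0.464, 0.042, 0.181], [0.511, 0.042, 0.175], [0.558, 0.048, 0.186], [0.596, 0.06, 0.213]]
cup now [0.4193 0.0467 0.2115] [-0.862  0.506  0.004] [ 0.54  0.36 -0.64  1.68 -0.13  1.66  0.95] [ 0.7  0.8 -0.7]
```

{"api": "servo_tool", "payload": {
  "moves": [
    [[0.55,0.1,-1.5,-0.128,-0.048,-0.009,1],[0.55,0.1,-1.5,-0.128,-0.048,-0.009,1],[0.55,0.1,-1.5,-0.128,-0.048,-0.009,1],[0.55,0.1,-1.5,-0.128,-0.048,-0.009,1],[0.55,0.1,-1.5,-0.128,-0.048,-0.009,1],[0.55,0.1,-1.5,-0.128,-0.048,-0.009,1],[0.55,0.2,-1.5,-0.128,-0.048,-0.009,1],[0.55,0.2,-1.5,-0.128,-0.048,-0.009,1],[0.55,0.2,-1.5,-0.128,-0.048,-0.009,1],[0.55,0.2,-1.5,-0.128,-0.048,-0.009,1],[0.55,0.2,-1.5,-0.128,-0.048,-0.009,1],[0.55,0.2,-1.5,-0.128,-0.048,-0.009,1],[0,0,0,0,0,0,1]]
  ]
}}

```text
time: 20.35
tcp_pos: [0.5821, 0.0388, 0.1975]
ee_rot: [-2.42, -0.001, 1.505]
force: [0.3, -0.6, -0.9]
gripper_width: 0.507
```

```bash
python3 chk.py .632 .060 .155 0; python3 - <<'E'
from h import *
i=snapshot('wrist'); crop('wrist',0,0,640,480,'w20',img=i)
E
```

```text
2 x [1.17, 3.37, -0.22, -0.066, -0.02, -0.026] path [[0.582, 0.039, 0.197], [0.61, 0.049, 0.177], [0.61, 0.049, 0.177], [0.638, 0.06, 0.158]]
cup now [0.5759 0.0396 0.1951] [-0.131  0.01  -0.991] [ 0.62 -0.24 -0.83  2.35  0.49  0.16  0.78] [ 0.3 -0.6 -0.9]
```

View pics/w20.png

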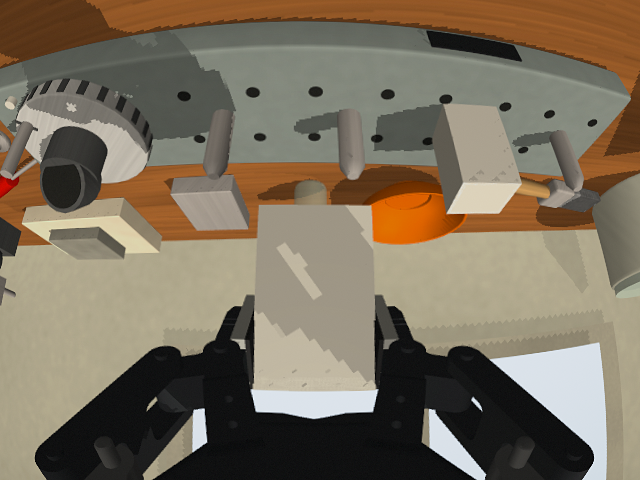

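{"api": "servo_tool", "payload": {
  "moves": [
    [[0.6,1.7,-0.1,-0.033,-0.01,-0.013,1],[0.6,1.7,-0.1,-0.033,-0.01,-0.013,1],[0.6,1.7,-0.1,-0.033,-0.01,-0.013,1],[0.6,1.7,-0.1,-0.02,-0.01,-0.013,1],[0,0,0,0,0,0,1]]
  ]
}}

```text
time: 20.9
tcp_pos: [0.6021, 0.0346, 0.1827]
ee_rot: [-2.46, 0.019, 1.504]
force: [-0.2, -0.3, -0.8]
gripper_width: 0.51
```

```bash
python3 chk.py .632 .060 .15 0
```

```text
2 x [1.36, 2.26, 0.09, -0.046, -0.012, -0.033] path [[0.602, 0.035, 0.183], [0.62, 0.047, 0.167], [0.62, 0.047, 0.167], [0.638, 0.06, 0.153]]
cup now [0.5959 0.0353 0.1801] [-0.093 -0.013 -0.996] [ 0.86 -0.17 -1.07  2.35  1.36  0.12 -0.07] [-0.2 -0.3 -0.8]
```

{"api": "servo_tool", "payload": {
  "moves": [
    [[0.7,1.2,0.05,-0.025,-0.006,-0.017,1],[0.7,1.2,0.05,-0.025,-0.006,-0.017,1],[0.7,1.2,0.05,-0.02,-0.006,-0.017,1],[0,0,0,0,0,0,1]]
  ]
}}

```text
time: 21.3
tcp_pos: [0.6201, 0.0418, 0.1614]
ee_rot: [-2.495, 0.013, 1.527]
force: [0.2, 0.6, -0.6]
gripper_width: 0.51
```

```bash
python3 chk.py .632 .060 .15 0
```

```text
1 x [1.87, 1.84, -0.39, -0.057, -0.014, -0.044] path [[0.62, 0.042, 0.161], [0.62, 0.042, 0.161], [0.62, 0.042, 0.161], [0.638, 0.06, 0.153]]
cup now [0.614  0.0424 0.1586] [-0.058 -0.011 -0.998] [ 0.79 -0.02 -1.06  2.36  1.98  0.27 -0.61] [ 0.2  0.6 -0.6]
```

{"api": "servo_tool", "payload": {
  "moves": [
    [[0.9,0.8,-0.4,-0.028,-0.007,-0.022,1],[0.9,0.8,-0.3,-0.028,-0.007,-0.022,1],[0.4,0.3,-0.2,-0.01,0,0,1],[0,0,0,0,0,0,1]]
  ]
}}

```text
time: 21.7
tcp_pos: [0.6391, 0.0589, 0.1544]
ee_rot: [-2.548, 0.003, 1.558]
force: [1.1, 0.3, -1.4]
gripper_width: 0.506
```

```bash
python3 chk.py .632 .060 .15 0
```

```text
1 x [0.08, -0.03, 0.17, -0.004, -0.004, -0.013] path [[0.639, 0.059, 0.154], [0.639, 0.059, 0.154], [0.639, 0.059, 0.154], [0.638, 0.06, 0.153]]
cup now [0.6331 0.0593 0.1513] [-0.004 -0.004 -1.   ] [ 0.75  0.1  -1.06  2.36  2.2   0.39 -0.77] [ 1.1  0.3 -1.4]
```

Over peg2; lower.

{"api": "servo_tool", "payload": {
  "moves": [
    [[0.1,0.9,1.5,0,0,-0.01,1],[0.1,0.9,1.4,0,0,0,1],[0.1,0.9,1.4,0,0,0,1],[0,0,0,0,0,0,1]]
  ]
}}

```text
time: 22.1
tcp_pos: [0.636, 0.0561, 0.1024]
ee_rot: [-2.539, 0.008, 1.554]
force: [0.4, -0.2, -1.3]
gripper_width: 0.506
```

```bash
python3 chk.py .632 .060 .078 0
```

```text
1 x [0.37, 1.35, 1.64, -0.013, -0.002, -0.018] path [[0.636, 0.056, 0.102], [0.636, 0.056, 0.102], [0.636, 0.056, 0.102], [0.638, 0.06, 0.081]]
cup now [0.63   0.0565 0.0993] [-0.014 -0.008 -1.   ] [ 0.71  0.29 -1.05  2.39  2.29  0.58 -0.78] [ 0.4 -0.2 -1.3]
```

{"api": "servo_tool", "payload": {
  "moves": [
    [[0.3,1,0.6,-0.01,0,-0.012,1],[0.1,0.5,0.6,0,0,-0.005,1],[0,0,0,0,0,0,1]]
  ]
}}

```text
time: 22.4
tcp_pos: [0.6418, 0.0573, 0.0845]
ee_rot: [-2.544, 0.003, 1.563]
force: [0.1, -0.4, -0.0]
gripper_width: 0.508
```

```bash
python3 chk.py .632 .060 .078 0; python3 - <<'E'
from h import *
i=snapshot('wrist'); crop('wrist',0,0,640,480,'w21',img=i)
i=snapshot('side'); crop('side',160,160,200,150,'s21',img=i)
E
```

```text
1 x [0.24, -0.13, 0.49, -0.008, -0.001, -0.008] path [[0.642, 0.057, 0.085], [0.642, 0.057, 0.085], [0.642, 0.057, 0.085], [0.638, 0.06, 0.081]]
cup now [0.6358 0.0577 0.0814] [-0.008 -0.004 -1.   ] [ 0.69  0.38 -1.03  2.38  2.36  0.65 -0.79] [ 0.1 -0.4 -0. ]
```

View pics/w21.png

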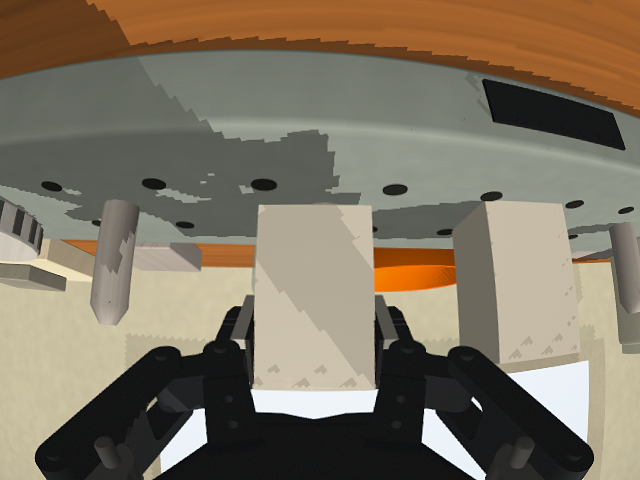

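View pics/s21.png

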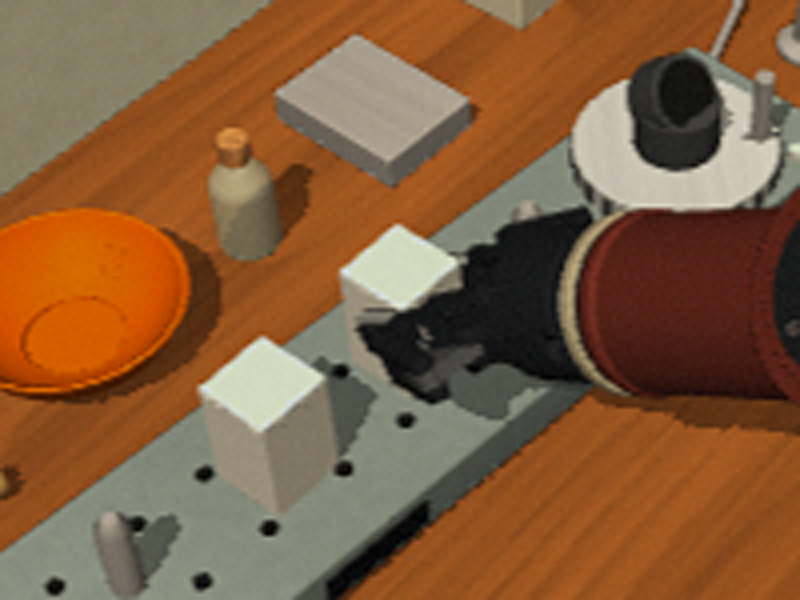

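{"api": "servo_tool", "payload": {
  "moves": [
    [[0,0,0,0,0,0,0.4],[0,0,0,0,0,0,-0.6],[0,0,0,0,0,0,-0.6],[0,0,0,0,0,0,-0.6],[0,0,0,0,0,0,-0.6]]
  ]
}}

```text
time: 23.0
tcp_pos: [0.6431, 0.0571, 0.0886]
ee_rot: [-2.55, 0.006, 1.563]
force: [0.5, 0.2, -0.3]
gripper_width: 0.8
```

```bash
python3 - <<'E'
from h import *
print(read_state()['joint_positions'].round(3))
i=snapshot('wrist'); crop('wrist',0,0,640,480,'w22',img=i)
E
```

```text
[ 0.69   0.367 -1.035  2.382  2.354  0.643 -0.791]
```

View pics/w22.png

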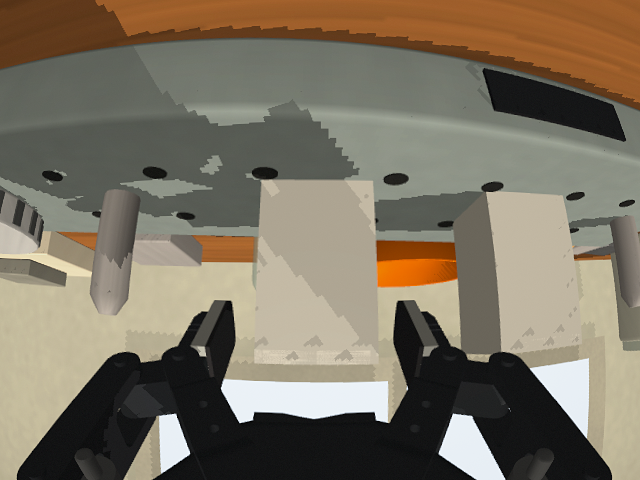

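{"api": "servo_tool", "payload": {
  "moves": [
    [[0,-1.8,-2.2,0,0,0,-0.6],[0,-2.2,-2.6,0,0,0,-0.6],[0,-2.2,-2.6,0,0,0,-0.6],[0,-2.2,-2.6,0,0,0,-0.7],[0,-2.2,-2.6,0.03,0,0,-1],[0,0,0,0,0,0,-1]]
  ]
}}

```text
time: 23.65
tcp_pos: [0.632, 0.0506, 0.2336]
ee_rot: [-2.562, 0.016, 1.546]
force: [0.2, 1.0, -1.1]
gripper_width: 0.996
```

```bash
python3 - <<'E'
from h import *
print(read_state()['joint_positions'].round(3))
plan([.55,.2,.28],cupR(3.0,-0.3))
plan([.50,.25,.25],cupR(2.8,0.1))
E
```

```text
[ 0.787 -0.193 -0.994  2.316  1.826  0.106 -0.502]
5 x [2.87, -1.95, 0.8, 0.138, 0.021, 0.012] path [[0.612, 0.08, 0.237], [0.593, 0.109, 0.244], [0.577, 0.139, 0.253], [0.55, 0.2, 0.28]]
8 x [2.22, -1.2, 1.78, 0.135, 0.038, 0.016] path [[0.593, 0.097, 0.219], [0.556, 0.146, 0.218], [0.524, 0.197, 0.229], [0.5, 0.25, 0.25]]
```

{"api": "servo_tool", "payload": {
  "moves": [
    [[1.5,-1.6,1.2,0.135,0.038,0.016,-1],[2.2,-1.4,1.7,0.135,0.038,0.016,-1],[2.2,-1.4,1.7,0.135,0.038,0.016,-1],[2.2,-1.2,1.7,0.135,0.038,0.016,-1],[2.2,-1.2,1.7,0.135,0.038,0.016,-1],[2.2,-1.2,1.7,0.135,0.038,0.016,-1],[2.2,-1.2,1.7,0.135,0.038,0.016,-1],[2.2,-1.2,1.7,0.135,0.038,0.016,-1],[0,0,0,0,0,0,-1]]
  ]
}}

```text
time: 24.55
tcp_pos: [0.5678, 0.1418, 0.2309]
ee_rot: [-1.972, -0.014, 1.283]
force: [0.6, 0.0, 0.4]
gripper_width: 1.002
```

```bash
python3 - <<'E'
from h import *
i=snapshot('wrist'); crop('wrist',0,0,640,480,'w23',img=i)
E
python3 pick.py .433 .338 2.81 .6 .1
```

```text
7 x [2.06, 2.08, 1.93, 0.143, 0.007, 0.001] path [[0.564, 0.163, 0.203], [0.548, 0.212, 0.156], [0.521, 0.264, 0.119], [0.485, 0.32, 0.095]]
[ 0.29  0.01 -0.77  1.91  0.34  0.95  0.64]
```

View pics/w23.png

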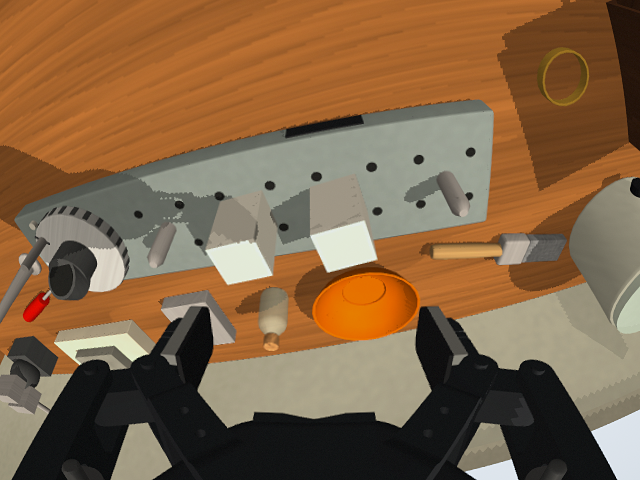

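```bash
python3 - <<'E'
from h import *
plan([.50,.31,.22],cupR(2.81,0.3))
E
```

```text
5 x [2.83, -0.06, 2.37, 0.141, 0.009, 0.003] path [[0.555, 0.174, 0.221], [0.541, 0.207, 0.216], [0.527, 0.242, 0.214], [0.5, 0.31, 0.22]]
```

{"api": "servo_tool", "payload": {
  "moves": [
    [[2.8,0,2.4,0.141,0.009,0,-1],[2.8,0,2.4,0.141,0.009,0,-1],[2.8,0,2.4,0.141,0.009,0,-1],[2.8,0,2.4,0.141,0.009,0,-1],[2.8,0,2.4,0.141,0.009,0,-1],[0,0,0,0,0,0,-1]]
  ]
}}

```text
time: 25.2
tcp_pos: [0.5011, 0.2987, 0.2016]
ee_rot: [-1.267, 0.015, 1.213]
force: [0.1, 0.2, -0.4]
gripper_width: 1.003
```

```bash
python3 - <<'E'
from h import *
i=snapshot('wrist'); crop('wrist',0,0,640,480,'w24',img=i)
E
python3 pick.py .433 .338 2.81 .6 .08
```

```text
3 x [0.57, 4.26, -0.53, 0.1, -0.01, -0.001] path [[0.502, 0.297, 0.202], [0.496, 0.305, 0.16], [0.487, 0.314, 0.118], [0.474, 0.324, 0.078]]
[ 0.11  0.5  -0.82  1.47  0.11  1.49  0.52]
```

View pics/w24.png

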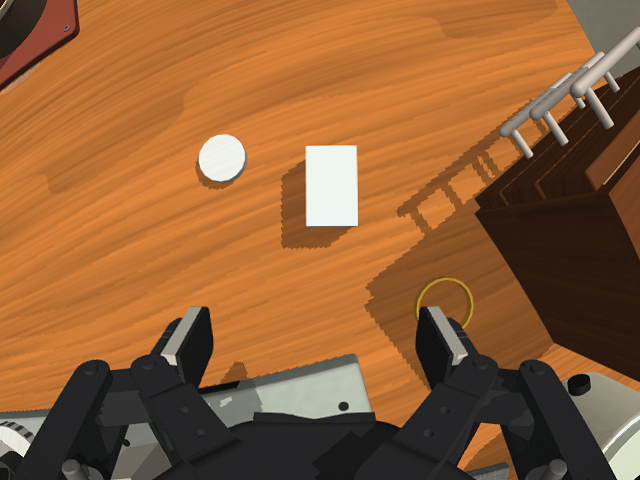

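```bash
python3 - <<'E'
from cups import *
meas('wrist',[(306,226),(358,226),(357,146),(306,146)])
print(at('wrist',510,132,.12),at('wrist',478,210,.2))
E
python3 pick.py .436 .342 2.815 .6 .06
```

```text
cup [0.4352 0.3361 0.044 ] yaw away-from-first-edge 2.786 0.0702 0.0447
[0.44940438 0.46943938 0.12      ] [0.48632656 0.38466256 0.2       ]
4 x [0.55, 3.67, -0.38, 0.075, -0.009, -0.0] path [[0.497, 0.304, 0.166], [0.489, 0.313, 0.13], [0.479, 0.322, 0.095], [0.466, 0.332, 0.062]]
[ 0.11  0.5  -0.82  1.47  0.11  1.49  0.52]
```

```bash
python3 - <<'E'
from h import *
t=cv2.imread('pics/top0.png'); crop('top',0,180,200,170,'t25',img=t,k=3.5)
t=cv2.imread('pics/side0.png'); crop('side',0,330,240,150,'s25',img=t,k=3.3)
E
```

```text
(no output)
```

View pics/t25.png

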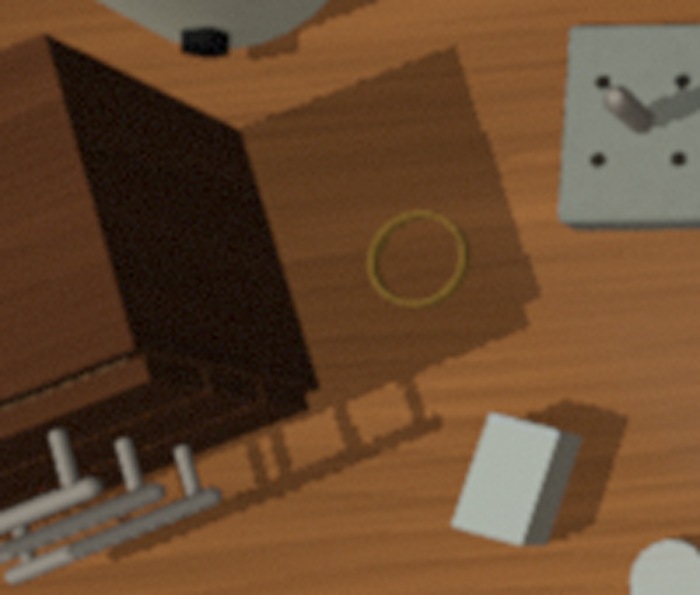

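View pics/s25.png

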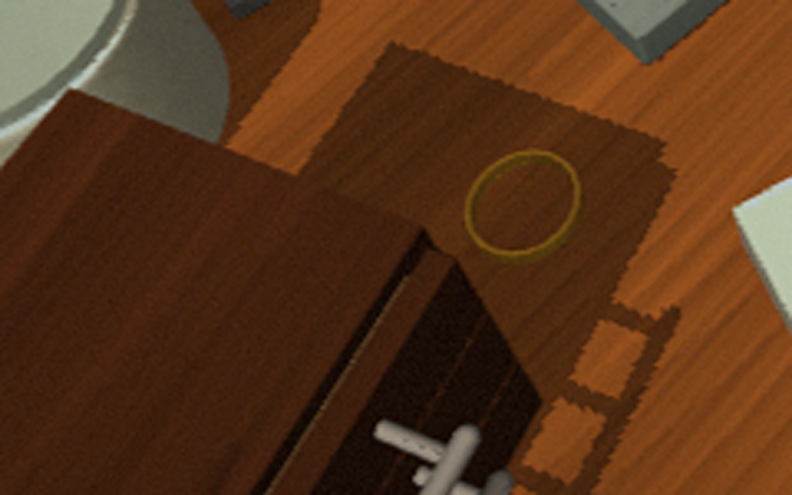

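```bash
python3 - <<'E'
from h import *
print(at('top',90,290,0),at('top',61.4,321,.05), tri([('top',38,282),('side',128,399)]))
E
```

```text
[0.50422641 0.47202707 0.        ] [0.43714968 0.50677757 0.05      ] [0.49972485 0.47127327 0.19958427]
```

{"api": "servo_tool", "payload": {
  "moves": [
    [[0.4,3.3,-0.4,0.075,-0.008,0,-1],[0.4,3.3,-0.4,0.075,-0.008,0,-1],[0.4,3.3,-0.4,0.075,-0.008,0,-1],[0.4,3.3,-0.4,0.075,-0.008,0,-1],[0,0,0,0,0,0,-1]]
  ]
}}

```text
time: 25.75
tcp_pos: [0.4753, 0.3132, 0.0661]
ee_rot: [-0.999, 0.015, 1.233]
force: [0.0, 0.8, -0.7]
gripper_width: 1.002
```

```bash
python3 - <<'E'
from h import *
i=snapshot('wrist'); crop('wrist',0,0,640,480,'w26',img=i)
E
python3 pick.py .435 .338 2.80 .6 0
```

```text
2 x [0.46, 3.72, 0.5, 0.016, -0.002, -0.006] path [[0.477, 0.314, 0.069], [0.455, 0.326, 0.041], [0.455, 0.326, 0.041], [0.433, 0.339, 0.012]]
[ 0.1   0.77 -0.79  1.48  0.07  1.43  0.59]
```

View pics/w26.png

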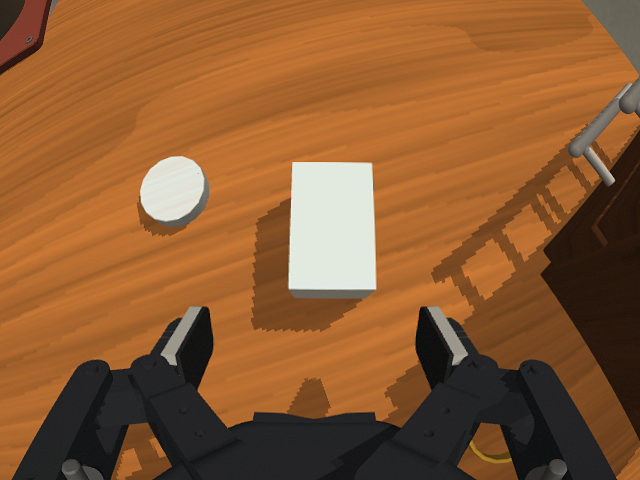

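```bash
python3 - <<'E'
from cups import *
meas('wrist',[(289,289),(376,289),(372,163),(292,162)])
E
```

```text
cup [0.4342 0.3395 0.044 ] yaw away-from-first-edge 2.794 0.0714 0.0447
```

{"api": "servo_tool", "payload": {
  "moves": [
    [[0.4,2.6,0.4,0.01,0,0,-1],[0.4,2.6,0.4,0.006,0,0,-1],[0,0,0,0,0,0,-1]]
  ]
}}

```text
time: 26.1
tcp_pos: [0.4508, 0.3313, 0.0346]
ee_rot: [-1.01, 0.009, 1.23]
force: [-0.8, -0.1, -0.5]
gripper_width: 1.0
```

```bash
python3 - <<'E'
from h import *
i=snapshot('wrist'); crop('wrist',0,0,640,480,'w27',img=i)
E
python3 pick.py .435 .338 2.80 .6 0
```

```text
1 x [0.07, 3.11, 0.49, 0.041, -0.005, -0.006] path [[0.453, 0.331, 0.036], [0.453, 0.331, 0.036], [0.453, 0.331, 0.036], [0.433, 0.339, 0.012]]
[ 0.08  0.78 -0.79  1.55  0.07  1.34  0.56]
```

View pics/w27.png

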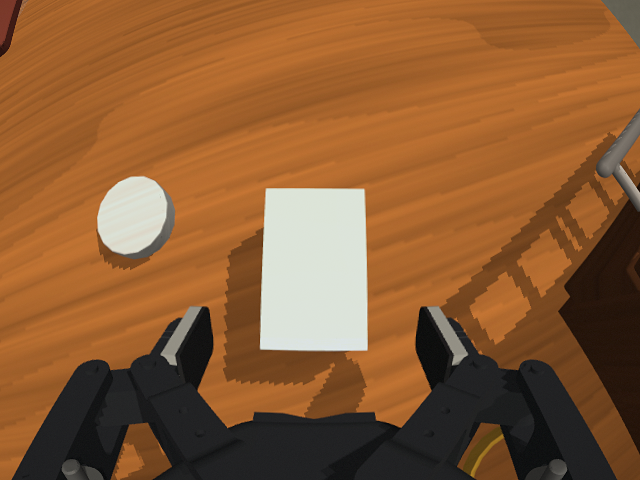

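Well centred (260–367 between 213 and 418). Finish and grip.

{"api": "servo_tool", "payload": {
  "moves": [
    [[0,1.5,0.3,0.02,0,0,-1],[0,1.5,0.2,0.02,0,0,-1],[0,0.2,0,0,0,0,-1],[0,0,0,0,0,0,1],[0,0,0,0,0,0,1],[0,0,0,0,0,0,1],[0,0,0,0,0,0,1],[0,0,0,0,0,0,1],[0,0,0,0,0,0,1]]
  ]
}}

```text
time: 27.05
tcp_pos: [0.4374, 0.3376, 0.0151]
ee_rot: [-0.982, 0.004, 1.224]
force: [-0.2, 1.5, -0.4]
gripper_width: 0.505
```

```bash
python3 - <<'E'
from h import *
i=snapshot('wrist'); crop('wrist',0,0,640,480,'w28',img=i)
E
python3 pick.py .435 .338 2.80 .6 0
```

```text
1 x [-0.04, 0.46, 0.19, 0.011, -0.006, -0.0] path [[0.437, 0.338, 0.015], [0.437, 0.338, 0.015], [0.437, 0.338, 0.015], [0.433, 0.339, 0.012]]
[ 0.08  0.81 -0.79  1.57  0.06  1.3   0.57]
```

View pics/w28.png

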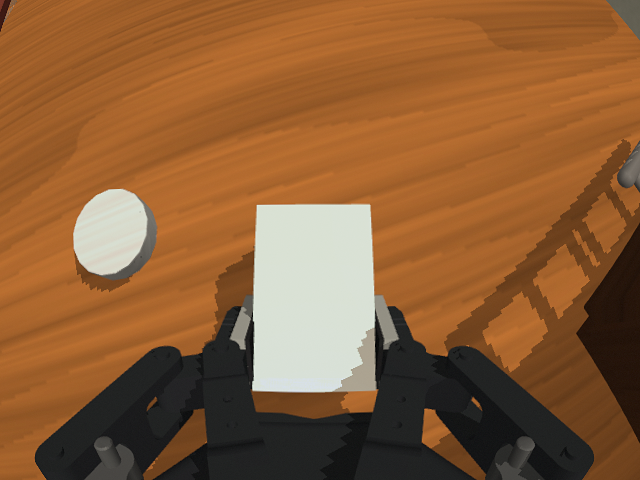

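```bash
python3 - <<'E'
from place import *
from cups import meas
meas('wrist',[(253,391),(376,391),(371,205),(257,205)])
remember([.4345,.3385,.022],2.795)
E
```

```text
cup [0.4345 0.339  0.044 ] yaw away-from-first-edge 2.798 0.0705 0.0441
cup in tool [-0.0001 -0.0041  0.0064] [0.    0.556 0.831]
```

{"api": "servo_tool", "payload": {
  "moves": [
    [[0,-2.2,1.5,0,0,0,1],[0,-2.8,1.9,0,0,0,1],[0,-2.8,1.9,0,0,0,1],[0,-2.8,1.9,0,0,0,1],[0,-2.8,1.9,0,0,0,1],[0,-1.8,1.2,0,0,0,1],[0,0,0,0,0,0,1]]
  ]
}}

```text
time: 27.8
tcp_pos: [0.4349, 0.3382, 0.2042]
ee_rot: [-0.979, 0.006, 1.226]
force: [-0.8, 0.4, -1.1]
gripper_width: 0.504
```

```bash
python3 chk.py .61 .24 .22 0.15
```

```text
12 x [-0.6, 0.01, -1.81, -0.128, -0.045, -0.009] path [[0.475, 0.307, 0.179], [0.525, 0.28, 0.174], [0.575, 0.257, 0.189], [0.617, 0.241, 0.223]]
cup now [0.4321 0.3392 0.2111] [-0.941  0.338  0.003] [ 0.12  0.61 -0.87  1.45 -0.06  1.59  0.51] [-0.8  0.4 -1.1]
```

{"api": "servo_tool", "payload": {
  "moves": [
    [[-0.6,-0.2,-1.8,-0.128,-0.045,-0.009,1],[-0.6,-0.2,-1.8,-0.128,-0.045,-0.009,1],[-0.6,-0.2,-1.8,-0.128,-0.045,-0.009,1],[-0.6,0,-1.8,-0.128,-0.045,-0.009,1],[-0.6,0,-1.8,-0.128,-0.045,-0.009,1],[-0.6,0,-1.8,-0.128,-0.045,-0.009,1],[-0.6,0,-1.8,-0.128,-0.045,-0.009,1],[-0.6,0,-1.8,-0.128,-0.045,-0.009,1],[-0.6,0,-1.8,-0.128,-0.045,-0.009,1],[-0.6,0,-1.8,-0.128,-0.045,-0.009,1],[-0.6,0,-1.8,-0.128,-0.045,-0.009,1],[-0.6,0,-1.8,-0.128,-0.045,-0.009,1],[0,0,0,0,0,0,1]]
  ]
}}

```text
time: 29.1
tcp_pos: [0.6096, 0.2351, 0.2102]
ee_rot: [-2.457, -0.002, 1.695]
force: [-0.4, -1.0, -1.9]
gripper_width: 0.508
```

```bash
python3 chk.py .647 .248 .155 0.1; python3 - <<'E'
from h import *
i=snapshot('wrist'); crop('wrist',0,0,640,480,'w29',img=i)
E
```

```text
2 x [0.42, 3.4, 0.66, -0.048, 0.006, 0.01] path [[0.61, 0.235, 0.21], [0.631, 0.242, 0.184], [0.631, 0.242, 0.184], [0.654, 0.249, 0.158]]
cup now [0.6025 0.234  0.2078] [-0.095 -0.01  -0.995] [ 0.23 -0.02 -0.86  2.21  1.25  0.39 -0.01] [-0.4 -1.  -1.9]
```

View pics/w29.png

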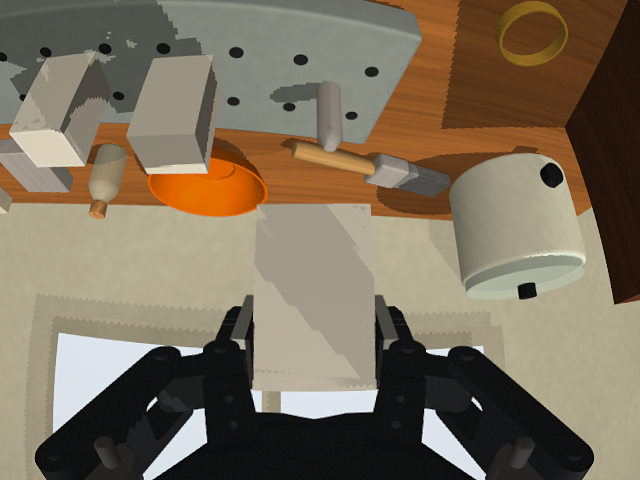

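{"api": "servo_tool", "payload": {
  "moves": [
    [[0.2,1.7,0.3,-0.024,0.003,0.005,1],[0.2,1.7,0.3,-0.024,0.003,0.005,1],[0.2,1.2,0.2,-0.01,0,0,1],[0,0,0,0,0,0,1]]
  ]
}}

```text
time: 29.55
tcp_pos: [0.6391, 0.2445, 0.1714]
ee_rot: [-2.501, -0.005, 1.675]
force: [0.3, 0.7, -1.0]
gripper_width: 0.506
```

```bash
python3 chk.py .647 .248 .15 0.1 1
```

```text
1 x [0.27, 2.31, 0.56, -0.051, -0.002, 0.006] path [[0.639, 0.244, 0.171], [0.639, 0.244, 0.171], [0.639, 0.244, 0.171], [0.654, 0.249, 0.153]]
cup now [0.632  0.2436 0.1687] [-0.052  0.    -0.999] [ 0.18  0.16 -0.87  2.2   1.68  0.53 -0.4 ] [ 0.3  0.7 -1. ]
```

{"api": "servo_tool", "payload": {
  "moves": [
    [[0.15,1.2,0.2,-0.025,0,0.003,1],[0.15,1.2,0.2,-0.026,0,0.003,1],[0,0,0,0,0,0,1]]
  ]
}}

```text
time: 29.85
tcp_pos: [0.6554, 0.248, 0.1525]
ee_rot: [-2.544, -0.001, 1.664]
force: [0.1, -0.2, -0.8]
gripper_width: 0.505
```

```bash
python3 chk.py .647 .248 .14 0.1 1
```

```text
1 x [0.09, 0.41, 0.87, -0.008, -0.005, -0.005] path [[0.655, 0.248, 0.153], [0.655, 0.248, 0.153], [0.655, 0.248, 0.153], [0.654, 0.249, 0.143]]
cup now [0.6485 0.2473 0.1495] [-0.008  0.    -1.   ] [ 0.15  0.26 -0.86  2.2   1.87  0.63 -0.55] [ 0.1 -0.2 -0.8]
```

{"api": "servo_tool", "payload": {
  "moves": [
    [[0.1,1,1.4,0,0,0,1],[0.1,1,1.4,0,0,0,1],[0.1,1,1.4,0,0,0,1],[0,0,0,0,0,0,1]]
  ]
}}

```text
time: 30.25
tcp_pos: [0.6556, 0.2486, 0.101]
ee_rot: [-2.534, 0.003, 1.657]
force: [-0.2, -0.2, -0.2]
gripper_width: 0.503
```

```bash
python3 chk.py .648 .248 .078 0.1 1
```

```text
1 x [0.03, 1.08, 1.68, -0.018, -0.005, -0.013] path [[0.656, 0.249, 0.101], [0.656, 0.249, 0.101], [0.656, 0.249, 0.101], [0.655, 0.249, 0.081]]
cup now [0.6487 0.2479 0.0981] [-0.018 -0.005 -1.   ] [ 0.11  0.39 -0.84  2.22  2.01  0.74 -0.66] [-0.2 -0.2 -0.2]
```

{"api": "servo_tool", "payload": {
  "moves": [
    [[0,0.6,0.9,-0.01,0,-0.006,1],[0,0.6,0.9,-0.008,0,-0.006,1],[0,0,0,0,0,0,1],[0,0,0,0,0,0,1]]
  ]
}}

```text
time: 30.65
tcp_pos: [0.6564, 0.2467, 0.0833]
ee_rot: [-2.549, 0.001, 1.662]
force: [0.1, -0.3, 0.0]
gripper_width: 0.505
```

```bash
python3 chk.py .648 .248 .077 0.1 1; python3 - <<'E'
from h import *
i=snapshot('wrist'); crop('wrist',0,0,640,480,'w30',img=i)
E
```

```text
1 x [0.22, 0.07, 0.34, -0.003, -0.004, -0.007] path [[0.656, 0.247, 0.083], [0.656, 0.247, 0.083], [0.656, 0.247, 0.083], [0.655, 0.249, 0.08]]
cup now [0.6495 0.246  0.0803] [-0.003 -0.001 -1.   ] [ 0.11  0.44 -0.83  2.23  2.1   0.78 -0.72] [ 0.1 -0.3  0. ]
```

View pics/w30.png

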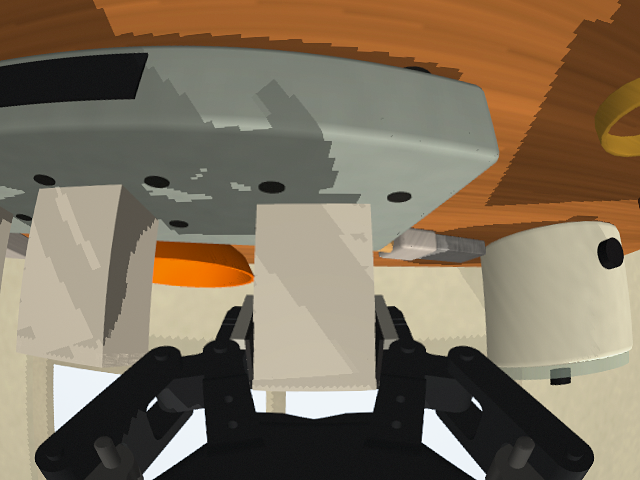

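Release, then retreat up and back.

{"api": "servo_tool", "payload": {
  "moves": [
    [[0,0,0,0,0,0,0.4],[0,0,0,0,0,0,-0.6],[0,0,0,0,0,0,-0.6],[0,0,0,0,0,0,-0.6],[0,0,0,0,0,0,-0.6],[0,-2,-1.8,0,0,0,-0.6],[0,-2.4,-2.4,0,0,0,-0.6],[0,-2.4,-2.4,0,0,0,-0.6],[0,-2.4,-2.4,0,0,0,-0.8],[0,-2.4,-2.4,0.03,0,0,-1],[0,0,0,0,0,0,-1]]
  ]
}}

```text
time: 31.8
tcp_pos: [0.6248, 0.2434, 0.2381]
ee_rot: [-2.523, 0.002, 1.659]
force: [0.4, 0.1, 0.2]
gripper_width: 1.0
```

```bash
python3 - <<'E'
from h import *
print(read_state()['joint_positions'].round(3))
i=snapshot('wrist'); crop('wrist',0,0,640,480,'w31',img=i)
i=snapshot('side'); crop('side',0,0,640,480,'s31',img=i)
E
```

```text
[ 0.213 -0.01  -0.884  2.181  1.364  0.472 -0.138]
```

View pics/w31.png

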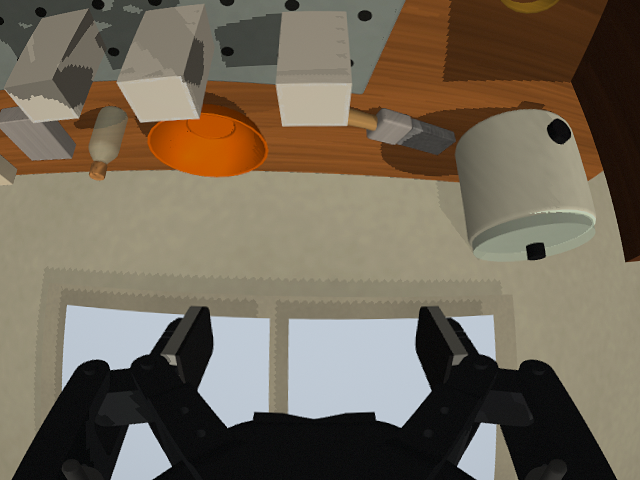

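View pics/s31.png

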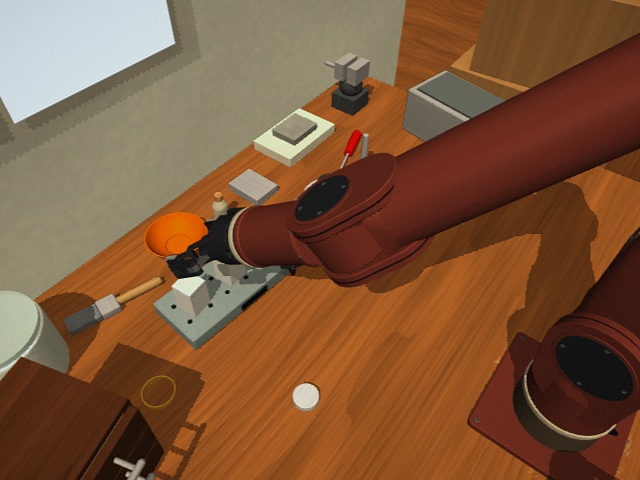

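```bash
python3 - <<'E'
from h import *
plan([.55,.12,.27],[-np.pi/2,0,1.3])
plan([.55,.02,.27],[-np.pi/2,0,.6])
E
```

```text
7 x [-1.79, -1.0, 0.55, 0.134, 0.048, 0.024] path [[0.615, 0.223, 0.236], [0.594, 0.187, 0.242], [0.571, 0.153, 0.253], [0.55, 0.12, 0.27]]
10 x [-2.37, -0.42, -0.43, 0.086, 0.098, 0.05] path [[0.625, 0.195, 0.246], [0.611, 0.124, 0.256], [0.592, 0.079, 0.261], [0.549, 0.02, 0.27]]
```

{"api": "servo_tool", "payload": {
  "moves": [
    [[-1.5,-1.3,0.3,0.134,0.048,0.024,-1],[-1.8,-1.2,0.5,0.134,0.048,0.024,-1],[-1.8,-1.2,0.5,0.134,0.048,0.024,-1],[-1.8,-1.2,0.5,0.134,0.048,0.024,-1],[-1.8,-1.2,0.5,0.134,0.048,0.024,-1],[-1.8,-1.2,0.5,0.134,0.048,0.024,-1],[-1.8,-1.2,0.5,0.134,0.048,0.024,-1]]
  ]
}}

```text
time: 32.6
tcp_pos: [0.5568, 0.1295, 0.2574]
ee_rot: [-1.763, 0.01, 1.342]
force: [0.2, -0.0, -0.5]
gripper_width: 0.998
```

```bash
python3 - <<'E'
from h import *
print(read_state()['joint_positions'].round(3))
plan([.545,-.1,.27],[-np.pi/2,0,.0])
plan([.5745,-.1937,.20],[-np.pi/2,0,-.866])
E
```

```text
[ 0.311  0.094 -0.728  1.736  0.198  1.193  0.873]
10 x [-1.76, 0.03, -1.75, 0.017, 0.134, 0.012] path [[0.58, 0.086, 0.263], [0.59, 0.013, 0.269], [0.581, -0.036, 0.27], [0.544, -0.1, 0.27]]
16 x [-0.65, 0.59, -2.37, 0.007, 0.138, 0.013] path [[0.633, 0.066, 0.251], [0.665, -0.028, 0.239], [0.643, -0.124, 0.222], [0.574, -0.193, 0.2]]
```

{"api": "servo_tool", "payload": {
  "moves": [
    [[-1.76,0,-1.75,0.017,0.134,0.012,-1],[-1.76,0,-1.75,0.017,0.134,0.012,-1],[-1.76,0,-1.75,0.017,0.134,0.012,-1],[-1.76,0,-1.75,0.017,0.134,0.012,-1],[-1.76,0,-1.75,0.017,0.134,0.012,-1],[-1.76,0,-1.75,0.017,0.134,0.012,-1],[-1.76,0,-1.75,0.017,0.134,0.012,-1],[-1.76,0,-1.75,0.017,0.134,0.012,-1],[-1.76,0,-1.75,0.017,0.134,0.012,-1],[-1.76,0,-1.75,0.017,0.134,0.012,-1]]
  ]
}}

```text
time: 33.6
tcp_pos: [0.5319, -0.119, 0.2528]
ee_rot: [-1.593, 0.054, -0.075]
force: [0.2, -0.4, -0.0]
gripper_width: 1.0
```

```bash
python3 - <<'E'
from h import *
print(read_state()['joint_positions'].round(3))
plan([.5745,-.1937,.20],[-np.pi/2,0,-.866])
E
```

```text
[ 0.498  0.176 -0.426  1.631  0.096  1.405 -0.017]
6 x [1.2, 0.86, -0.87, 0.007, 0.132, -0.007] path [[0.543, -0.129, 0.244], [0.56, -0.152, 0.226], [0.567, -0.165, 0.217], [0.575, -0.194, 0.2]]
```

{"api": "servo_tool", "payload": {
  "moves": [
    [[1.2,0.8,-0.87,0.007,0.132,-0.007,-1],[1.2,0.8,-0.87,0.007,0.132,-0.007,-1],[1.2,0.8,-0.87,0.007,0.132,-0.007,-1],[1.2,0.8,-0.87,0.007,0.132,-0.007,-1],[1.2,0.8,-0.87,0.007,0.132,-0.007,-1],[1.2,0.8,-0.87,0.007,0.132,-0.007,-1],[0,0,0,0,0,0,-1]]
  ]
}}

```text
time: 34.3
tcp_pos: [0.5615, -0.2099, 0.1832]
ee_rot: [-1.615, 0.011, -0.922]
force: [-0.0, -0.6, -0.3]
gripper_width: 0.996
```

```bash
python3 - <<'E'
from h import *
plan([.5745,-.1937,.074],[-np.pi/2,0,-.866])
i=snapshot('wrist'); crop('wrist',0,0,640,480,'w32',img=i)
i=snapshot('side'); crop('side',140,140,260,195,'s32',img=i)
E
```

```text
3 x [-0.13, 3.62, 0.78, 0.015, -0.019, -0.004] path [[0.562, -0.21, 0.183], [0.565, -0.205, 0.147], [0.57, -0.199, 0.11], [0.574, -0.194, 0.074]]
```

View pics/w32.png

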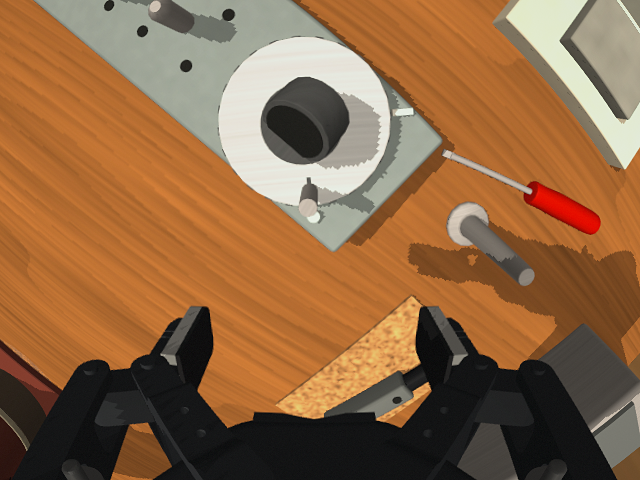

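View pics/s32.png

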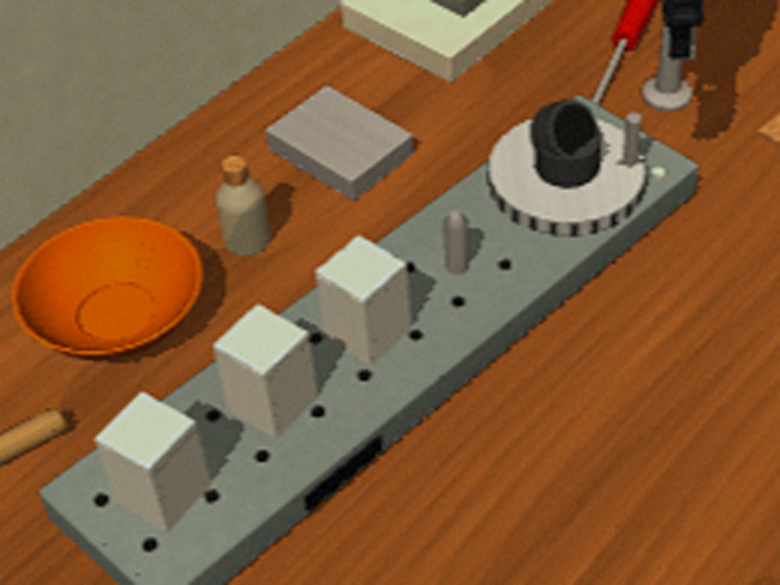

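```bash
python3 - <<'E'
from h import *
i=cv2.imread('pics/w32.png'); crop('wrist',200,20,240,240,'w33',img=i,k=2.5)
a=lambda u,v,z: at('wrist',u,v,z)
C=np.array([.6126,-.1603])
for p in (a(307.5,207,.104),a(314,215,.043),a(308.5,180,.057)):
    d=p[:2]-C;print(p,np.arctan2(d[1],d[0]),np.hypot(*d))
for th in (-2.39,-2.42,-2.45):
    print(th,proj('wrist',[np.r_[C+.05*np.array([np.cos(th),np.sin(th)]),.104]]),proj('wrist',[np.r_[C+.073*np.array([np.cos(th),np.sin(th)]),.043]]))
E
```

```text
[ 0.57951018 -0.18793224  0.104     ] -2.4458315916120914 0.04311005269925448
[ 0.56311532 -0.20471519  0.043     ] -2.4101302963017885 0.06649392965194009
[ 0.58524355 -0.18274863  0.057     ] -2.4544178315423686 0.03538808042213919
-2.39 [[312.45977814 217.41382658]] [[316.44044343 222.67102462]]
-2.42 [[310.05375084 217.58773299]] [[313.69886045 222.86673021]]
-2.45 [[307.64418121 217.69307999]] [[310.95332475 222.98458301]]
```

View pics/w33.png

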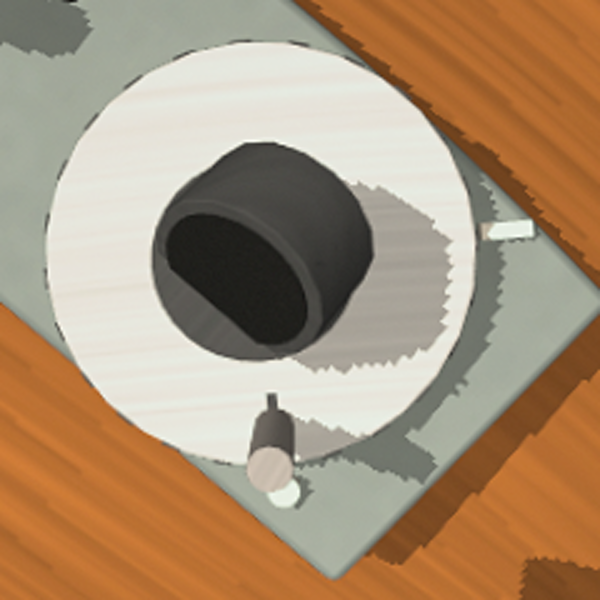

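```bash
python3 - <<'E'
from h import *
C=np.array([.6126,-.1603])
l=at('wrist',403.5,112,.042);d=l[:2]-C;print(l,np.arctan2(d[1],d[0]),np.hypot(*d))
# ring centre
P=np.array([at('wrist',200+u/2.5,20+v/2.5,.057)[:2] for u,v in [(46,240),(476,240),(80,130),(440,130),(262,42),(120,400),(405,395)]])
A=np.c_[2*P,np.ones(len(P))];s=np.linalg.lstsq(A,(P**2).sum(1),rcond=None)[0];print(s[:2],np.sqrt(s[2]+s[:2]@s[:2]))
C=s[:2]
for p in (l,at('wrist',307.5,207,.104),at('wrist',314,216,.043)):
    d=p[:2]-C;print(np.arctan2(d[1],d[0]),np.hypot(*d))
E
```

```text
[ 0.66977413 -0.20805365  0.042     ] -0.6958575596078568 0.07449357381142896
[ 0.61870587 -0.15247271] 0.061361097909650976
-0.8276861209496426 0.07547985067250658
-2.406198276415465 0.052855270971429315
-2.388266434839385 0.0771086804815736
```

{"api": "servo_tool", "payload": {
  "moves": [
    [[-0.1,2.8,0.8,0.015,-0.019,0,-1],[-0.1,2.8,0.8,0.015,-0.019,0,-1],[-0.1,2.8,0.8,0.015,-0.019,0,-1],[0,0,0,0,0,0,-1]]
  ]
}}

```text
time: 34.8
tcp_pos: [0.5783, -0.1856, 0.099]
ee_rot: [-1.567, 0.012, -0.835]
force: [-0.7, 0.1, 0.7]
gripper_width: 0.999
```

```bash
python3 - <<'E'
from h import *
plan([.5745,-.1937,.074],[-np.pi/2,0,-.866],N=1)
i=snapshot('wrist'); crop('wrist',0,0,640,480,'w34',img=i)
E
```

```text
1 x [0.38, 2.5, -0.84, -0.003, 0.031, -0.012] path [[0.578, -0.186, 0.099], [0.578, -0.186, 0.099], [0.578, -0.186, 0.099], [0.575, -0.194, 0.074]]
```

View pics/w34.png

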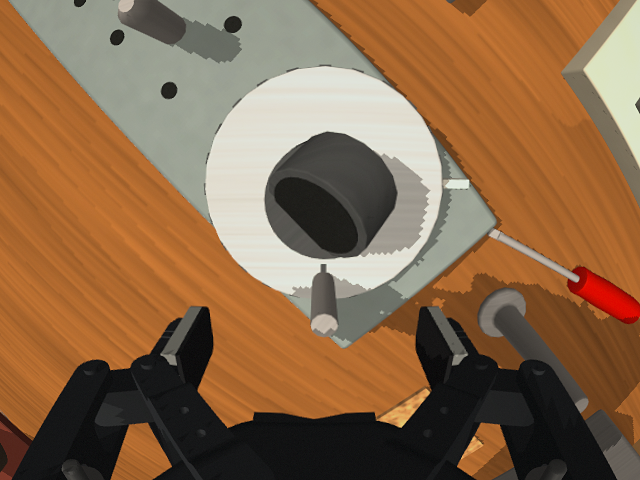

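{"api": "servo_tool", "payload": {
  "moves": [
    [[0.4,1.4,-0.8,0,0.03,0,-1],[0,1.4,0,0,0,0,-1],[0,0,0,0,0,0,-1],[0,0,0,0,0,0,1],[0,0,0,0,0,0,1],[0,0,0,0,0,0,1],[0,0,0,0,0,0,1],[0,0,0,0,0,0,1],[0,0,0,0,0,0,1]]
  ]
}}

```text
time: 35.75
tcp_pos: [0.5782, -0.1962, 0.0775]
ee_rot: [-1.565, 0.003, -0.867]
force: [-0.7, -0.4, -1.4]
gripper_width: 0.118
```

```bash
sed -i 's/C=np.array.*/C=np.array([.6126,-.1603])/' arc.py; python3 arc.py .1; python3 - <<'E'
from h import *
i=snapshot('wrist'); crop('wrist',0,0,640,480,'w35',img=i)
E
```

```text
[ 0.49 -0.    0.08] [-0.    -0.1    0.001] -2.335687175092276 0.049715141452709236
```

View pics/w35.png

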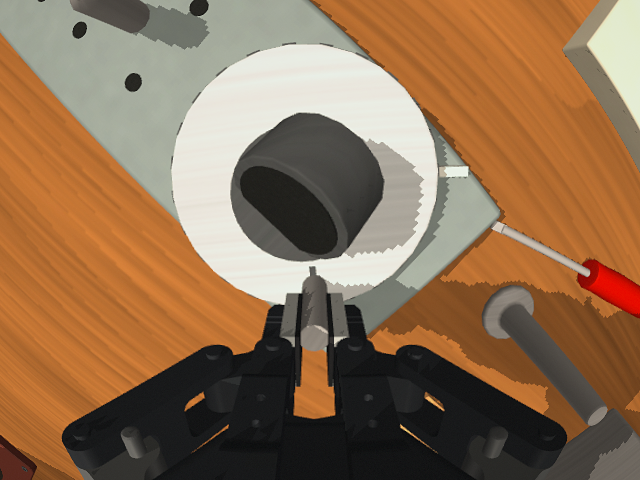

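{"api": "servo_tool", "payload": {
  "moves": [
    [[0.49,0,0.07,0,-0.1,0,1],[0.49,0,0.07,0,-0.1,0,1],[0.49,0,0.07,0,-0.1,0,1],[0.49,0,0.07,0,-0.1,0,1],[0.49,0,0.07,0,-0.1,0,1]]
  ]
}}

```text
time: 36.3
tcp_pos: [0.6002, -0.2093, 0.0775]
ee_rot: [-1.565, -0.001, -0.351]
force: [0.4, 0.6, -1.6]
gripper_width: 0.119
```

```bash
python3 arc.py .1
```

```text
[0.5  0.   0.08] [ 0.    -0.1    0.001] -1.8193474522767175 0.05051115044930059
```

{"api": "servo_tool", "payload": {
  "moves": [
    [[0.5,0,0.08,0,-0.1,0,1],[0.5,0,0.08,0,-0.1,0,1],[0.5,0,0.08,0,-0.1,0,1],[0.5,0,0.08,0,-0.1,0,1],[0.5,0,0.08,0,-0.1,0,1],[0.5,0,0.08,0,-0.1,0,1],[0.5,0,0.08,0,-0.1,0,1],[0.5,0,0.08,0,-0.1,0,1]]
  ]
}}

```text
time: 37.1
tcp_pos: [0.6431, -0.2043, 0.0776]
ee_rot: [-1.57, -0.01, 0.477]
force: [2.4, 0.8, -0.8]
gripper_width: 0.119
```

```bash
python3 arc.py .1; python3 - <<'E'
from h import *
i=snapshot('wrist'); crop('wrist',160,0,320,240,'w36',img=i,k=2.5)
E
```

```text
[0.53 0.01 0.1 ] [ 0.001 -0.1    0.   ] -0.9645413690822243 0.05350237857785773
```

View pics/w36.png

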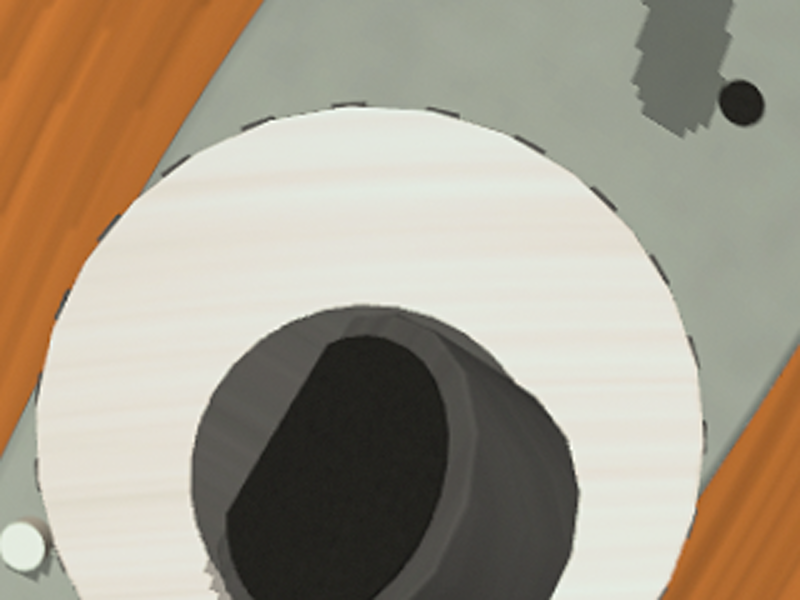

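{"api": "servo_tool", "payload": {
  "moves": [
    [[0.48,0,0.06,0,-0.09,0,1],[0.48,0,0.06,0,-0.09,0,1],[0,0,0,0,0,0,1]]
  ]
}}

```text
time: 37.45
tcp_pos: [0.6521, -0.1977, 0.0776]
ee_rot: [-1.572, -0.012, 0.664]
force: [2.9, 1.9, 0.2]
gripper_width: 0.119
```

```bash
python3 arc.py .1; python3 - <<'E'
from h import *
i=snapshot('wrist'); crop('wrist',0,0,640,480,'w37',img=i)
E
```

```text
[0.53 0.01 0.11] [ 0.001 -0.1   -0.   ] -0.7579214871446568 0.05441383720673955
```

View pics/w37.png

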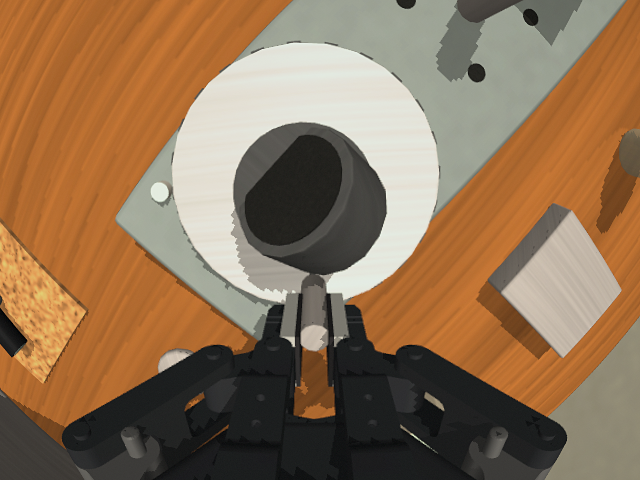

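```bash
python3 - <<'E'
from h import *
P=np.array([at('wrist',u,v,.057)[:2] for u,v in [(172,172),(440,172),(303,42),(200,95),(412,95),(200,250),(422,240)]])
A=np.c_[2*P,np.ones(len(P))];s=np.linalg.lstsq(A,(P**2).sum(1),rcond=None)[0];C=s[:2];print(C,np.sqrt(s[2]+C@C))
for C in (C,np.array([.6138,-.1612])):
  a=[]
  for p in (at('wrist',314,338,.104),at('wrist',160,191,.043),at('wrist',313,283,.057)):
    d=p[:2]-C;a.append(np.arctan2(d[1],d[0]));print(a[-1],np.hypot(*d))
  print('pin-load',a[0]-a[1],a[2]-a[1])
E
```

```text
[ 0.61684313 -0.15719497] 0.06168378598672814
-0.8513897126575932 0.05102887797466923
-2.4024604930418247 0.0753754556406261
-0.8489443420681448 0.04994473760292902
pin-load 1.5510707803842316 1.55351615097368
-0.7531870753291133 0.05026371533259217
-2.415379757729384 0.07043432378603087
-0.7485556142831961 0.04919715193373225
pin-load 1.6621926824002706 1.666824143446188
```

{"api": "servo_tool", "payload": {
  "moves": [
    [[0,0,0,0,0,0,-1],[0,0,0,0,0,0,-1],[0,0,0,0,0,0,-1],[0,0,0,0,0,0,-1],[0,-3,0,0,0,0,-1],[0,-4,0,0,0,0,-1],[0,-4,0,0,0,0,-1],[0,0,0,0,0,0,-1],[0,0,0,0,0,0,-1]]
  ]
}}

```text
time: 38.4
tcp_pos: [0.6482, -0.2002, 0.19]
ee_rot: [-1.57, -0.008, 0.649]
force: [-1.3, 1.2, -0.7]
gripper_width: 0.996
```

```bash
python3 - <<'E'
from h import *
print(pose()[0])
i=snapshot('wrist'); crop('wrist',200,80,240,180,'w38',img=i)
cv2.imwrite('pics/w38full.png',i)
E
```

```text
[ 0.64821037 -0.2001839   0.19002893]
```

View pics/w38.png

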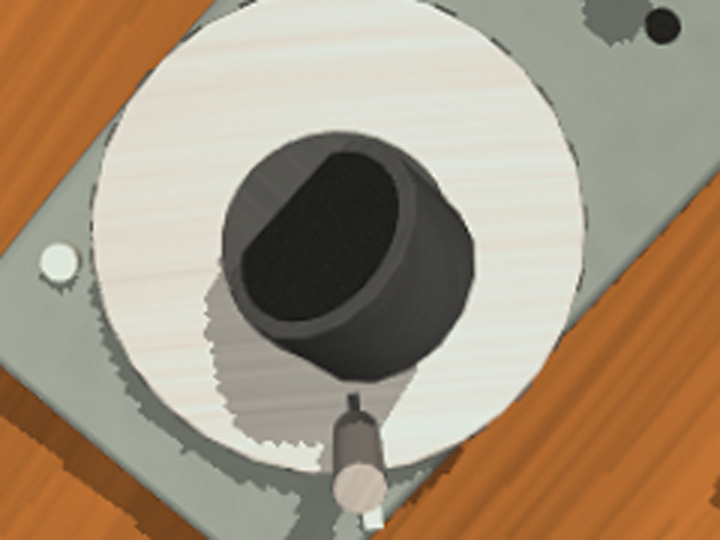

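```bash
python3 - <<'E'
from h import *
a=lambda u,v,z: at('wrist',200+u/3,80+v/3,z)
P=np.array([a(u,v,.057)[:2] for u,v in [(92,225),(583,225),(110,140),(560,130),(140,370),(535,370),(230,450),(450,450)]])
A=np.c_[2*P,np.ones(len(P))];s=np.linalg.lstsq(A,(P**2).sum(1),rcond=None)[0];C=s[:2];print(C,np.sqrt(s[2]+C@C))
for C in (C,np.array([.6138,-.1612])):
  for n,p in (('pin',a(360,487,.104)),('bar outer',a(373,527,.042)),('load',a(60,263,.043)),('pinbase',a(355,412,.057+.012))):
    d=p[:2]-C;print(n,np.arctan2(d[1],d[0]).round(3),np.hypot(*d).round(4))
E
```

```text
[ 0.61725246 -0.15804004] 0.06161314512695733
pin -0.83 0.05
bar outer -0.803 0.0826
load -2.398 0.0742
pinbase -0.824 0.0422
pin -0.737 0.0502
bar outer -0.746 0.0829
load -2.398 0.0696
pinbase -0.713 0.0424
```

{"api": "servo_tool", "payload": {
  "moves": [
    [[-3,-3,-2,0,0.1,0,-1],[-3,-2,-3,0,0.1,0,-1],[-3,-1,-4,0,0.1,0,-1],[-3,0,-4,0,0.1,0,-1],[-3,0,-4,0,0.1,0,-1],[-3,0,-4,0,0.1,0,-1],[-3,0,-4,0,0.1,0,-1],[0,0,0,0,0,0,-1]]
  ]
}}

```text
time: 39.25
tcp_pos: [0.5251, -0.5066, 0.2386]
ee_rot: [-1.56, 0.006, -0.074]
force: [-0.9, 0.1, 0.1]
gripper_width: 1.001
```

```bash
python3 - <<'E'
from h import *
print(read_state()['joint_positions'].round(2))
i=snapshot('top'); crop('top',150,150,400,220,'t39',img=i,k=2)
cv2.imwrite('pics/t39full.png',i)
crop('top',320,165,110,90,'t39c',img=i,k=7)
E
```

```text
[ 0.93  0.53 -0.35  1.19  0.17  1.46  0.53]
```

View pics/t39.png

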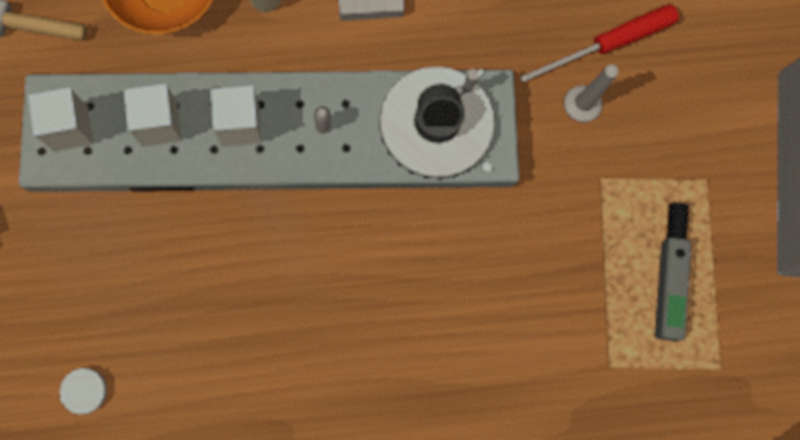

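View pics/t39c.png

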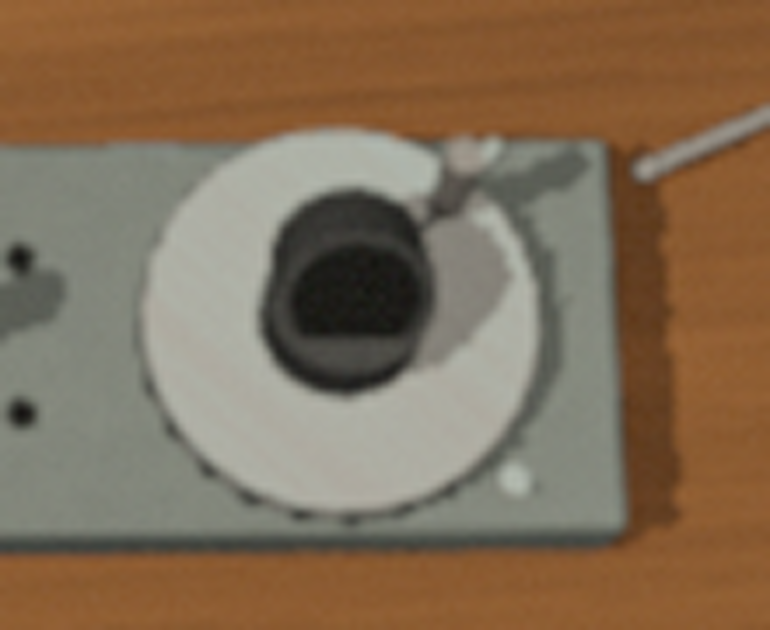

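```bash
python3 - <<'E'
from h import *
a=lambda u,v,z: at('top',320+u/7,165+v/7,z)
P=np.array([a(u,v,.057)[:2] for u,v in [(143,305),(537,310),(340,128),(345,513),(205,180),(500,200),(205,450),(485,450)]])
A=np.c_[2*P,np.ones(len(P))];s=np.linalg.lstsq(A,(P**2).sum(1),rcond=None)[0];C=s[:2];print(C,np.sqrt(s[2]+C@C))
t=lambda u,v,z:at('top',u,v,z)
for n,p in (('pin',a(463,152,.104)),('load',a(515,478,.043)),('bar0',t(389.2,187,.042)),('pinOld',t(394.2,198,.104))):
    d=p[:2]-C;print(n,np.arctan2(d[1],d[0]).round(3),np.hypot(*d).round(4))
th=-.79
for th in (-.74,-.79,-.84):
  q=proj('top',[np.r_[C+.05*np.array([np.cos(th),np.sin(th)]),.104]]); print(th,(q-[320,165])*7)
E
```

```text
[ 0.6138644  -0.16054594] 0.061754785683352444
pin -0.801 0.0496
load -2.395 0.073
bar0 -0.79 0.0756
pinOld -1.403 0.05
-0.74 [[455.69322781 145.00343565]]
-0.79 [[462.37128694 149.93047015]]
-0.84 [[468.79706385 155.16545464]]
```

```bash
cat > th.py <<'E'
from h import *
def thR(h,t):
    hv=np.array([np.cos(h),np.sin(h),0]);Z=np.array([0,0,1.])
    y=-Z*np.cos(t)-hv*np.sin(t); z=hv*np.cos(t)-Z*np.sin(t); return np.c_[np.cross(y,z),y,z]
E
python3 - <<'E'
from th import *
i=cv2.imread('pics/t39full.png'); crop('top',440,230,80,110,'t40',img=i,k=5)
plan([.38,-.385,.22],thR(-.224,0))
E
```

```text
12 x [-1.76, 0.16, -0.33, -0.001, 0.144, -0.001] path [[0.474, -0.501, 0.234], [0.427, -0.478, 0.229], [0.393, -0.436, 0.225], [0.38, -0.384, 0.22]]
```

View pics/t40.png

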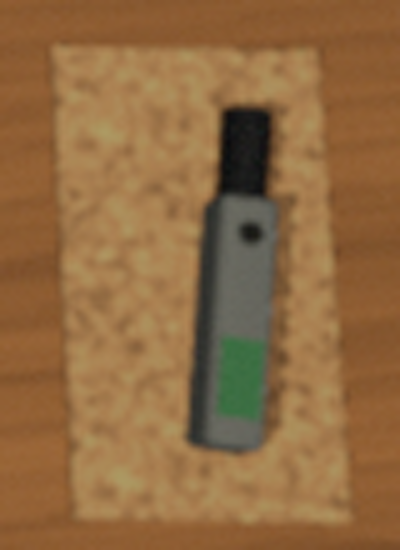

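{"api": "servo_tool", "payload": {
  "moves": [
    [[-1.76,0.1,-0.33,0,0.144,0,-1],[-1.76,0.1,-0.33,0,0.144,0,-1],[-1.76,0.1,-0.33,0,0.144,0,-1],[-1.76,0.1,-0.33,0,0.144,0,-1],[-1.76,0.1,-0.33,0,0.144,0,-1],[-1.76,0.1,-0.33,0,0.144,0,-1],[-1.76,0.1,-0.33,0,0.144,0,-1],[-1.76,0.1,-0.33,0,0.144,0,-1],[-1.76,0.1,-0.33,0,0.144,0,-1],[-1.76,0.1,-0.33,0,0.144,0,-1],[-1.76,0.1,-0.33,0,0.144,0,-1],[-1.76,0.1,-0.33,0,0.144,0,-1],[0,0,0,0,0,0,-1]]
  ]
}}

```text
time: 40.6
tcp_pos: [0.3823, -0.3623, 0.2151]
ee_rot: [-1.593, 0.028, -1.842]
force: [0.2, -0.0, 0.1]
gripper_width: 1.003
```

```bash
python3 - <<'E'
from th import *
print(read_state()['joint_positions'].round(2))
i=snapshot('wrist'); cv2.imwrite('pics/w41.png',i)
plan([.38,-.385,.22],thR(-.224,0))
E
```

```text
[ 0.84  0.13 -0.17  1.75  0.    1.3  -1.17]
1 x [2.11, -0.56, 0.35, 0.021, -0.042, -0.028] path [[0.382, -0.364, 0.215], [0.382, -0.364, 0.215], [0.382, -0.364, 0.215], [0.38, -0.385, 0.22]]
```

View pics/w41.png

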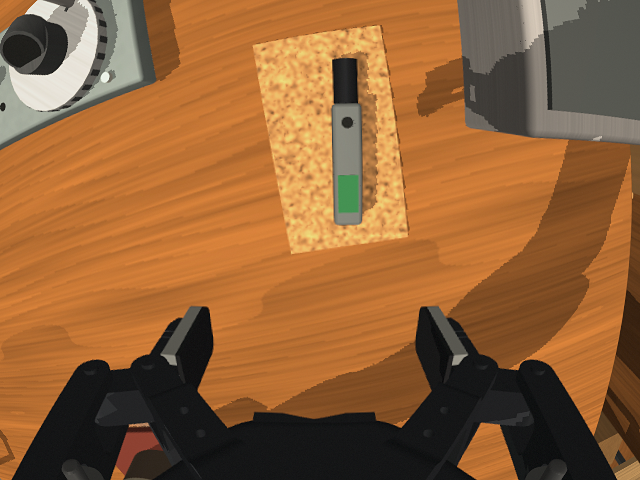

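```bash
python3 - <<'E'
from th import *
T=np.array([at('wrist',u,v,.034) for u,v in [(333,103),(359,103),(361,215),(335,215)]])
f=(T[0]+T[1])/2;b=(T[2]+T[3])/2;d=f-b
print(f,b,'len',np.linalg.norm(d),'h',np.arctan2(d[1],d[0]))
n=at('wrist',344.5,58,.030);print('nose',n,np.linalg.norm(n-f))
print('mat',[at('wrist',u,v,.004).round(3) for u,v in [(253,46),(381,26),(408,236),(291,254)]])
E
```

```text
[ 0.46624837 -0.4095175   0.034     ] [ 0.36936898 -0.38659652  0.034     ] len 0.09955393414165953 h -0.2323209353650519
nose [ 0.50518229 -0.41886702  0.03      ] 0.04024007618607537
mat [array([ 0.544, -0.343,  0.004]), array([ 0.532, -0.463,  0.004]), array([ 0.324, -0.441,  0.004]), array([ 0.336, -0.32 ,  0.004])]
```

```bash
python3 - <<'E'
from th import *
plan([.4125,-.397,.10],thR(-.228,0))
E
```

```text
3 x [0.89, 3.8, 1.32, 0.007, -0.013, -0.009] path [[0.382, -0.364, 0.215], [0.392, -0.374, 0.177], [0.402, -0.386, 0.138], [0.413, -0.397, 0.1]]
```

{"api": "servo_tool", "payload": {
  "moves": [
    [[1,3,1.4,0.007,-0.013,-0.009,-1],[1,3,1.4,0.007,-0.013,-0.009,-1],[1,3,1.4,0.007,-0.013,-0.009,-1],[0,0,0,0,0,0,-1]]
  ]
}}

```text
time: 41.05
tcp_pos: [0.4172, -0.4041, 0.1212]
ee_rot: [-1.568, -0.002, -1.777]
force: [-0.6, 0.4, -0.8]
gripper_width: 1.003
```

```bash
python3 - <<'E'
from th import *
plan([.4125,-.397,.011],thR(-.228,0))
i=snapshot('wrist'); cv2.imwrite('pics/w42.png',i)
E
```

```text
3 x [-0.21, 3.67, -0.21, -0.001, 0.007, 0.001] path [[0.417, -0.404, 0.121], [0.416, -0.402, 0.084], [0.414, -0.399, 0.048], [0.412, -0.397, 0.011]]
```

View pics/w42.png

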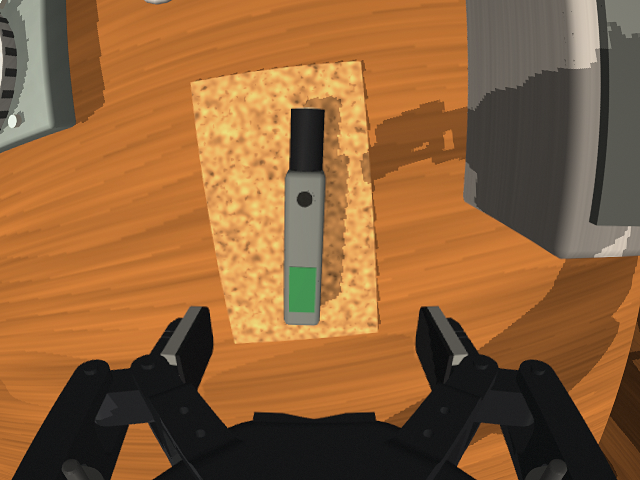

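{"api": "servo_tool", "payload": {
  "moves": [
    [[-0.2,3.2,-0.2,0,0.007,0,-1],[-0.2,3.2,-0.2,0,0.007,0,-1],[-0.2,2.2,-0.2,0,0.007,0,-1],[0,0,0,0,0,0,-1]]
  ]
}}

```text
time: 41.5
tcp_pos: [0.4153, -0.4002, 0.0407]
ee_rot: [-1.561, -0.006, -1.792]
force: [-0.0, -0.2, -0.2]
gripper_width: 1.0
```

```bash
python3 - <<'E'
from th import *
plan([.4125,-.397,.012],thR(-.228,0),N=1)
i=snapshot('wrist'); cv2.imwrite('pics/w43.png',i)
E
```

```text
1 x [-0.27, 2.87, -0.38, -0.01, 0.007, 0.006] path [[0.415, -0.4, 0.041], [0.415, -0.4, 0.041], [0.415, -0.4, 0.041], [0.412, -0.397, 0.012]]
```

View pics/w43.png

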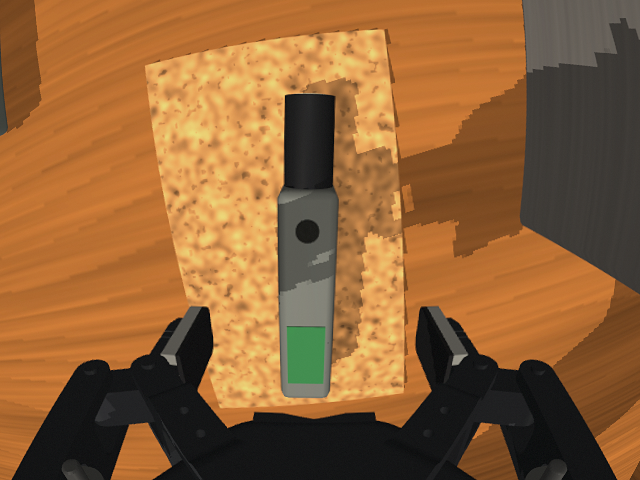

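{"api": "servo_tool", "payload": {
  "moves": [
    [[-0.15,1.4,-0.3,-0.005,0.007,0.005,-1],[-0.1,1.3,-0.1,-0.005,0,0,-1],[0,0.2,0,0,0,0,-1],[0,0,0,0,0,0,-1]]
  ]
}}

```text
time: 41.95
tcp_pos: [0.4154, -0.4005, 0.0165]
ee_rot: [-1.563, -0.006, -1.798]
force: [0.3, 0.2, -0.3]
gripper_width: 1.007
```

```bash
python3 - <<'E'
from th import *
plan([.4125,-.397,.012],thR(-.228,0),N=1)
E
```

```text
1 x [-0.27, 0.45, -0.37, -0.008, 0.001, 0.006] path [[0.415, -0.4, 0.017], [0.415, -0.4, 0.017], [0.415, -0.4, 0.017], [0.412, -0.397, 0.012]]
```

{"api": "servo_tool", "payload": {
  "moves": [
    [[-0.35,0.45,-0.4,-0.012,0,0.008,-1],[0,0,0,0,0,0,-1],[0,0,0,0,0,0,1],[0,0,0,0,0,0,1],[0,0,0,0,0,0,1],[0,0,0,0,0,0,1],[0,0,0,0,0,0,1],[0,0,0,0,0,0,1],[0,0,0,0,0,0,1]]
  ]
}}

```text
time: 42.85
tcp_pos: [0.413, -0.3966, 0.0132]
ee_rot: [-1.574, 0.002, -1.797]
force: [-0.4, -0.3, 0.5]
gripper_width: 0.288
```

```bash
python3 - <<'E'
from th import *
print(pose())
i=snapshot('wrist'); cv2.imwrite('pics/w44.png',i)
E
```

```text
(array([ 0.41300146, -0.39660055,  0.01320612]), array([[-0.22458578, -0.00265738,  0.9744507 ],
       [-0.97445282,  0.00236939, -0.22457981],
       [-0.00171206, -0.99999366, -0.00312162]]))
```

View pics/w44.png

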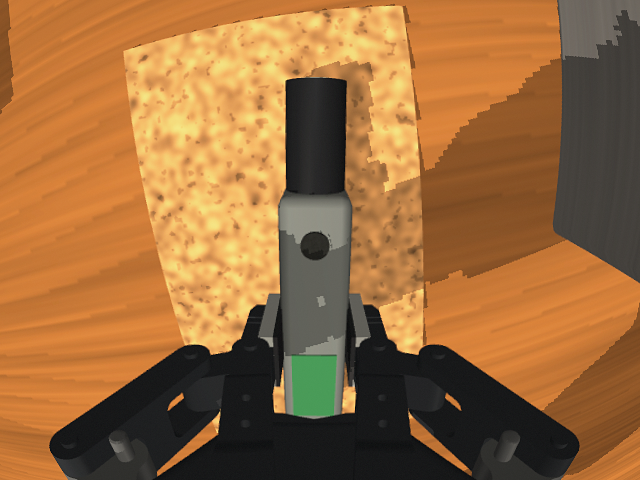

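```bash
cat >> th.py <<'E'
import json
def rem(lens,fwd=None):
    "lens centre (world) now, thermo axis fwd -> tool frame"
    T,R=pose(); fwd=fwd if fwd is not None else np.array([R[0,2],R[1,2],0])/np.hypot(R[0,2],R[1,2])
    json.dump([(R.T@(lens-T)).tolist(),(R.T@fwd).tolist()],open('th.json','w')); print(R.T@(lens-T),R.T@fwd)
D=np.array([.6135,-.1605,.098]); YAW=-.083
n=np.array([-np.cos(np.radians(40))*np.cos(YAW),-np.cos(np.radians(40))*np.sin(YAW),np.sin(np.radians(40))])
def aim(dist=.08):
    l,f=map(np.array,json.load(open('th.json')))
    # tool x horizontal: build thermo frame in tool: f forward, ex near tool x
    ex=np.array([1,0,0.])-f*f[0];ex/=np.linalg.norm(ex);B=np.c_[ex,f,np.cross(ex,f)]
    xw=thR(YAW,0)[:,0];W=np.c_[xw,-n,np.cross(xw,-n)];R=W@B.T
    return D+dist*n-R@l,R
def now():
    l,f=map(np.array,json.load(open('th.json')));T,R=pose();L=T+R@l;F=R@f
    sp=L+.08*F; print('lens',L.round(4),'dist',np.dot(L-D,n).round(4),'spot err mm',((sp-D)*1000).round(1),'angle deg',np.degrees(np.arccos(-F@n)).round(2))
E
python3 - <<'E'
from th import *
a=at('wrist',316,79,.030);print(a)
T,R=pose();print(T+R[:,2]*.093)
rem(np.r_[a[:2],.019]); 
p,Rt=aim();print(p,Rt.round(3))
E
```

```text
[ 0.50519682 -0.41846112  0.03      ]
[ 0.50361915 -0.41749124  0.01291193]
[ 0.00058036 -0.00609457  0.09473599] [-5.41210763e-06 -3.14818186e-03  9.99995044e-01]
[ 0.47642618 -0.1485138   0.20588994] [[-0.083 -0.643  0.761]
 [-0.997  0.053 -0.063]
 [ 0.    -0.764 -0.645]]
```

```bash
python3 - <<'E'
from th import *
T,R=pose(); np.savez('pickpose.npz',T=T,R=R)
E
```

{"api": "servo_tool", "payload": {
  "moves": [
    [[0,-1.5,0,0,0,0,1],[0,-2.5,0,0,0,0,1],[0,-3.5,0,0,0,0,1],[0,-3.5,0,0,0,0,1],[0,-3.5,0,0,0,0,1],[0,-3.5,0,0,0,0,1],[0,-2.5,0,0,0,0,1],[0,0,0,0,0,0,1]]
  ]
}}

```text
time: 43.7
tcp_pos: [0.4122, -0.3954, 0.2322]
ee_rot: [-1.575, 0.003, -1.796]
force: [-0.1, -0.4, -0.2]
gripper_width: 0.292
```

```bash
python3 - <<'E'
from th import *
print(read_state()['joint_positions'].round(2))
i=snapshot('wrist'); cv2.imwrite('pics/w45.png',i)
p,R=aim(.12); plan(p,R,vmax=3)
E
```

```text
[ 0.83  0.19 -0.17  1.65  0.03  1.31 -1.13]
9 x [-2.79, -0.01, -0.08, -0.077, -0.015, -0.006] path [[0.422, -0.34, 0.231], [0.431, -0.285, 0.231], [0.438, -0.23, 0.231], [0.446, -0.146, 0.232]]
```

View pics/w45.png

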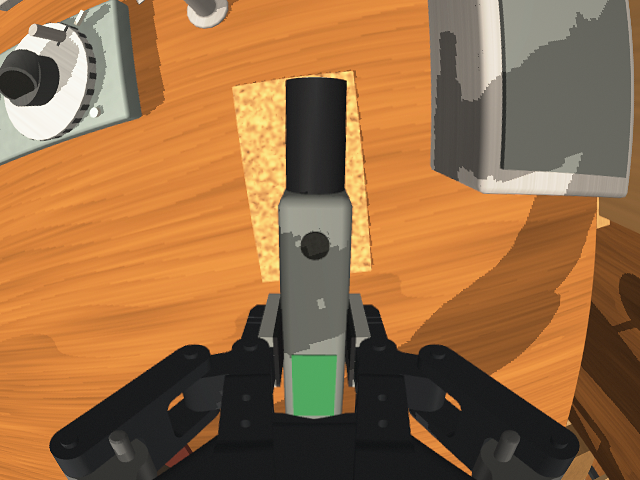

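{"api": "servo_tool", "payload": {
  "moves": [
    [[-2.8,0,0,-0.077,-0.015,-0.006,1],[-2.8,0,0,-0.077,-0.015,-0.006,1],[-2.8,0,0,-0.077,-0.015,-0.006,1],[-2.8,0,0,-0.077,-0.015,-0.006,1],[-2.8,0,0,-0.077,-0.015,-0.006,1],[-2.8,0,0,-0.077,-0.015,-0.006,1],[-2.8,0,0,-0.077,-0.015,-0.006,1],[-2.8,0,0,-0.077,-0.015,-0.006,1],[-2.8,0,0,-0.077,-0.015,-0.006,1],[0,0,0,0,0,0,1]]
  ]
}}

```text
time: 44.75
tcp_pos: [0.4471, -0.1379, 0.2222]
ee_rot: [-2.312, 0.001, -1.654]
force: [-0.1, -0.0, -1.5]
gripper_width: 0.294
```

```bash
python3 - <<'E'
from th import *
print(read_state()['joint_positions'].round(2),read_state()['gripper_width'])
p,R=aim(.08); plan(p,R,vmax=3); now()
i=snapshot('wrist'); cv2.imwrite('pics/w46.png',i)
E
```

```text
[ 0.38  0.54 -0.32  1.41  0.15  1.96 -1.6 ] 0.2937456032185373
2 x [0.41, -0.4, 1.67, 0.02, 0.001, -0.0] path [[0.447, -0.138, 0.222], [0.462, -0.143, 0.214], [0.462, -0.143, 0.214], [0.476, -0.149, 0.206]]
lens [ 0.5208 -0.1445  0.1627] dist 0.1134 spot err mm [-33.7  11.2  10.9] angle deg 2.27
```

View pics/w46.png

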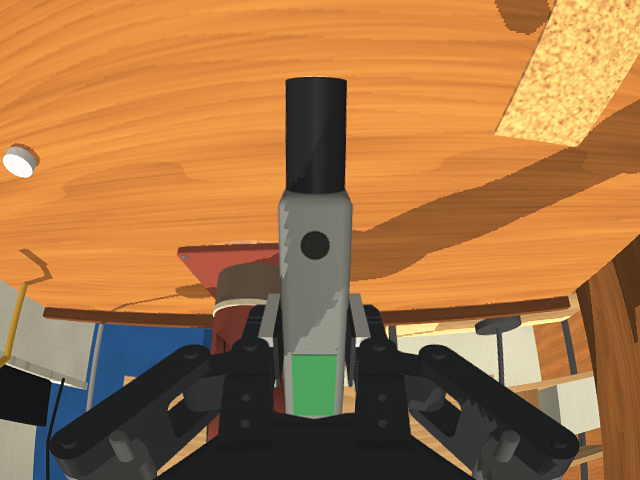

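{"api": "servo_tool", "payload": {
  "moves": [
    [[0.2,-0.2,1,0.01,0,0,1],[0.2,-0.2,1,0.01,0,0,1],[0,0,0,0,0,0,1]]
  ]
}}

```text
time: 45.1
tcp_pos: [0.4645, -0.1485, 0.2107]
ee_rot: [-2.286, -0.002, -1.659]
force: [-0.1, -0.2, -1.0]
gripper_width: 0.292
```

```bash
python3 - <<'E'
from th import *
print(read_state()['joint_positions'].round(2),read_state()['gripper_width'])
p,R=aim(.08); plan(p,R,N=1); now()
E
```

```text
[ 0.38  0.57 -0.31  1.38  0.16  1.94 -1.6 ] 0.29185393329998005
1 x [-0.11, -0.42, 1.21, 0.014, -0.006, -0.002] path [[0.465, -0.148, 0.211], [0.465, -0.148, 0.211], [0.465, -0.148, 0.211], [0.476, -0.148, 0.206]]
lens [ 0.5396 -0.1559  0.1531] dist 0.0921 spot err mm [-13.6  -0.9   2.8] angle deg 0.89
```

{"api": "servo_tool", "payload": {
  "moves": [
    [[-0.1,-0.35,1,0.014,-0.006,0,1],[0,0,0,0,0,0,1],[0,0,0,0,0,0,1]]
  ]
}}

```text
time: 45.4
tcp_pos: [0.4751, -0.1503, 0.2069]
ee_rot: [-2.269, 0.001, -1.658]
force: [-0.1, 1.1, 0.0]
gripper_width: 0.291
```

```bash
python3 - <<'E'
from th import *
p,R=aim(.08); plan(p,R,N=1); now()
i=snapshot('side'); crop('side',280,100,160,120,'s47',img=i)
E
```

```text
1 x [-0.19, 0.0, 0.15, -0.003, -0.003, -0.003] path [[0.475, -0.15, 0.207], [0.475, -0.15, 0.207], [0.475, -0.15, 0.207], [0.476, -0.149, 0.206]]
lens [ 0.5512 -0.1575  0.1506] dist 0.0816 spot err mm [-1.1 -2.3  1.4] angle deg 0.21
```

View pics/s47.png

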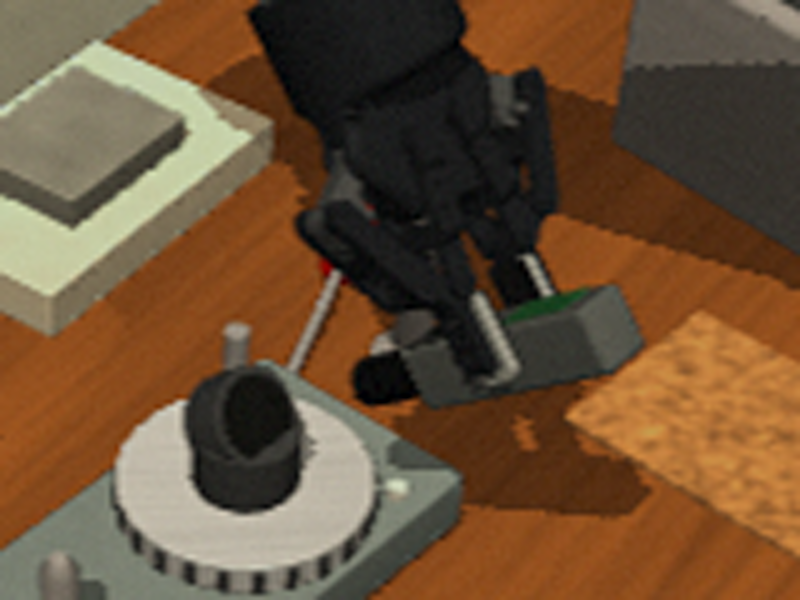

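```bash
python3 - <<'E'
from th import *
print(proj('side',[D]),proj('top',[D]))
# outline of disc, 40mm
e1=np.array([-np.sin(YAW),np.cos(YAW),0])*-1; e2=np.cross(n,e1)
t=np.linspace(0,2*np.pi,60)[:,None]
ring=D+.02*(np.cos(t)*e1+np.sin(t)*e2)
i=snapshot('side');q=proj('side',ring); 
l,f=map(np.array,json.load(open('th.json')));T,R=pose();L=T+R@l
k=5;x0,y0=280,120;im=cv2.resize(i[y0:y0+100,x0:x0+140],None,fx=k,fy=k,interpolation=cv2.INTER_CUBIC)
cv2.polylines(im,[((q-[x0,y0])*k+k/2).astype(int)],True,(0,255,255),1)
for p in (L,L-.075*R@f): 
    a=(proj('side',[p])[0]-[x0,y0])*k+k/2; cv2.circle(im,tuple(a.astype(int)),4,(0,0,255),-1)
cv2.imwrite('pics/s48.png',im)
i=snapshot('top');q=proj('top',ring);x0,y0=320,165;im=cv2.resize(i[y0:y0+100,x0:x0+110],None,fx=6,fy=6,interpolation=cv2.INTER_CUBIC)
i0=cv2.imread('pics/t39full.png');im=cv2.resize(i0[y0:y0+100,x0:x0+110],None,fx=6,fy=6,interpolation=cv2.INTER_CUBIC)
cv2.polylines(im,[((q-[x0,y0])*6+3).astype(int)],True,(0,255,255),1);cv2.imwrite('pics/t48.png',im)
E
```

```text
[[330.60792047 180.98515743]] [[370.92716782 204.94506806]]
```

View pics/s48.png

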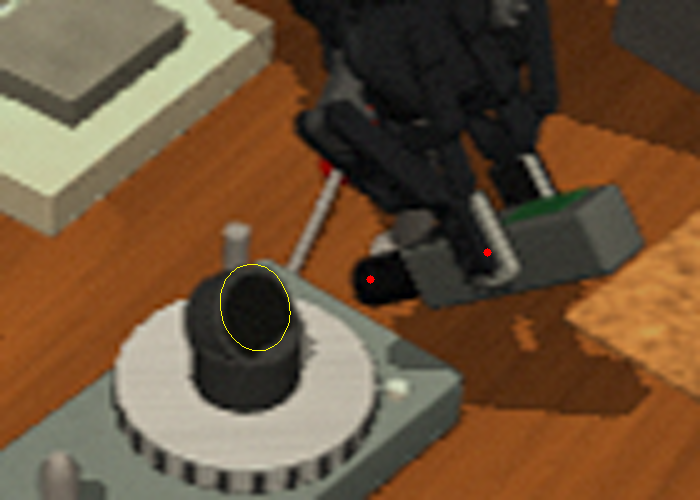

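View pics/t48.png

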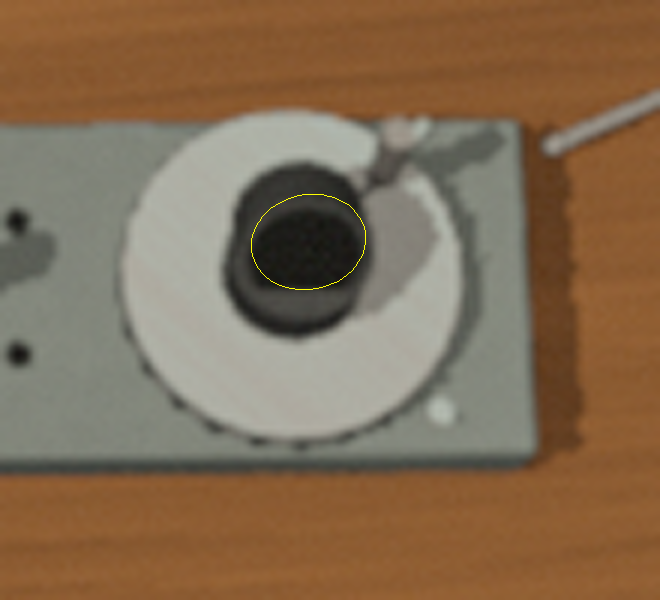

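```bash
sed -i 's/^D=.*; YAW/D=np.array([.6120,-.1605,.0975]); YAW/' th.py; python3 - <<'E'
from th import *
p,R=aim(.08); plan(p,R,N=1); now()
E
```

```text
1 x [-0.15, 0.12, 0.08, -0.002, -0.002, -0.003] path [[0.475, -0.15, 0.207], [0.475, -0.15, 0.207], [0.475, -0.15, 0.207], [0.475, -0.149, 0.205]]
lens [ 0.5511 -0.1572  0.1506] dist 0.0808 spot err mm [ 0.3 -2.   1.8] angle deg 0.19
```

{"api": "servo_tool", "payload": {
  "moves": [
    [[-0.15,0.1,0.05,0,0,0,1],[0,0,0,0,0,0,1],[0,0,0,0,0,0,1],[0,0,0,0,0,0,1],[0,0,0,0,0,0,1],[0,0,0,0,0,0,1],[0,0,0,0,0,0,1],[0,0,0,0,0,0,1],[0,0,0,0,0,0,1],[0,0,0,0,0,0,1],[0,0,0,0,0,0,1],[0,0,0,0,0,0,1],[0,0,0,0,0,0,1],[0,0,0,0,0,0,1],[0,0,0,0,0,0,1],[0,0,0,0,0,0,1],[0,0,0,0,0,0,1],[0,0,0,0,0,0,1]]
  ]
}}

```text
time: 47.35
tcp_pos: [0.4746, -0.1481, 0.206]
ee_rot: [-2.27, 0.001, -1.657]
force: [-1.0, 0.2, -0.9]
gripper_width: 0.287
```

```bash
python3 - <<'E'
from th import *
now(); print(read_state()['joint_velocities'].round(3),read_state()['gripper_width'])
i=snapshot('wrist'); cv2.imwrite('pics/w49.png',i)
E
```

```text
lens [ 0.5507 -0.1552  0.1498] dist 0.0807 spot err mm [-0.1  0.   1. ] angle deg 0.18
[-0.001 -0.    -0.     0.    -0.001 -0.001  0.   ] 0.2874395876428078
```

View pics/w49.png

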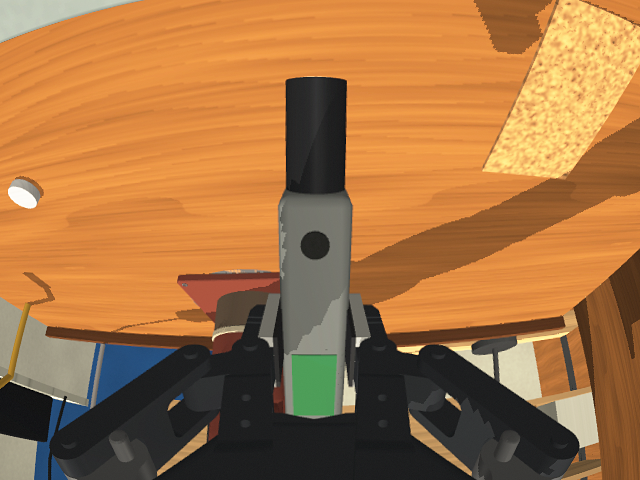

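```bash
python3 - <<'E'
from th import *
i=snapshot('side')
l,f=map(np.array,json.load(open('th.json')));T,R=pose();L=T+R@l;F=R@f
X=R[:,0];Y=np.cross(F,X);t=np.linspace(0,2*np.pi,40)[:,None]
k=8;x0,y0=310,135;im=cv2.resize(i[y0:y0+70,x0:x0+100],None,fx=k,fy=k,interpolation=cv2.INTER_CUBIC)
dr=lambda q,c: cv2.polylines(im,[((q-[x0,y0])*k+k/2).astype(int)],True,c,1)
for s in (0,-.04): dr(proj('side',L+s*F+.011*(np.cos(t)*X+np.sin(t)*Y)),(0,0,255))
c=[L-.04*F+a*.013*X+b*.015*Y for a,b in [(1,1),(1,-1),(-1,-1),(-1,1)]];dr(proj('side',c),(0,255,0))
c=[L-.15*F+a*.013*X+b*.015*Y for a,b in [(1,1),(1,-1),(-1,-1),(-1,1)]];dr(proj('side',c),(0,255,0))
e1=np.cross(n,[0,0,1]);e1/=np.linalg.norm(e1);dr(proj('side',D+.02*(np.cos(t)*e1+np.sin(t)*np.cross(n,e1))),(0,255,255))
cv2.imwrite('pics/s50.png',im)
E
```

```text
(no output)
```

View pics/s50.png

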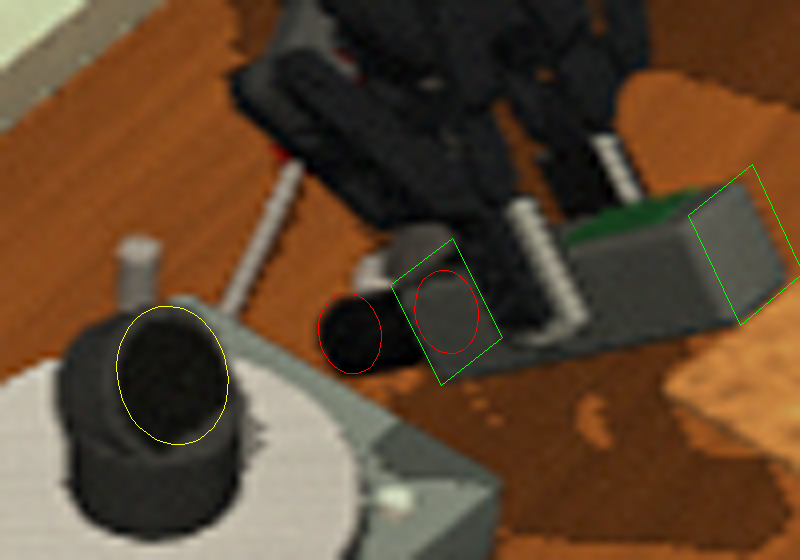

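```bash
python3 - <<'E'
from th import *
z=np.load('pickpose.npz'); plan(z['T']+[0,0,.21],z['R'],vmax=3)
E
```

```text
9 x [2.84, -0.06, -0.32, 0.077, 0.015, 0.006] path [[0.465, -0.204, 0.211], [0.453, -0.26, 0.216], [0.438, -0.315, 0.219], [0.413, -0.397, 0.223]]
```

{"api": "servo_tool", "payload": {
  "moves": [
    [[0,-0.5,-2,0,0,0,1],[2.8,-0.3,-0.3,0.077,0.015,0.006,1],[2.8,-0.1,-0.3,0.077,0.015,0.006,1],[2.8,0,-0.3,0.077,0.015,0.006,1],[2.8,0,-0.3,0.077,0.015,0.006,1],[2.8,0,-0.3,0.077,0.015,0.006,1],[2.8,0,-0.3,0.077,0.015,0.006,1],[2.8,0,-0.3,0.077,0.015,0.006,1],[2.8,0,-0.3,0.077,0.015,0.006,1],[2.8,0,-0.3,0.077,0.015,0.006,1],[0,0,0,0,0,0,1]]
  ]
}}

```text
time: 48.55
tcp_pos: [0.3995, -0.4014, 0.2382]
ee_rot: [-1.551, 0.004, -1.802]
force: [-0.1, -0.2, -1.1]
gripper_width: 0.291
```

```bash
python3 - <<'E'
from th import *
z=np.load('pickpose.npz'); plan(z['T']+[0,0,.05],z['R'],vmax=3.5)
print(read_state()['gripper_width'])
i=snapshot('wrist'); cv2.imwrite('pics/w51.png',i)
E
```

```text
6 x [-0.12, 2.92, 0.17, -0.004, -0.001, -0.0] path [[0.402, -0.401, 0.209], [0.407, -0.399, 0.151], [0.409, -0.398, 0.122], [0.413, -0.396, 0.063]]
0.29140900631353833
```

View pics/w51.png

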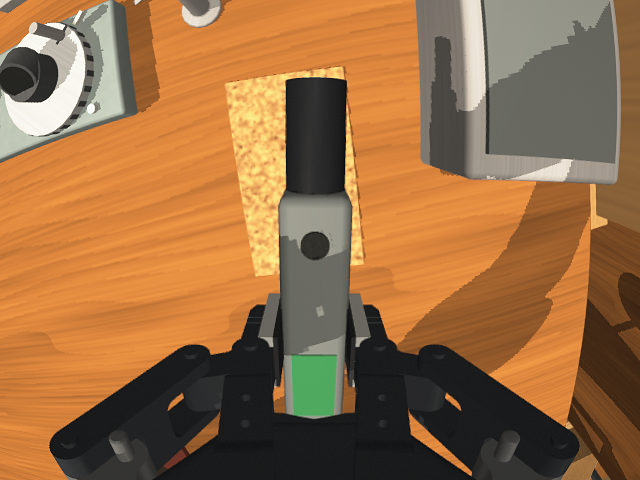

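{"api": "servo_tool", "payload": {
  "moves": [
    [[-0.1,3,0.2,-0.004,0,0,1],[-0.1,3,0.2,-0.004,0,0,1],[-0.1,3,0.2,-0.004,0,0,1],[-0.1,3,0.2,-0.004,0,0,1],[-0.1,3,0.2,-0.004,0,0,1],[-0.1,2,0.1,-0.004,0,0,1],[0,0,0,0,0,0,1]]
  ]
}}

```text
time: 49.3
tcp_pos: [0.4202, -0.3881, 0.0637]
ee_rot: [-1.58, 0.008, -1.789]
force: [0.3, -0.1, -0.7]
gripper_width: 0.292
```

```bash
python3 - <<'E'
from th import *
z=np.load('pickpose.npz'); plan(z['T']+[0,0,.0005],z['R'],vmax=2)
E
```

```text
3 x [0.34, 1.67, -0.16, 0.002, 0.003, -0.002] path [[0.42, -0.388, 0.064], [0.418, -0.391, 0.047], [0.415, -0.394, 0.03], [0.413, -0.397, 0.014]]
```

{"api": "servo_tool", "payload": {
  "moves": [
    [[0.3,1.6,-0.15,0.002,0.003,-0.002,1],[0.3,1.6,-0.15,0.002,0.003,-0.002,1],[0.2,0.9,-0.1,0.002,0.003,-0.002,1],[0,0,0,0,0,0,1]]
  ]
}}

```text
time: 49.7
tcp_pos: [0.4179, -0.3929, 0.0247]
ee_rot: [-1.572, 0.002, -1.793]
force: [-1.1, -0.1, -0.9]
gripper_width: 0.292
```

```bash
python3 - <<'E'
from th import *
z=np.load('pickpose.npz'); plan(z['T']+[0,0,.0005],z['R'],N=1)
E
```

```text
1 x [0.47, 1.1, -0.39, -0.002, 0.004, -0.0] path [[0.418, -0.393, 0.025], [0.418, -0.393, 0.025], [0.418, -0.393, 0.025], [0.413, -0.397, 0.014]]
```

{"api": "servo_tool", "payload": {
  "moves": [
    [[0.1,0.6,0,-0.002,0,0,1],[0,0.4,0,0,0,0,1],[0,0,0,0,0,0,1],[0,0,0,0,0,0,1]]
  ]
}}

```text
time: 50.1
tcp_pos: [0.4196, -0.3946, 0.017]
ee_rot: [-1.571, 0.001, -1.792]
force: [0.2, -0.4, -1.4]
gripper_width: 0.292
```

```bash
python3 - <<'E'
from th import *
z=np.load('pickpose.npz'); plan(z['T']+[0,0,.0005],z['R'],N=1); print(read_state()['force'])
E
```

```text
1 x [0.34, 0.33, -0.6, -0.003, 0.005, 0.001] path [[0.42, -0.395, 0.017], [0.42, -0.395, 0.017], [0.42, -0.395, 0.017], [0.413, -0.397, 0.014]]
[ 0.15132868 -0.44593314 -1.40890417]
```

Final 3 mm, release, retreat straight up.

{"api": "servo_tool", "payload": {
  "moves": [
    [[0,0.35,0,-0.002,0,0,1],[0,0.1,0,0,0,0,1],[0,0,0,0,0,0,1],[0,0,0,0,0,0,0.2],[0,0,0,0,0,0,-0.4],[0,0,0,0,0,0,-1],[0,0,0,0,0,0,-1],[0,0,0,0,0,0,-1],[0,0,0,0,0,0,-1],[0,-2,0,0,0,0,-1],[0,-4,0,0,0,0,-1],[0,-4,0,0,0,0,-1],[0,-4,0,0,0,0,-1],[0,0,0,0,0,0,-1]]
  ]
}}

```text
time: 51.5
tcp_pos: [0.4197, -0.3943, 0.1572]
ee_rot: [-1.575, 0.002, -1.792]
force: [0.4, -0.6, -0.5]
gripper_width: 1.004
```

```bash
python3 - <<'E'
from th import *
print(read_state()['joint_positions'].round(2))
i=snapshot('wrist'); cv2.imwrite('pics/w52.png',i)
i=snapshot('side'); cv2.imwrite('pics/s52.png',i)
E
```

```text
[ 0.84  0.25 -0.19  1.73  0.05  1.17 -1.16]
```

View pics/w52.png

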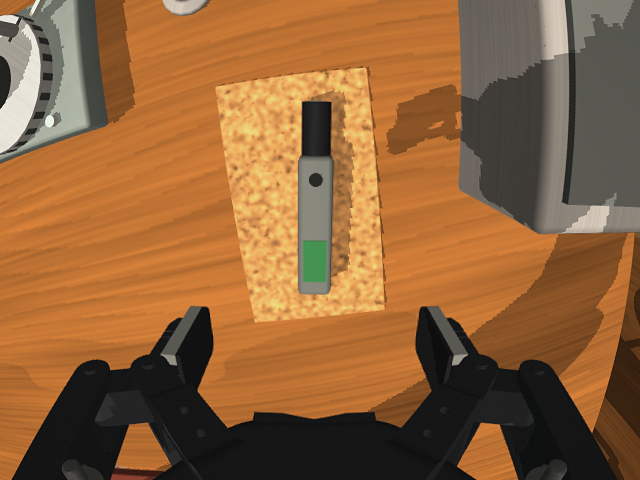

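View pics/s52.png

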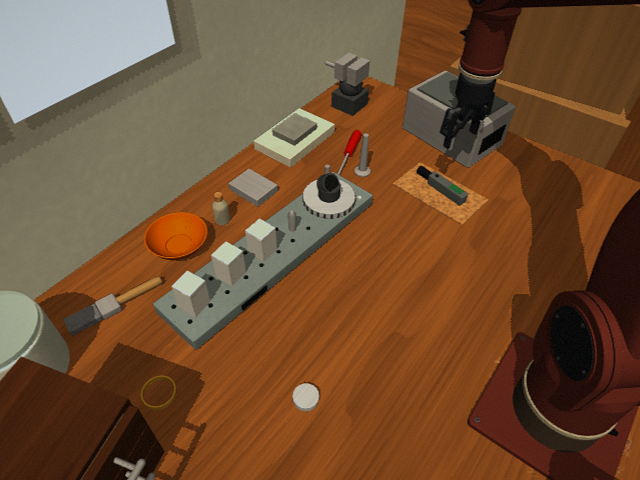

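```bash
python3 - <<'E'
from th import *
i=cv2.imread('pics/s52.png'); crop('side',295,150,75,70,'s53',img=i,k=8)
for C in ([.6135,-.1605],[.612,-.1605]):
  C=np.array(C)
  for th in (-.85,-.79,-.73):
    print(th,(proj('side',[np.r_[C+.05*np.array([np.cos(th),np.sin(th)]),.104]])-[295,150])*8)
t=snapshot('top');cv2.imwrite('pics/t53.png',t)
E
```

```text
-0.85 [[270.52878385 119.53792614]]
-0.79 [[260.4287703  120.11457219]]
-0.73 [[250.41189662 121.08342571]]
-0.85 [[274.62478008 121.56262625]]
-0.79 [[264.52036198 122.13993162]]
-0.73 [[254.49953662 123.1098488 ]]
```

View pics/s53.png

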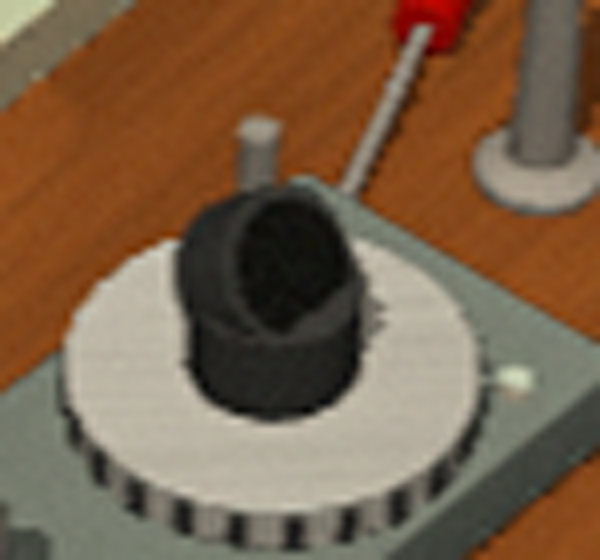

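View pics/t53.png

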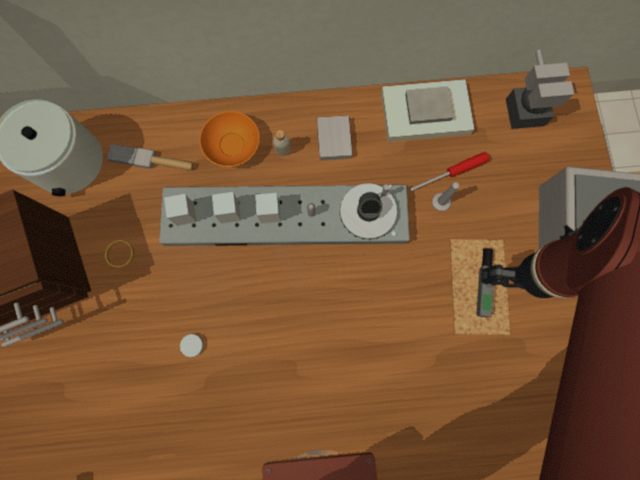

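```bash
python3 -c "
from rig import *
print(job_done())"
```

```text
the job is handed in; nothing more can be done
None
```

I handed the job in at about 52 s. All the steps were done in the order asked, and no verdict is reported.

- **Collar at the load mark:** two wrist views put the pin about 0.02–0.035 rad past the mark. I left it there.
- **Cups:** three were present. Each stands mouth-down over its own peg (peg0, peg1 and peg2), and peg3 is empty. The last side and top pictures show all three still seated.
- **Collar at the locked mark:** the top and side views put it within about 0.02 rad. The wrist view disagreed slightly, putting it about 0.03 rad short.
- **Thermometer reading:** I held it still for about 1.7 s. By my estimate it was 81 mm from the disc, with the aim off by about 1 mm and 0.2°. Outlines drawn on the side picture matched to about a pixel.
- **Thermometer returned:** it lies flat on its cork mat, within a centimetre of where it started.
- **Bystanders:** the ring gauge is standing and the bangle is where it was. I saw no knocked objects or slipping grip, and the last force reading was under 1 N.

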